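# Change the resin cassettes on the two-bay water deioniser

## Task

Change the deioniser cassettes: first shut the feed valve (red handle to the red dot), then take each spent amber cassette off its rail by pressing that bay's orange tab so that it springs loose, and lay it in the steel tray. Slide the two new blue cassettes onto the two rails, black-marked end first, until each catch clicks up behind it, and only then open the feed valve half way (45 degrees, the green dot). One or both bays may hold a spent cassette at the start; leave the wash bottle, the brown dropper bottle and the timer where they stand, and never slide a cassette on or off with the valve open.

Things in the scene. Friction and masses are not known exactly. Their poses are not given: they have to be found in the camera images.
- fresh_1_mid (a point): New cassette, white ends and foot, dark blue resin, on the worktop: 86 mm long (x), 44 wide, 57 tall, 0.24 to 0.38 kg. Point: centre of its body, 38 mm above its underside; x points to the nose (black mark on top). Grasp across the body's flat sides, 38 mm apart, which reach from 19 to 57 mm above the underside; keep fingertips 20 mm above the underside to clear rail lips and tray walls.
- fresh_2_mid (a point): The other new cassette, same shape and point; either may be knocked a few cm aside. Every cassette's foot is a white plate 80 x 44 mm, 9 mm thick, with an 18 mm wide, 5 mm deep groove along its underside that is closed by a bar at the tail end; a neck 26 mm wide joins foot and body.
- spent_left_mid (a point): Spent cassette that starts latched in the left bay: shape, size and point as fresh_1, but amber-brown resin. Absent (None) when that bay starts empty.
- spent_right_mid (a point): Spent cassette that starts latched in the right bay: shape, size and point as fresh_1, but amber-brown resin. Absent (None) when that bay starts empty.
- home_left (a point): Left bay of the dock (a fixed grey and white unit with two rails): point on the deck, 12 mm above the worktop, under the centre of a cassette that is fully home; x along the rail in the pushing-on direction, z up. In this frame side walls 47 mm apart and lips run from x = -30 to +42 mm; the lips are 31 mm apart, 11 to 17 mm above the deck, and reach over the foot. Solid stop 2.5 mm past home.
- home_right (a point): The same for the right bay, parallel, 90 mm to the right. A latched cassette cannot be pulled off by force. When its tab is pressed, a spring port drives it 10 to 25 mm back (-x), where it no longer catches and stays after the tab is let go; then grasp it, draw it 80 mm or more back from home along the rail and lift.
- deck_left (a point): Point on the open deck in front of the left rail, 85 mm before home; axes as home. Lower a cassette here, level and nose along +x, until its foot rests on the deck (its groove clears the catch), then push it along +x. A flared mouth 61 mm wide narrows to 47 mm between x = 33 and 55 mm of this frame.
- deck_right (a point): The same for the right rail. In pushing on, the last 7 mm press back the spring port and the tail bar rides over the catch tooth, 8 to 14 N in all; the catch springs up behind the foot when the cassette is 0 to 2 mm past home. Let go, it rests against the catch. Deck and rails are slippery.
- tab_left (a point): Top centre of the left bay's orange thumb tab (24 mm along the rail, 30 mm wide), in front of the deck, about 20 mm above the worktop when up. Pressed straight down 6 mm to its stop (1 to 3 N) it lowers that bay's catch; it springs up when let go.
- tab_right (a point): The same for the right bay's tab.
- catch_left (a joint): How far the left bay's catch is down, m: 0 = up, 0.006 = fully pressed; it lets a cassette go at about 0.005. A cassette's tail passing over it also presses it.
- catch_right (a joint): The same for the right bay's catch.
- valve_grip (a point): Centre of the feed valve's red bar handle, at the dock's right side, on its vertical turning axis, 62 mm above the worktop. The bar, 50 mm long, 13 thick, 24 tall, lies along this frame's y, white pointer at its +y end. Grasp it from above across its thickness (along this frame's x) and turn; it stays where left (0.06 N m). A white scale disc 60 mm wide lies 15 mm below this point.
- valve (a joint): Valve opening, rad: 0 = shut (bar across the feed pipe, pointer at the red dot), 0.785 = half open (green dot), 1.571 = fully open (bar along the pipe, pointer towards the robot, blue dot). Grows counter-clockwise seen from above; starts nearly fully open.
- tray_floor (a point): Centre of the inner floor of the fixed steel tray, 4 mm above the worktop. Tray 180 (x) by 150 mm (y) outside, walls 4 mm thick, 22 mm high. Two cassettes fit side by side, long side along x, at y = +35 and -35 mm.
- wash_bottle: Bystander: white squeeze bottle with a red top and bent jet, 63 x 108 mm, 208 mm tall, origin under its centre. Leave it.
- dropper_bottle: Bystander: brown dropper bottle with a green cap, 28 mm wide, 69 mm tall, origin under its centre. Leave it.
- bench_timer: Bystander: small bench timer lying flat, 62 x 66 x 20 mm, origin under its centre. Leave it.

How it is judged:
By the outcome, as a careful person would: the job done as asked, in the order asked, and still so for the second after the job is handed in, with the robot touching nothing.
Of spent_left, spent_right only 1 to 2 are there at a start; the rules pass over those that are not, and their reading is None.
At some moment in a run one of fresh_1, fresh_2 may be knocked a few centimetres aside while the robot is not near it.
It also fails if it takes over 208 s, if anything falls off the work surface, if the arm or the gripper's body presses on something with over 40 N, if the wrist force passes 120 N, or if a joint passes its speed limit or range.

## Robot

A 6-joint arm with a two-finger parallel gripper is mounted at the origin on a cart in front of the work surface, level with it; the furniture and walls round the work are solid. World frame = base frame: x ahead of the robot, y to its left, z up, the work surface at z = 0. Lengths are in m, angles in rad, forces in N, time in s.
With the tool pointing down it reaches from about 0.35 to 0.975 m from the base axis. Payload 4.9 kg.
Tool frame: the origin (TCP) lies on the centre line of the jaws, within the pads' length; the fingertips stand 14 mm ahead of it and the grasp point (between the pads) lies 5 mm behind it; y points along the fingers, z is the direction in which the jaws open and shut, and the axes are right-handed (so a half turn about y gives the same grasp; the last joint's range is limited). The gripper opens to 85 mm and grips with 20 to 120 N. Pads are 22 mm wide; open, the fingers measure 114 mm over their backs; the gripper's body (76 mm by 85 mm) begins 54 mm behind the grasp point. The pads swing forward as they close: fully open they stand 13 mm farther back than shut.
Start: joints at [1.089, 0.053, 1.613, -0, 1.476, -0.119], TCP at [0.222, 0.584, 0.245] pointing down, gripper open.
Joint ranges: [-3.01, 3.01], [-1.01, 2.22], [0.06, 2.58], [-1.02, 4.17], [0.09, 2.62], [-3.14, 3.14]. Speed limits (rad/s): [2.57, 2.57, 3.14, 3.14, 3.14, 3.14].

## Interface

Orientations are given as a rotation vector (axis times angle).
In Python, from station import ctrl gives the robot as it stands.
- The arm moves only by the tool servo_tool, never from a script. Its arguments are lists of equal length, an entry for each row: "delta_pos": the shift along the tool's x, y, z in m, a list of three; "dr": the turn, a rotation vector about the tool's x, y, z in degrees, a list of three; "grip": the opening, from 0 (shut) to 1 (fully open). In form: {"delta_pos": [[x, y, z], ...], "dr": [[rx, ry, rz], ...], "grip": [grip, ...]}. A call has 1 to 5 rows; each row shifts and turns the pose as measured when the row begins, along the tool's axes as they then stand; what a row does not reach is not made up. A row lasts 1/8 s, in which the tool goes at most 62.5 mm and 10.7 degrees, less where a joint would pass 70% of its speed; a pose out of reach is approached as far as the arm can. A call is refused whole if a number of a shift passes 0.0625 or a number of a turn 10.7, either way. A call with a gripper value outside its range is refused whole. The fingers move at their own pace and stop on an object; "grip_force" is the grip in N (left out, the last holds). Time passes only in rows, so rows that do not move let the fingers close. It gives the time, the measured TCP pose, the force and the opening at its end, in the units of the state.
- ctrl.get_obs(): the state, without advancing time (a new reading comes with each control period).
- ctrl.get_image(name): name is "scene" or "top"; returns the picture (384x512x3 uint8, red, green, blue); there is no depth.
- ctrl.camera_params(name): a dict with "fovy" (degrees; the focal length in pixels is half the picture's height over the tangent of half this angle, whatever the lens; pixels are square), "cx", "cy" (the principal point, pixels), "eye" and "rotation" of the camera in the world. Camera axes: x right, y down, z forward; pixel columns grow to the right and rows downward; lengths in m; the calibration is good to about 2 mm. A picture is of the moment at which its call begins. camera_params takes no time and is no camera call.
- ctrl.finish_job(): hands the job in, once; it reports no verdict.
Trained networks look in the newest picture that a camera, given by its name, has taken for a name from the list of things; names that differ only in an ending like _2 or _b are one class to them, and where a whole thing is asked for, a point or a joint stands for the part that bears it (a point fixed in the world has none). Each returns a list of dicts, best first, with "score" (0 to 1); they miss things now and then, are a little off and sometimes report something else, mostly with a low value. They report only what shows in the picture. A call takes as long as a camera call.
- ctrl.masks_of(camera, label): "pixels" (384x512 bool, what is visible of it) and "extent" ([left, top, right, bottom] in pixels, round what is visible of it).
The state is a dict: "t": time; "q": joint angles; "dq": joint speeds; "effort": joint torques, N m; "tool_pos": TCP position; "tool_rot": TCP orientation; "contact_force": force on the tool from outside, world axes, zero at the start; "wrist_torque": the same for the moment, N m; "opening": finger opening in m.
Only numpy, scipy, OpenCV 4.12 (cv2) and the standard library are available. Lean on these libraries where they do the work, as an engineer would, in place of code of your own. Each camera call takes 0.05 s, during which the arm holds its last target.

## Working session

There is one attempt and no reset: what is moved stays moved. The work goes in short steps, Python scripts to look and compute and a tool call to move; the robot and the scene stay as the last step left them, time stands still between calls to the robot, and variables do not carry over. Pictures are saved under pics/ and viewed, and the job is handed in when it is done.

Besides the shell and the picture viewer there is one more tool, called after "Emit:" in YAML: its name, and indented under it one key for each argument. servo_tool: Moves the arm, as the interface text tells. Its arguments: {"type":"object","properties":{"delta_pos":{"type":"array","items":{"type":"array","items":{"type":"number"}}},"dr":{"type":"array","items":{"type":"array","items":{"type":"number"}}},"grip":{"type":"array","items":{"type":"number"}},"grip_force":{"type":"number"}},"required":["delta_pos","dr","grip"]}

```bash
ls; mkdir -p pics
python3 - <<'E'
from station import ctrl
import cv2
o=ctrl.get_obs()
for k,v in o.items(): print(k,v)
for n in("scene","top"):
    im=ctrl.get_image(n); cv2.imwrite(f"pics/{n}0.png",im[:,:,::-1]); print(n,ctrl.camera_params(n))
E
```

```text
pics
t 0.0
q [ 1.08899058e+00  5.33585249e-02  1.61430752e+00  1.33671729e-05
  1.47600827e+00 -1.18981346e-01]
dq [ 0.00046453 -0.00070963 -0.001673   -0.00127156 -0.0004765  -0.00048712]
effort [-1.50266591e-03 -3.93675578e+01 -3.70175171e+01 -1.98447301e-04
  7.03208192e-03  3.59256358e-07]
tool_pos [0.22152713 0.58377977 0.24405388]
tool_rot [-1.55397375  0.28525352 -0.28426129]
contact_force [-0.03417369 -0.19532397 -0.44718299]
wrist_torque [-0.01327912 -0.02073361  0.03410751]
opening 0.085569139597394
scene {'fovy': 52.24806653656952, 'cx': 268.0240663225328, 'cy': 191.99841162967377, 'eye': array([-0.12136869, -0.96705822,  0.67196069]), 'rotation': array([-1.9833116 ,  0.70010401, -0.37547748])}
top {'fovy': 42.68429861983219, 'cx': 254.29914627001673, 'cy': 194.82413842734357, 'eye': array([-0.48274643, -0.22124017,  1.53410083]), 'rotation': array([-1.9878941 ,  1.71092482, -0.56068618])}
```

View pics/scene0.png

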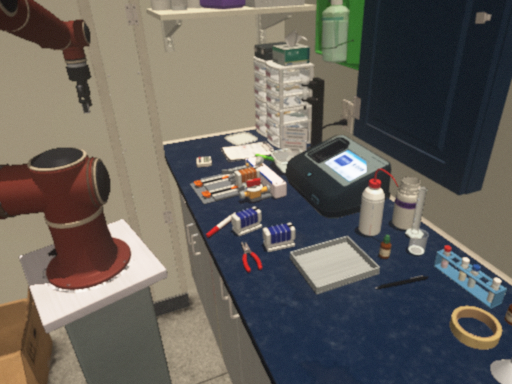

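View pics/top0.png

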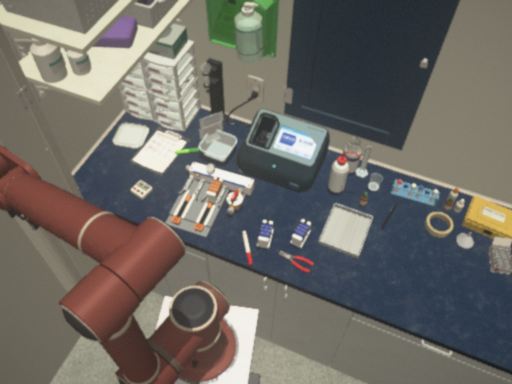

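```bash
cat > h.py <<'E'
import numpy as np, cv2, time
from scipy.spatial.transform import Rotation as R
from station import ctrl
P={}
for n in("scene","top"):
    p=ctrl.camera_params(n); f=192/np.tan(np.radians(p['fovy'])/2)
    P[n]=(f,p['cx'],p['cy'],np.array(p['eye']),R.from_rotvec(p['rotation']).as_matrix())
def proj(n,X):
    f,cx,cy,e,M=P[n]; c=(np.atleast_2d(X)-e)@M
    return np.c_[cx+f*c[:,0]/c[:,2],cy+f*c[:,1]/c[:,2]]
def ray(n,uv):
    f,cx,cy,e,M=P[n]; uv=np.atleast_2d(uv)
    d=np.c_[(uv[:,0]-cx)/f,(uv[:,1]-cy)/f,np.ones(len(uv))]@M.T
    return e,d
def onz(n,uv,z):
    e,d=ray(n,uv); return e+d*((z-e[2])/d[:,2])[:,None]
def crop(im,x0,y0,x1,y1,s,name):
    c=cv2.resize(im[y0:y1,x0:x1],None,fx=s,fy=s,interpolation=cv2.INTER_CUBIC)
    cv2.imwrite(name,c[:,:,::-1])
E
python3 - <<'E'
from h import *
print(proj("top",[[0,0,0],[0.222,0.584,0.245]]),proj("scene",[[0,0,0],[0.222,0.584,0.245]]))
im=cv2.imread('pics/top0.png')[:,:,::-1]; crop(im,150,140,290,245,5.6,'pics/t0a.png')
crop(im,240,180,400,280,5,'pics/t0b.png')
im=cv2.imread('pics/scene0.png')[:,:,::-1]; crop(im,170,140,310,245,5.6,'pics/s0a.png')
for uv in [(215,195),(265,232),(300,232),(347,230)]: print(onz("top",uv,0))
for l in ['fresh_1_mid','spent_left_mid','spent_right_mid','valve_grip','tray_floor','tab_left','home_left','catch_left']:
  for c in("top","scene"):
    try: print(l,c,[(round(m['score'],2),np.round(m['extent']).tolist()) for m in ctrl.masks_of(c,l)])
    except Exception as e: print(l,c,e)
print(ctrl.get_obs()['t'])
E
```

```text
[[201.64906286 346.61816847]
 [ 24.78666206 221.70564679]] [[ 90.68572759 261.31215262]
 [ 88.46197149 108.60371289]]
[[0.58117858 0.0706108  0.        ]]
[[ 0.44635184 -0.14088176  0.        ]]
[[ 0.46575308 -0.26703992  0.        ]]
[[ 0.50045081 -0.43649792  0.        ]]
fresh_1_mid top [(0.8, [253.0, 217.0, 275.0, 246.0]), (0.32, [167.0, 162.0, 256.0, 236.0])]
fresh_1_mid scene [(0.82, [232.0, 207.0, 265.0, 236.0])]
spent_left_mid top [(0.36, [172.0, 216.0, 179.0, 220.0])]
spent_left_mid scene [(0.57, [360.0, 176.0, 384.0, 233.0])]
spent_right_mid top [(0.8, [206.0, 177.0, 223.0, 202.0])]
spent_right_mid scene [(0.61, [234.0, 166.0, 260.0, 186.0])]
valve_grip top []
valve_grip scene []
tray_floor top [(0.59, [320.0, 203.0, 376.0, 257.0]), (0.16, [195.0, 201.0, 210.0, 232.0])]
tray_floor scene [(0.85, [292.0, 238.0, 380.0, 294.0]), (0.67, [192.0, 153.0, 287.0, 205.0])]
tab_left top [(0.62, [175.0, 198.0, 192.0, 225.0])]
tab_left scene []
home_left top [(0.67, [169.0, 161.0, 257.0, 239.0])]
home_left scene [(0.97, [193.0, 156.0, 288.0, 201.0])]
catch_left top [(0.43, [164.0, 164.0, 254.0, 236.0]), (0.38, [173.0, 215.0, 180.0, 222.0])]
catch_left scene [(0.64, [194.0, 177.0, 228.0, 186.0]), (0.22, [292.0, 238.0, 378.0, 295.0])]
0.9
```

View pics/t0a.png

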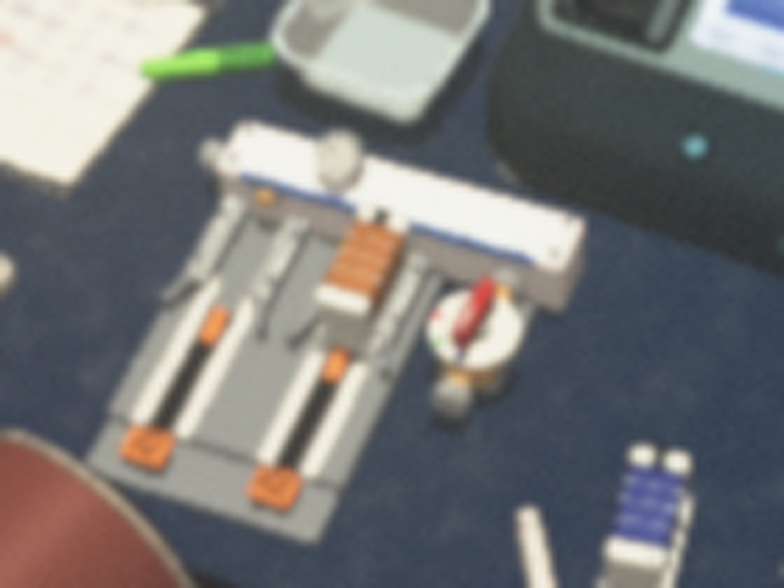

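View pics/t0b.png

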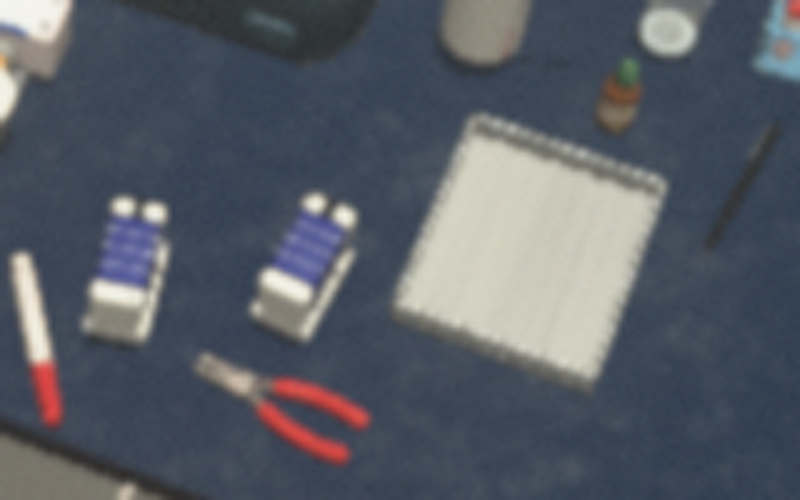

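View pics/s0a.png

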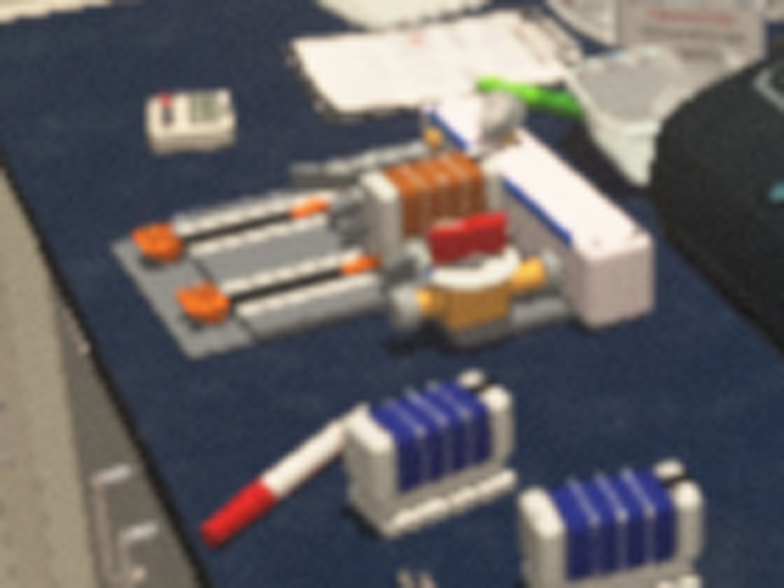

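Run:
```python
from h import *
for n in("top","scene"):
    im=np.mean([ctrl.get_image(n).astype(float) for _ in range(6)],0); np.save(f'pics/{n}_avg.npy',im)
    im=np.clip(im,0,255).astype(np.uint8)
    if n=="top":
        crop(im,160,155,260,240,8,'pics/t1a.png'); crop(im,245,210,320,255,10,'pics/t1b.png')
    else:
        crop(im,185,150,295,210,7,'pics/s1a.png'); crop(im,225,195,305,255,10,'pics/s1b.png')
```

```text
(no output)
```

View pics/t1a.png

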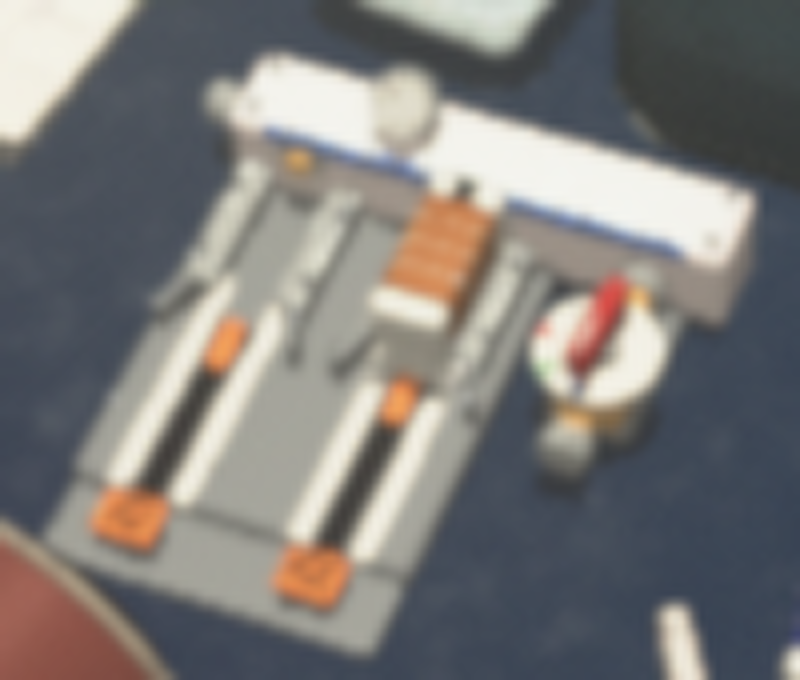

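View pics/s1a.png

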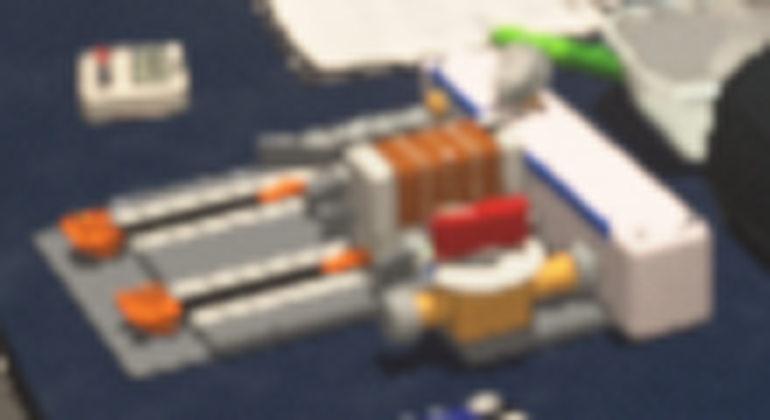

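View pics/t1b.png

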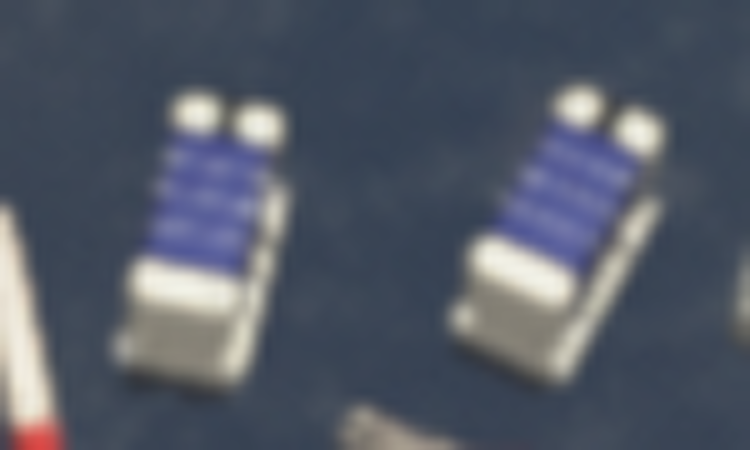

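View pics/s1b.png

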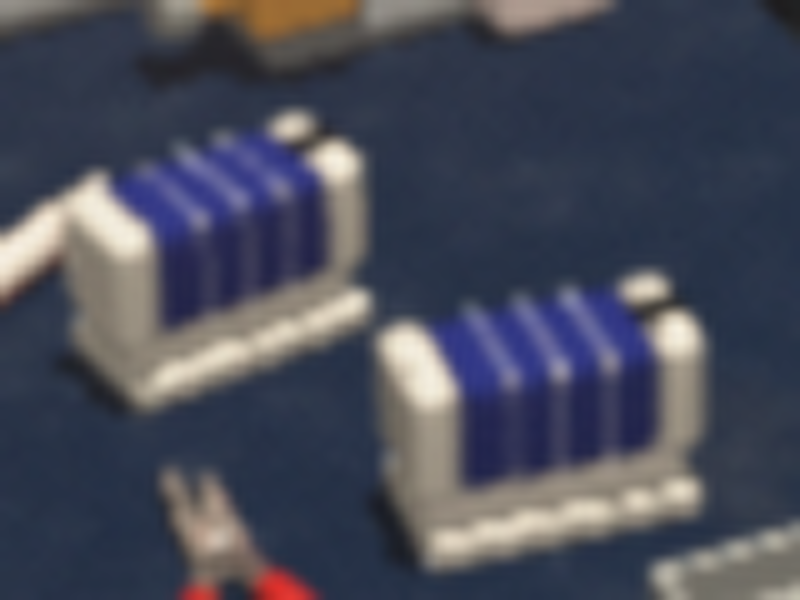

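```bash
cat >> h.py <<'E'
def uc(pts,x0,y0,s): # crop px -> image px
    p=np.atleast_2d(np.array(pts,float)); return np.c_[x0+(p[:,0]+.5)/s-.5,y0+(p[:,1]+.5)/s-.5]
def tri(a,b):
    e1,d1=ray("top",a);e2,d2=ray("scene",b); out=[]
    for u,v in zip(d1,d2):
        u=u/np.linalg.norm(u);v=v/np.linalg.norm(v)
        s=np.linalg.lstsq(np.c_[u,-v],e2-e1,rcond=None)[0]
        p,q=e1+s[0]*u,e2+s[1]*v; out.append(np.r_[(p+q)/2,np.linalg.norm(p-q)])
    return np.array(out)
E
python3 - <<'E'
from h import *
np.set_printoptions(precision=4,suppress=True)
T=lambda p:uc(p,160,155,8); S=lambda p:uc(p,185,150,7)
print("top z12 slots"); a=onz("top",T([(152,492),(251,298),(332,550),(407,393)]),.012);print(a)
print(np.degrees(np.arctan2(a[1,1]-a[0,1],a[1,0]-a[0,0])),np.degrees(np.arctan2(a[3,1]-a[2,1],a[3,0]-a[2,0])))
b=onz("scene",S([(125,228),(262,195),(180,300),(325,265)]),.012);print(b)
print(np.degrees(np.arctan2(b[1,1]-b[0,1],b[1,0]-b[0,0])),np.degrees(np.arctan2(b[3,1]-b[2,1],b[3,0]-b[2,0])))
# tabs
print("tabs",onz("top",T([(130,518),(311,575)]),.02),onz("scene",S([(93,229),(150,303)]),.02))
# valve: bar top centre z=.074 ; top crop
print("valve",onz("top",T([(600,322)]),.074),onz("scene",S([(482,218)]),.074), tri(T([(600,322)]),S([(482,218)])))
print("disc",onz("top",T([(600,347)]),.047))
# valve bar ends on top
print("ends",onz("top",T([(618,288),(578,360)]),.074))
# spent: top-tail corners, nose
print("spent top tail L,R", onz("top",T([(375,290),(450,318)]),.069))
print("spent nose L,R", onz("top",T([(432,180),(502,198)]),.069))
# tray corners outer top z=.022
T2=lambda p:uc(p,240,180,5)
t=onz("top",T2([(470,113),(667,182),(592,385),(395,308)]),.022);print("tray",t,t.mean(0))
E
```

```text
top z12 slots
[[0.4586 0.1827 0.012 ]
 [0.5735 0.1619 0.012 ]
 [0.4403 0.0943 0.012 ]
 [0.5308 0.0776 0.012 ]]
-10.249595124070359 -10.434822293965032
[[0.4544 0.1861 0.012 ]
 [0.529  0.1712 0.012 ]
 [0.4367 0.1004 0.012 ]
 [0.5116 0.0837 0.012 ]]
-11.292021184570471 -12.574873172279801
tabs [[0.4383 0.1872 0.02  ]
 [0.4209 0.0992 0.02  ]] [[0.4343 0.182  0.02  ]
 [0.4172 0.0945 0.02  ]]
valve [[ 0.5416 -0.0138  0.074 ]] [[ 0.5342 -0.0246  0.074 ]] [[ 0.5444 -0.0126  0.067   0.0036]]
disc [[ 0.5465 -0.0124  0.047 ]]
ends [[ 0.5618 -0.0188  0.074 ]
 [ 0.5192 -0.0075  0.074 ]]
spent top tail L,R [[0.5471 0.0922 0.069 ]
 [0.5368 0.0551 0.069 ]]
spent nose L,R [[0.6139 0.0787 0.069 ]
 [0.6085 0.0443 0.069 ]]
tray [[ 0.6014 -0.3791  0.022 ]
 [ 0.5616 -0.526   0.022 ]
 [ 0.3833 -0.4753  0.022 ]
 [ 0.4242 -0.3352  0.022 ]] [ 0.4926 -0.4289  0.022 ]
```

```bash
cat >> h.py <<'E'
from scipy.optimize import minimize
def boxpts(x0,x1,y0,y1,z0,z1): return np.array([[x,y,z] for x in(x0,x1) for y in(y0,y1) for z in(z0,z1)])
PARTS=[boxpts(-.040,.040,-.022,.022,0,.009),boxpts(-.038,.038,-.013,.013,.009,.019),boxpts(-.043,.043,-.019,.019,.019,.057)]
def sil(n,x,y,yaw,z0=0,ss=8,win=None):
    u0,v0,u1,v1=win; m=np.zeros(((v1-v0)*ss,(u1-u0)*ss),np.uint8)
    Rz=R.from_euler('z',yaw).as_matrix()
    for p in PARTS:
        q=proj(n,p@Rz.T+[x,y,z0]); q=((q-[u0,v0]+.5)*ss-.5)
        cv2.fillConvexPoly(m,cv2.convexHull(np.round(q*16).astype(np.int32)),1,shift=4)
    return cv2.resize(m.astype(np.float32),(u1-u0,v1-v0),interpolation=cv2.INTER_AREA)
def fitsil(obs,x0,z0=0):
    # obs: {cam:(softmask,win)}
    def c(p):
        return sum(np.abs(sil(n,p[0]/100,p[1]/100,p[2]/10,z0,win=w)-m).sum() for n,(m,w) in obs.items())
    best=None
    for k in range(3):
        r=minimize(c,np.array(x0)*[100,100,10],method='Nelder-Mead',options=dict(initial_simplex=np.array(x0)*[100,100,10]+np.vstack([np.zeros(3),np.eye(3)*[1,1,1.5]])*(1-2*(k%2))*(.4 if k==2 else 1)))
        x0=r.x/[100,100,10]
        if best is None or r.fun<best.fun: best=r
    return best.x/[100,100,10],best.fun
E
cat > fitf.py <<'E'
from h import *
import sys
def segcol(im):
    a=im.astype(np.float32); mx=a.max(2); 
    return np.clip((a.sum(2)-250)/150,0,1)
def masks(label='fresh_1_mid',thr=.3):
    return {c:[m for m in ctrl.masks_of(c,label) if m['score']>thr] for c in("top","scene")}
E
python3 - <<'E'
from fitf import *
np.set_printoptions(precision=4,suppress=True)
for l in('fresh_1_mid','fresh_2_mid'):
    M=masks(l)
    for c in M: print(l,c,[(round(m['score'],2),m['extent'],m['pixels'].sum()) for m in M[c]])
im=np.load('pics/top_avg.npy')
for uv in [(250,250),(266,232),(262,242),(264,221),(258,235),(275,225)]: print(uv,im[uv[1],uv[0]])
im=np.load('pics/scene_avg.npy')
for uv in [(230,245),(244,220),(238,230),(258,226),(240,200)]: print(uv,im[uv[1],uv[0]])
E
```

```text
fresh_1_mid top [(0.65, [254.0, 217.0, 277.3, 243.3], np.int64(375)), (0.36, [173.5, 218.9, 181.9, 222.4], np.int64(43))]
fresh_1_mid scene [(0.92, [230.4, 206.2, 263.8, 231.3], np.int64(632))]
fresh_2_mid top [(0.64, [292.5, 221.5, 314.1, 248.4], np.int64(308))]
fresh_2_mid scene [(0.86, [259.6, 222.8, 295.4, 250.2], np.int64(765))]
(250, 250) [131.3333 126.1667 122.8333]
(266, 232) [ 93.      98.8333 156.1667]
(262, 242) [136.5 133.  121. ]
(264, 221) [232.6667 231.1667 219.1667]
(258, 235) [ 85.      89.3333 104.6667]
(275, 225) [60.     70.8333 87.    ]
(230, 245) [40.5    51.6667 70.8333]
(244, 220) [45.     45.3333 82.1667]
(238, 230) [137.3333 128.8333 115.6667]
(258, 226) [219. 208. 188.]
(240, 200) [44.     47.5    58.6667]
```

```bash
cat >> fitf.py <<'E'
def soft(im,win,fill=False,t0=25,t1=75):
    u0,v0,u1,v1=win; a=im[v0:v1,u0:u1].astype(np.float32)
    bg=np.median(np.concatenate([a[0],a[-1],a[:,0],a[:,-1]]),0)
    d=np.abs(a-bg).max(2); m=np.clip((d-t0)/(t1-t0),0,1)
    return m
def overlay(im,poses,name,win,s,cam,z0=0):
    u0,v0,u1,v1=win; c=cv2.resize(np.clip(im[v0:v1,u0:u1],0,255).astype(np.uint8),None,fx=s,fy=s,interpolation=cv2.INTER_CUBIC)[:,:,::-1].copy()
    E=[(0,1),(0,2),(0,4),(1,3),(1,5),(2,3),(2,6),(3,7),(4,5),(4,6),(5,7),(6,7)]
    for x,y,yaw in poses:
        for p in (PARTS[0],PARTS[2]):
            q=proj(cam,p@R.from_euler('z',yaw).as_matrix().T+[x,y,z0]); q=((q-[u0,v0]+.5)*s-.5)
            for i,j in E: cv2.line(c,tuple(np.round(q[i]).astype(int).tolist()),tuple(np.round(q[j]).astype(int).tolist()),(0,255,0),1)
    cv2.imwrite(name,c)
E
cat > run1.py <<'E'
from fitf import *
np.set_printoptions(precision=4,suppress=True)
it=np.load('pics/top_avg.npy'); isc=np.load('pics/scene_avg.npy')
W={'A':((252,214,279,252),(228,203,266,238),(.446,-.141,-.2)),'B':((286,214,315,252),(259,219,299,254),(.465,-.267,-.25))}
out=[]
for k,(wt,ws,x0) in W.items():
    mt=soft(it,wt); ms=soft(isc,ws)
    # fill scene
    b=cv2.morphologyEx((ms>.4).astype(np.uint8),cv2.MORPH_CLOSE,np.ones((9,9)))
    ms=np.maximum(ms,cv2.erode(b,np.ones((3,3))))
    cv2.imwrite(f'pics/m{k}.png',cv2.resize(np.hstack([np.pad(mt,((0,40-mt.shape[0]),(0,0))),np.pad(ms,((0,40-ms.shape[0]),(0,0)))])*255,None,fx=8,fy=8,interpolation=cv2.INTER_NEAREST))
    for o in ({'top':(mt,wt)},{'scene':(ms,ws)},{'top':(mt,wt),'scene':(ms,ws)}):
        p,f=fitsil(o,x0); print(k,list(o),p[:2],np.degrees(p[2]),f)
    out.append(p)
overlay(it,out,'pics/ovt.png',(245,210,320,255),10,'top'); overlay(isc,out,'pics/ovs.png',(225,195,305,255),10,'scene')
E
python3 run1.py
```

```text
A ['top'] [ 0.4233 -0.1453] -4.141341355830924 60.71542739868164
A ['scene'] [ 0.4172 -0.1492] -8.112137359694412 195.41104125976562
A ['top', 'scene'] [ 0.4193 -0.1455] -5.371531689552491 279.9983215332031
B ['top'] [ 0.4455 -0.2701] -19.748224225552644 69.31855010986328
B ['scene'] [ 0.4384 -0.2767] -18.270526125752564 249.765625
B ['top', 'scene'] [ 0.4422 -0.271 ] -17.696000020004817 361.9781494140625[ WARN:0@1.367] global loadsave.cpp:1063 imwrite_ Unsupported depth image for selected encoder is fallbacked to CV_8U.
```

View pics/ovt.png

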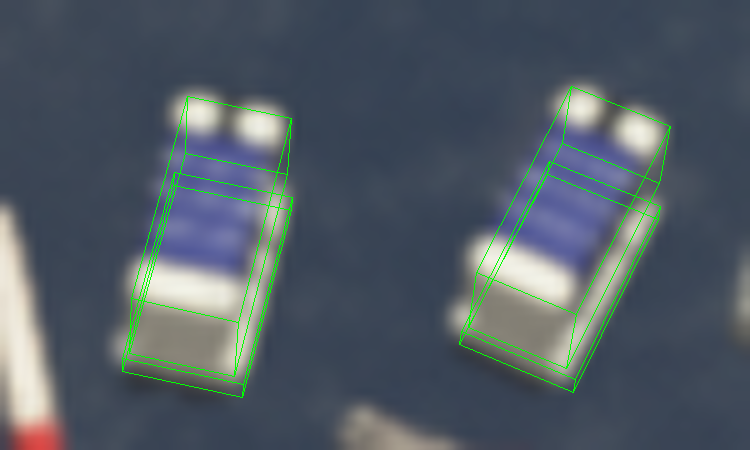

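View pics/ovs.png

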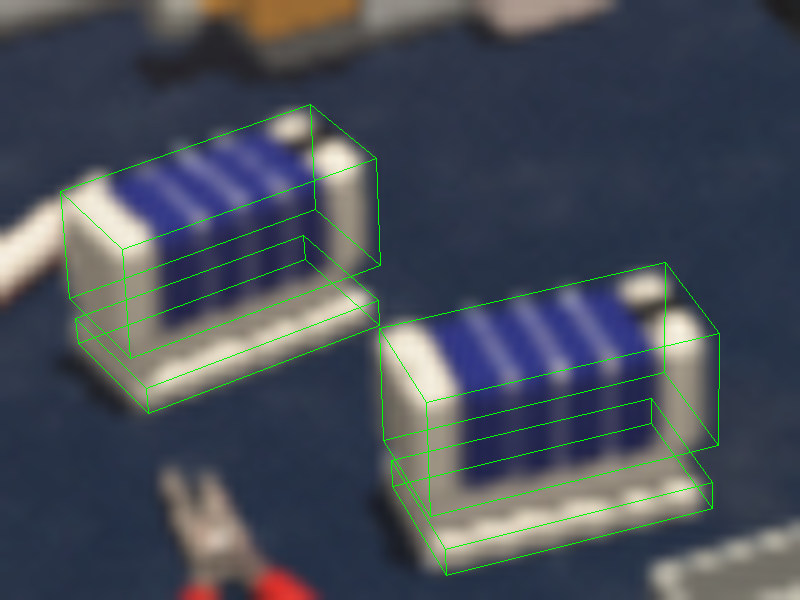

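```bash
cat > dock.py <<'E'
from fitf import *
def dock(hx,hy,yaw,tabx,name):
    M=R.from_euler('z',yaw).as_matrix()
    for cam,win,s in(("top",(160,155,260,240),8),("scene",(185,150,295,210),7)):
        im=np.load(f'pics/{cam}_avg.npy'); u0,v0,u1,v1=win
        c=cv2.resize(np.clip(im[v0:v1,u0:u1],0,255).astype(np.uint8),None,fx=s,fy=s,interpolation=cv2.INTER_CUBIC)[:,:,::-1].copy()
        def L(pts,col,off=(0,0,0),cl=True):
            q=((proj(cam,(np.array(pts)+off)@M.T+[hx,hy,0])-[u0,v0]+.5)*s-.5)
            cv2.polylines(c,[np.round(q).astype(np.int32)],cl,col,1)
        for oy in(0,.09):
            o=(0,oy,0)
            for y in(-.0155,.0155,-.0235,.0235): L([(-.03,y,.029),(.042,y,.029)],(0,255,255),o)
            L([(-.20,0,.012),(.04,0,.012)],(255,255,0),o)
            t=tabx; L([(t-.012,-.015,.02),(t+.012,-.015,.02),(t+.012,.015,.02),(t-.012,.015,.02)],(0,255,0),o)
            L([(-.03,-.0235,.029),(-.052,-.0305,.029)],(255,0,255),o,False);L([(-.03,.0235,.029),(-.052,.0305,.029)],(255,0,255),o,False)
        E=[(0,1),(0,2),(0,4),(1,3),(1,5),(2,3),(2,6),(3,7),(4,5),(4,6),(5,7),(6,7)]
        for p in(PARTS[0],PARTS[2]):
            for i,j in E: L([p[i]+[0,0,.012],p[j]+[0,0,.012]],(0,255,0))
        cv2.imwrite(f'pics/{name}_{cam}.png',c)
E
python3 -c "
from dock import *
dock(.575,.0665,np.radians(-11),-.158,'d1')"
```

```text
(no output)
```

View pics/d1_top.png

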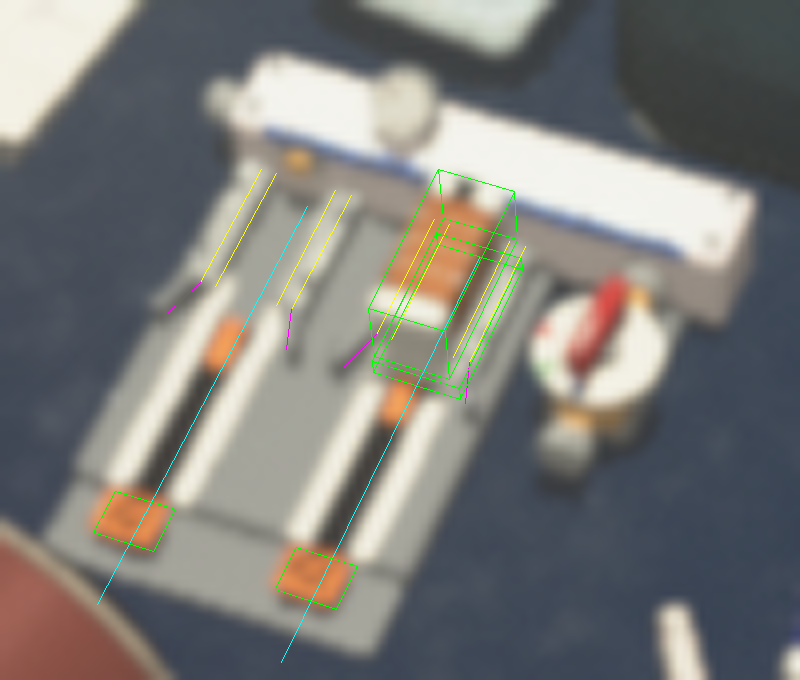

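View pics/d1_scene.png

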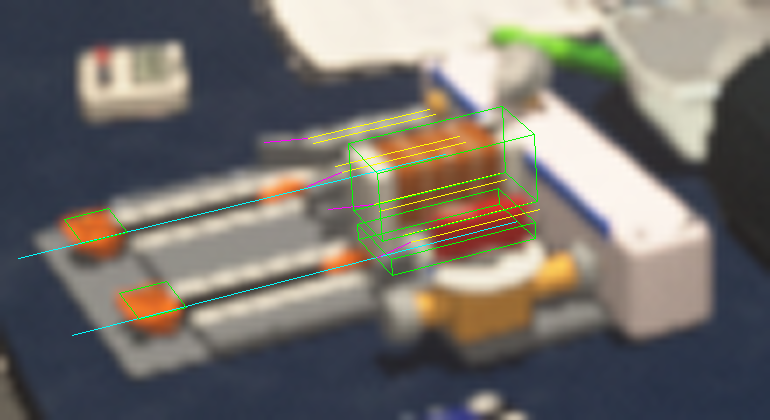

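```bash
cat > mv.py <<'E'
import numpy as np,sys,json
from scipy.spatial.transform import Rotation as R
from station import ctrl
def Rt(a):
    a=np.radians(a); z=np.array([np.cos(a),np.sin(a),0]); y=np.array([0,0,-1.]); return np.c_[np.cross(y,z),y,z]
def state():
    o=ctrl.get_obs(); M=R.from_rotvec(o['tool_rot']).as_matrix()
    a=np.degrees(np.arctan2(M[1,2],M[0,2])); tilt=np.degrees(np.arccos(np.clip(-M[2,1],-1,1)))
    print(f"t={o['t']:.2f} pos={np.round(o['tool_pos'],4)} a={a:.2f} tilt={tilt:.2f} open={o['opening']:.4f} F={np.round(o['contact_force'],1)} q1={o['q'][0]:.2f} q6={o['q'][5]:.2f}")
    return o,M,a
def plan(pos,a,vmax=.055,rmax=9.5,nmin=1):
    """cheap: rows to go there"""
    o,M,a0=state(); p=np.array(o['tool_pos']); T=Rt(a)
    if len(pos)==2: pos=list(pos)+[p[2]]
    rv=R.from_matrix(M.T@T).as_rotvec(degrees=True)
    D=np.array(pos)-p; 
    n=max(nmin,int(np.ceil(max(np.linalg.norm(D)/vmax,np.linalg.norm(rv)/rmax)))); 
    dp=[];dr=[]
    for i in range(n):
        Mi=M@R.from_rotvec(rv*i/n,degrees=True).as_matrix()
        dp.append(np.round(Mi.T@(D/n),4).tolist()); dr.append(np.round(rv/n,1).tolist())
    print('n',n,'D',np.round(D,4),'rv',np.round(rv,1))
    for k in range(0,n,5): print(json.dumps(dp[k:k+5]),json.dumps(dr[k:k+5]))
E
python3 -c "
from mv import *
state()
plan([.542,-.0115,.16],75)
plan([.542,-.0115,.16],-105)"
```

```text
t=1.70 pos=[0.2218 0.5843 0.2453] a=69.21 tilt=0.00 open=0.0853 F=[0.7 0.1 0.7] q1=1.09 q6=-0.12
t=1.70 pos=[0.2218 0.5843 0.2453] a=69.21 tilt=0.00 open=0.0853 F=[0.7 0.1 0.7] q1=1.09 q6=-0.12
n 13 D [ 0.3202 -0.5958 -0.0853] rv [ 0.  -5.8 -0. ]
[[0.0393, 0.0066, -0.0341], [0.039, 0.0066, -0.0344], [0.0388, 0.0066, -0.0347], [0.0385, 0.0066, -0.035], [0.0382, 0.0066, -0.0353]] [[0.0, -0.4, -0.0], [0.0, -0.4, -0.0], [0.0, -0.4, -0.0], [0.0, -0.4, -0.0], [0.0, -0.4, -0.0]]
[[0.0379, 0.0066, -0.0356], [0.0377, 0.0066, -0.0359], [0.0374, 0.0066, -0.0362], [0.0371, 0.0066, -0.0365], [0.0368, 0.0066, -0.0368]] [[0.0, -0.4, -0.0], [0.0, -0.4, -0.0], [0.0, -0.4, -0.0], [0.0, -0.4, -0.0], [0.0, -0.4, -0.0]]
[[0.0365, 0.0066, -0.0371], [0.0362, 0.0066, -0.0373], [0.0359, 0.0066, -0.0376]] [[0.0, -0.4, -0.0], [0.0, -0.4, -0.0], [0.0, -0.4, -0.0]]
t=1.70 pos=[0.2218 0.5843 0.2453] a=69.21 tilt=0.00 open=0.0853 F=[0.7 0.1 0.7] q1=1.09 q6=-0.12
n 19 D [ 0.3202 -0.5958 -0.0853] rv [  0.  174.2   0. ]
[[0.0269, 0.0045, -0.0233], [0.0303, 0.0045, -0.0188], [0.0329, 0.0045, -0.0137], [0.0346, 0.0045, -0.0083], [0.0355, 0.0045, -0.0027]] [[0.0, 9.2, 0.0], [0.0, 9.2, 0.0], [0.0, 9.2, 0.0], [0.0, 9.2, 0.0], [0.0, 9.2, 0.0]]
[[0.0355, 0.0045, 0.003], [0.0345, 0.0045, 0.0086], [0.0327, 0.0045, 0.014], [0.0301, 0.0045, 0.0191], [0.0266, 0.0045, 0.0236]] [[0.0, 9.2, 0.0], [0.0, 9.2, 0.0], [0.0, 9.2, 0.0], [0.0, 9.2, 0.0], [0.0, 9.2, 0.0]]
[[0.0225, 0.0045, 0.0276], [0.0179, 0.0045, 0.0308], [0.0127, 0.0045, 0.0333], [0.0073, 0.0045, 0.0349], [0.0016, 0.0045, 0.0356]] [[0.0, 9.2, 0.0], [0.0, 9.2, 0.0], [0.0, 9.2, 0.0], [0.0, 9.2, 0.0], [0.0, 9.2, 0.0]]
[[-0.0041, 0.0045, 0.0354], [-0.0097, 0.0045, 0.0343], [-0.015, 0.0045, 0.0323], [-0.02, 0.0045, 0.0295]] [[0.0, 9.2, 0.0], [0.0, 9.2, 0.0], [0.0, 9.2, 0.0], [0.0, 9.2, 0.0]]
```

Emit:
servo_tool:
  delta_pos:
    - [0.041,0.0066,-0.036]
    - [0.041,0.0066,-0.036]
    - [0.041,0.0066,-0.036]
    - [0.041,0.0066,-0.036]
    - [0.041,0.0066,-0.036]
  dr:
    - [0,-0.4,0]
    - [0,-0.4,0]
    - [0,-0.4,0]
    - [0,-0.4,0]
    - [0,-0.4,0]
  grip: [0.6,0.6,0.6,0.6,0.6]
  grip_force: 40

```text
t: 2.33
tool_pos: [0.3557, 0.3421, 0.2125]
tool_rot: [-1.553, 0.248, -0.253]
contact_force: [0.3, -0.2, -0.0]
opening: 0.0513
```

Emit:
servo_tool:
  delta_pos:
    - [0.04,0.0066,-0.038]
    - [0.04,0.0066,-0.038]
    - [0.04,0.0066,-0.038]
    - [0.04,0.0066,-0.038]
    - [0.04,0.0066,-0.038]
  dr:
    - [0,-0.4,0]
    - [0,-0.4,0]
    - [0,-0.4,0]
    - [0,-0.4,0]
    - [0,-0.4,0]
  grip: [0.6,0.6,0.6,0.6,0.6]

```text
t: 2.95
tool_pos: [0.4933, 0.0927, 0.1802]
tool_rot: [-1.553, 0.215, -0.228]
contact_force: [-0.4, 1.1, -0.5]
opening: 0.0517
```

```bash
python3 -c "
from mv import *
plan([.542,-.0115,.14],75)"
```

```text
t=2.95 pos=[0.4933 0.0927 0.1802] a=73.80 tilt=0.57 open=0.0517 F=[-0.4  1.1 -0.5] q1=0.04 q6=-1.25
n 3 D [ 0.0487 -0.1042 -0.0402] rv [-0.4 -1.2  0.4]
[[0.0252, 0.0134, -0.0289], [0.025, 0.0134, -0.0291], [0.0248, 0.0134, -0.0292]] [[-0.1, -0.4, 0.1], [-0.1, -0.4, 0.1], [-0.1, -0.4, 0.1]]
```

Emit:
servo_tool:
  delta_pos:
    - [0.025,0.0134,-0.029]
    - [0.025,0.0134,-0.029]
    - [0.025,0.0134,-0.029]
    - [0,0,0]
  dr:
    - [-0.1,-0.4,0.1]
    - [-0.1,-0.4,0.1]
    - [-0.1,-0.4,0.1]
    - [0,0,0]
  grip: [0.6,0.6,0.6,0.6]

```text
t: 3.45
tool_pos: [0.5449, -0.0185, 0.1395]
tool_rot: [-1.559, 0.206, -0.213]
contact_force: [-0.3, 0.1, 0.1]
opening: 0.0512
```

```bash
python3 -c "
from mv import *
plan([.542,-.0115,.12],75)
from h import *
im=ctrl.get_image('top'); crop(im,190,150,270,220,9,'pics/v1t.png')
im=ctrl.get_image('scene'); crop(im,205,120,295,210,6,'pics/v1s.png')
"
```

```text
t=3.45 pos=[ 0.5449 -0.0185  0.1395] a=74.69 tilt=0.25 open=0.0512 F=[-0.3  0.1  0.1] q1=-0.17 q6=-1.48
n 1 D [-0.0029  0.007  -0.0195] rv [-0.1 -0.3  0.2]
[[-0.0047, 0.0195, 0.006]] [[-0.1, -0.3, 0.2]]
```

View pics/v1t.png

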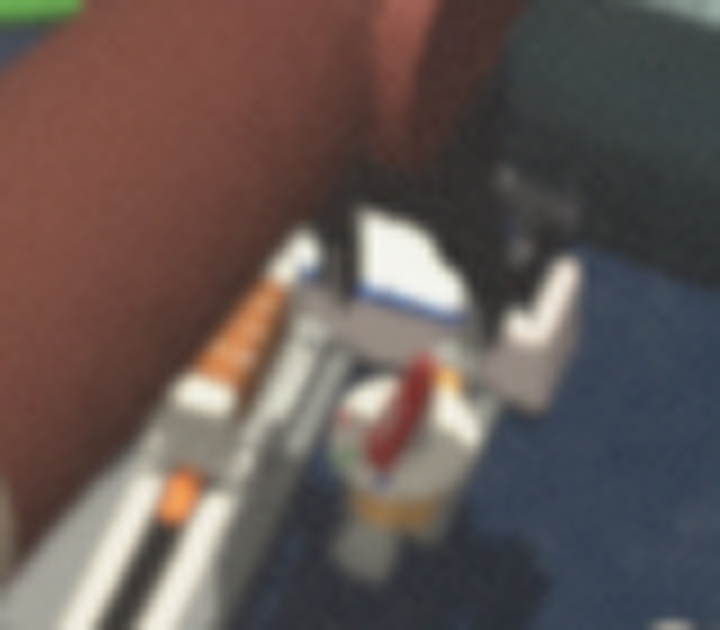

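View pics/v1s.png

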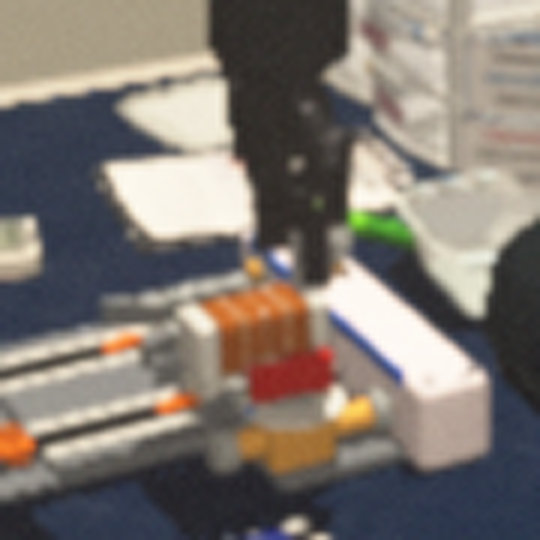

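```bash
python3 -c "
from h import *
d=np.array([np.cos(np.radians(75)),np.sin(np.radians(75)),0]); x=np.array([d[1],-d[0],0])
t=np.array([.5449,-.0185,.1395])
for s in(-1,1):
  for z in(.1255,.1305):
    for e in(-.011,.011):
      p=t+s*.0256*d+[0,0,z-t[2]]+e*x
      print(s,z,e,(proj('scene',p)-[205,120]+.5)*6-.5,(proj('top',p)-[190,150]+.5)*9-.5)
v=np.array([.542,-.0115,.074]); b=np.array([.966,-.259,0])
print((proj('scene',[v+.025*b,v-.025*b])-[205,120]+.5)*6-.5,(proj('top',[v+.025*b,v-.025*b])-[190,150]+.5)*9-.5)
"
```

```text
-1 0.1255 -0.011 [[296.21135276 295.35548367]] [[462.72683846 368.16861192]]
-1 0.1255 0.011 [[334.41544266 287.4657648 ]] [[485.53242786 327.15216959]]
-1 0.1305 -0.011 [[295.80192348 286.89543284]] [[462.5844603  360.67737678]]
-1 0.1305 0.011 [[334.08254572 279.03911114]] [[485.4440117  319.61623047]]
1 0.1255 -0.011 [[262.61021876 258.84007925]] [[344.97869948 326.01972616]]
1 0.1255 0.011 [[299.78743226 251.40422958]] [[368.42573743 285.55033093]]
1 0.1305 -0.011 [[262.15038039 250.58181883]] [[344.56353599 318.47930535]]
1 0.1305 0.011 [[299.40004078 243.17803138]] [[368.06749918 277.96708866]]
[[332.07198741 345.28465112]
 [248.18139396 363.3298924 ]] [[425.20308181 360.33408027]
 [373.57082083 452.02153117]]
```

Emit:
servo_tool:
  delta_pos:
    - [-0.0045,0.02,0.005]
    - [0,0.026,0]
    - [0,0.024,0]
    - [0,0,0]
  dr:
    - [-0.1,-0.3,0.2]
    - [0,0,0]
    - [0,0,0]
    - [0,0,0]
  grip: [0.6,0.6,0.6,0.6]

```text
t: 4.05
tool_pos: [0.5397, -0.0051, 0.0671]
tool_rot: [-1.56, 0.197, -0.2]
contact_force: [-0.2, -0.5, 0.2]
opening: 0.0508
```

```bash
python3 -c "
from mv import *
plan([.5415,-.013,.068],75)
"
```

```text
t=4.05 pos=[ 0.5397 -0.0051  0.0671] a=75.51 tilt=0.14 open=0.0508 F=[-0.2 -0.5  0.2] q1=-0.15 q6=-1.47
n 1 D [ 0.0018 -0.0079  0.0009] rv [-0.1  0.5  0.1]
[[0.0037, -0.0009, -0.0072]] [[-0.1, 0.5, 0.1]]
```

Emit:
servo_tool:
  delta_pos:
    - [0.0037,-0.0009,-0.0072]
    - [0,0,0]
    - [0,0,0]
  dr:
    - [0,0.5,0]
    - [0,0,0]
    - [0,0,0]
  grip: [0.6,0.4,0.25]

```text
t: 4.42
tool_pos: [0.5427, -0.0125, 0.0703]
tool_rot: [-1.559, 0.2, -0.209]
contact_force: [0.1, -0.1, -0.3]
opening: 0.0214
```

Emit:
servo_tool:
  delta_pos:
    - [0,0,0]
    - [0,0,0]
    - [0,0,0]
  dr:
    - [0,0,0]
    - [0,0,0]
    - [0,0,0]
  grip: [0.1,0.0,0.0]

```text
t: 4.8
tool_pos: [0.543, -0.012, 0.0709]
tool_rot: [-1.558, 0.2, -0.21]
contact_force: [0.4, 0.7, -0.8]
opening: 0.0118
```

```bash
python3 -c "
from mv import *
state()
from h import *
im=ctrl.get_image('top'); crop(im,190,150,270,220,9,'pics/v2t.png')
im=ctrl.get_image('scene'); crop(im,205,120,295,210,6,'pics/v2s.png')
"
```

```text
t=4.80 pos=[ 0.543  -0.012   0.0709] a=75.06 tilt=0.40 open=0.0118 F=[ 0.4  0.7 -0.8] q1=-0.16 q6=-1.47
```

View pics/v2t.png

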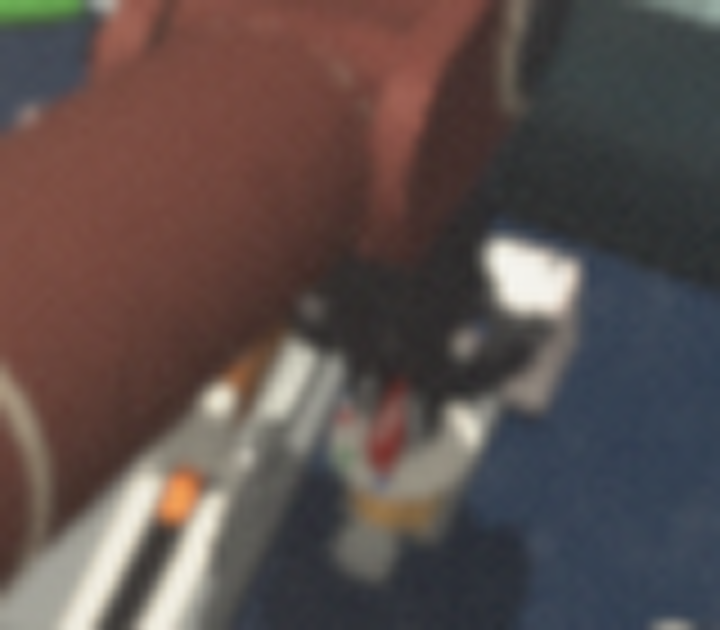

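View pics/v2s.png

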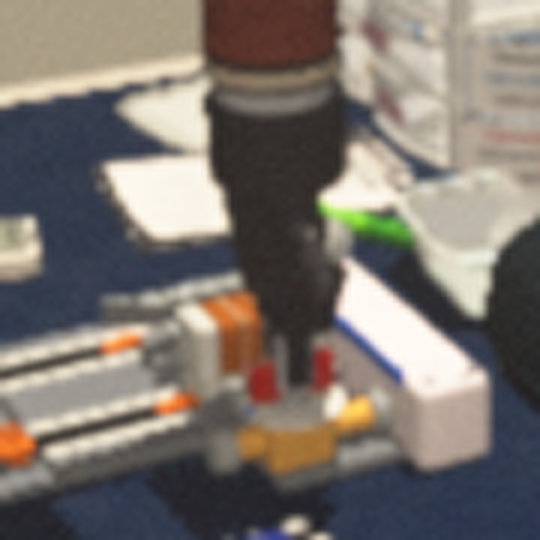

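Emit:
servo_tool:
  delta_pos:
    - [0,0,0]
    - [0,0,0]
    - [0,0,0]
    - [0,0,0]
    - [0,0,0]
  dr:
    - [0,8,0]
    - [0,8,0]
    - [0,8,0]
    - [0,8,0]
    - [0,8,0]
  grip: [0,0,0,0,0]

```text
t: 5.52
tool_pos: [0.5434, -0.0115, 0.0709]
tool_rot: [-1.427, 0.759, -0.767]
contact_force: [0.4, 2.1, -1.3]
opening: 0.012
```

```bash
python3 -c "
from mv import *
state()"
```

```text
t=5.53 pos=[ 0.5434 -0.0115  0.0709] a=33.87 tilt=0.44 open=0.0120 F=[ 0.4  2.1 -1.3] q1=-0.16 q6=-0.75
```

Emit:
servo_tool:
  delta_pos:
    - [0,0,0]
    - [0,0,0]
    - [0,0,0]
    - [0,0,0]
    - [0,0,0]
  dr:
    - [0,9,0]
    - [0,9,0]
    - [0,9,0]
    - [0,9,0]
    - [0,6,0]
  grip: [0,0,0,0,0]

```text
t: 6.15
tool_pos: [0.5439, -0.0114, 0.0709]
tool_rot: [-1.119, 1.325, -1.331]
contact_force: [1.2, 1.8, -0.9]
opening: 0.012
```

```bash
python3 -c "
from mv import *
o,_,_=state(); print(o['wrist_torque'])"
```

```text
t=6.15 pos=[ 0.5439 -0.0114  0.0709] a=-9.44 tilt=0.48 open=0.0120 F=[ 1.2  1.8 -0.9] q1=-0.16 q6=0.00
[0.12382642 0.0176558  0.06233246]
```

Emit:
servo_tool:
  delta_pos:
    - [0,0,0]
    - [0,0,0]
    - [0,0,0]
  dr:
    - [0,1.5,0]
    - [0,2,0]
    - [0,1,0]
  grip: [0,0,0]

```text
t: 6.52
tool_pos: [0.5441, -0.0112, 0.0709]
tool_rot: [-1.077, 1.38, -1.386]
contact_force: [1.1, 1.9, -1.6]
opening: 0.0121
```

```bash
python3 -c "
from mv import *
o,_,_=state(); print(o['wrist_torque'])"
```

```text
t=6.53 pos=[ 0.5441 -0.0112  0.0709] a=-13.84 tilt=0.48 open=0.0121 F=[ 1.1  1.9 -1.6] q1=-0.16 q6=0.08
[ 0.16617262 -0.0410882   0.87833425]
```

Emit:
servo_tool:
  delta_pos:
    - [0,0,0]
    - [0,0,0]
    - [0,0,0]
    - [0,-0.04,0]
    - [0,-0.06,0]
  dr:
    - [0,-1,0]
    - [0,0,0]
    - [0,0,0]
    - [0,0,0]
    - [0,0,0]
  grip: [0,0.3,0.5,0.5,0.5]

```text
t: 7.15
tool_pos: [0.5393, -0.0117, 0.167]
tool_rot: [-1.095, 1.379, -1.37]
contact_force: [0.4, -0.0, -0.1]
opening: 0.0424
```

```bash
python3 -c "
from mv import *
plan([.421,.0997,.12],79)"
```

```text
t=7.15 pos=[ 0.5393 -0.0117  0.167 ] a=-12.96 tilt=0.32 open=0.0424 F=[ 0.4 -0.  -0.1] q1=-0.16 q6=0.06
n 10 D [-0.1183  0.1114 -0.047 ] rv [  0.1 -92.   -0.3]
[[-0.0082, 0.0048, -0.014], [-0.0103, 0.0048, -0.0125], [-0.0122, 0.0048, -0.0107], [-0.0138, 0.0048, -0.0086], [-0.015, 0.0048, -0.0063]] [[0.0, -9.2, -0.0], [0.0, -9.2, -0.0], [0.0, -9.2, -0.0], [0.0, -9.2, -0.0], [0.0, -9.2, -0.0]]
[[-0.0158, 0.0047, -0.0038], [-0.0162, 0.0047, -0.0013], [-0.0162, 0.0047, 0.0013], [-0.0158, 0.0047, 0.0039], [-0.0149, 0.0047, 0.0064]] [[0.0, -9.2, -0.0], [0.0, -9.2, -0.0], [0.0, -9.2, -0.0], [0.0, -9.2, -0.0], [0.0, -9.2, -0.0]]
```

Emit:
servo_tool:
  delta_pos:
    - [-0.01,0.003,-0.015]
    - [-0.012,0.003,-0.014]
    - [-0.0135,0.003,-0.012]
    - [-0.015,0.003,-0.0095]
    - [-0.0165,0.003,-0.007]
  dr:
    - [0,-9.2,0]
    - [0,-9.2,0]
    - [0,-9.2,0]
    - [0,-9.2,0]
    - [0,-9.2,0]
  grip: [0.3,0.1,0,0,0]

```text
t: 7.78
tool_pos: [0.4778, 0.0497, 0.1608]
tool_rot: [-1.428, 0.75, -0.767]
contact_force: [-0.7, 1.0, 0.4]
opening: 0.0002
```

Emit:
servo_tool:
  delta_pos:
    - [-0.016,0.005,-0.004]
    - [-0.016,0.005,-0.001]
    - [-0.016,0.005,0.0015]
    - [-0.016,0.005,0.004]
    - [-0.015,0.005,0.006]
  dr:
    - [0,-9.2,0]
    - [0,-9.2,0]
    - [0,-9.2,0]
    - [0,-9.2,0]
    - [0,-9.2,0]
  grip: [0,0,0,0,0]

```text
t: 8.4
tool_pos: [0.4158, 0.1045, 0.1357]
tool_rot: [-1.566, 0.105, -0.128]
contact_force: [0.1, -0.5, 0.9]
opening: 0.0001
```

```bash
python3 -c "
from mv import *
plan([.421,.0997,.06],79)
from h import *
im=ctrl.get_image('top'); crop(im,160,155,260,240,8,'pics/v3t.png')
im=ctrl.get_image('scene'); crop(im,185,140,295,210,7,'pics/v3s.png')
"
```

```text
t=8.40 pos=[0.4158 0.1045 0.1357] a=81.48 tilt=0.85 open=0.0001 F=[ 0.1 -0.5  0.9] q1=0.07 q6=-1.35
n 2 D [ 0.0052 -0.0048 -0.0757] rv [-0.2  2.5  0.8]
[[0.0024, 0.0379, -0.0021], [0.0027, 0.0378, -0.002]] [[-0.1, 1.2, 0.4], [-0.1, 1.2, 0.4]]
```

View pics/v3t.png

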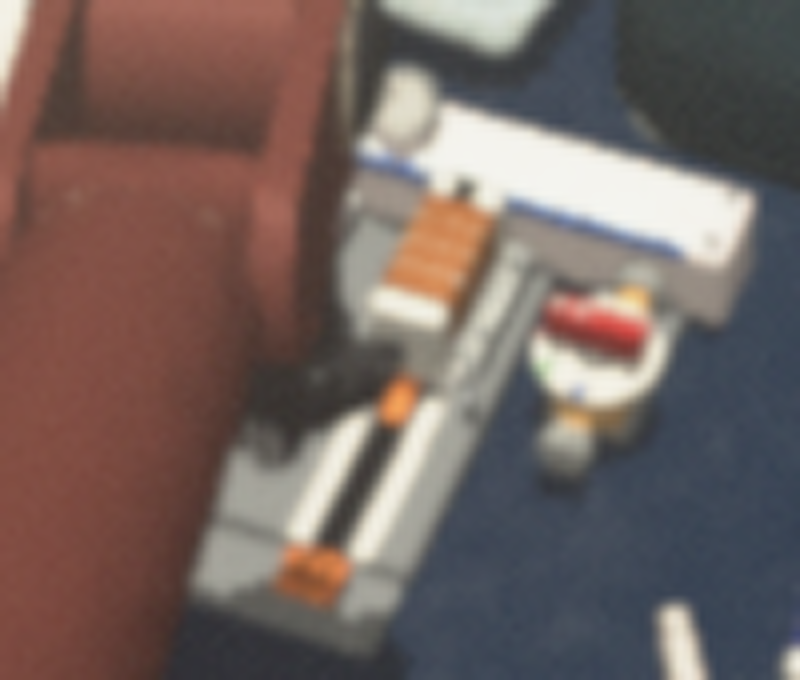

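View pics/v3s.png

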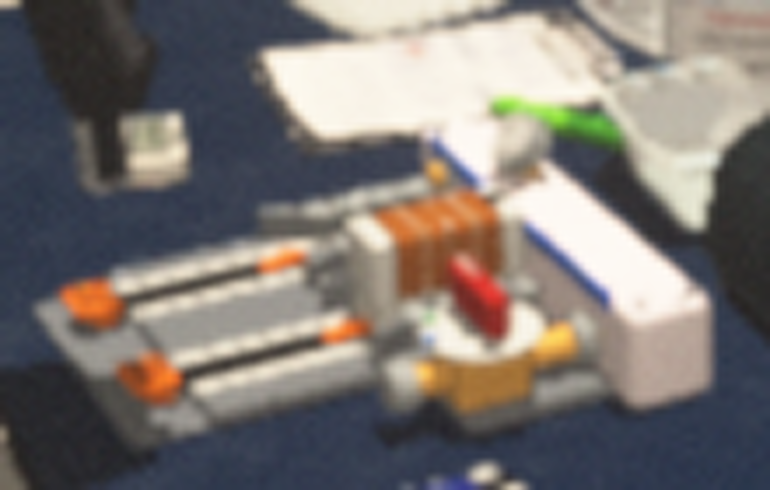

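Emit:
servo_tool:
  delta_pos:
    - [0.0024,0.038,-0.002]
    - [0.0027,0.035,-0.002]
    - [0,0,0]
  dr:
    - [0,1.2,0.4]
    - [0,1.2,0.4]
    - [0,0,0]
  grip: [0,0,0]

```text
t: 8.88
tool_pos: [0.4232, 0.0991, 0.063]
tool_rot: [-1.562, 0.158, -0.165]
contact_force: [0.6, -0.2, 0.4]
opening: -0.0003
```

```bash
python3 -c "
from mv import *
plan([.421,.0997,.035],79)
from h import *
e=onz('top',uc([(553,305),(645,335)],160,155,8),.074); print(e,np.degrees(np.arctan2(e[0,1]-e[1,1],e[0,0]-e[1,0])))
im=ctrl.get_image('scene'); crop(im,185,140,255,210,8,'pics/v4s.png')
"
```

```text
t=8.88 pos=[0.4232 0.0991 0.063 ] a=78.21 tilt=0.33 open=-0.0003 F=[ 0.6 -0.2  0.4] q1=0.06 q6=-1.31
n 1 D [-0.0022  0.0006 -0.028 ] rv [-0.2 -0.8  0.3]
[[-0.0024, 0.028, 0.0001]] [[-0.2, -0.8, 0.3]]
[[ 0.54775074  0.00904157  0.074     ]
 [ 0.53757642 -0.03529046  0.074     ]] 77.07429935785036
```

View pics/v4s.png

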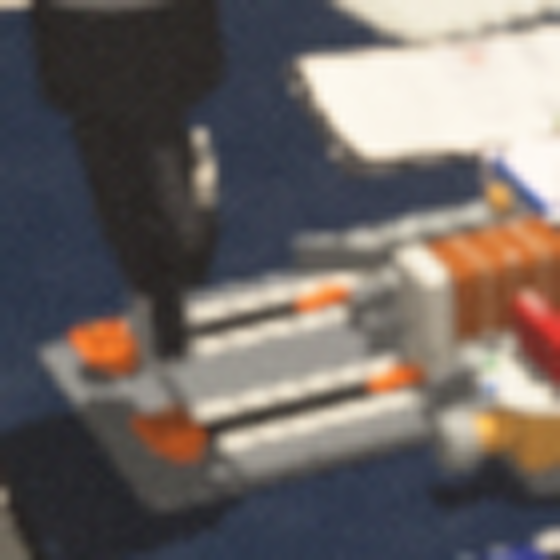

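Emit:
servo_tool:
  delta_pos:
    - [-0.002,0.02,0]
    - [0,0.009,0]
    - [0,0.005,0]
    - [0,0.004,0]
  dr:
    - [0,-0.8,0.3]
    - [0,0,0]
    - [0,0,0]
    - [0,0,0]
  grip: [0,0,0,0]

```text
t: 9.43
tool_pos: [0.4289, 0.0997, 0.0329]
tool_rot: [-1.56, 0.141, -0.165]
contact_force: [-1.1, 0.9, 3.8]
opening: -0.0002
```

```bash
python3 -c "
from mv import *
plan([.421,.0997,.027],79)
"
```

```text
t=9.43 pos=[0.4289 0.0997 0.0329] a=78.86 tilt=0.93 open=-0.0002 F=[-1.1  0.9  3.8] q1=0.06 q6=-1.32
n 1 D [-0.0079 -0.     -0.0059] rv [-0.4 -0.1  0.8]
[[-0.0078, 0.0058, -0.0016]] [[-0.4, -0.1, 0.8]]
```

Emit:
servo_tool:
  delta_pos:
    - [-0.004,0.004,0]
    - [-0.002,0.003,0]
    - [0,0.003,0]
  dr:
    - [0,0,0.8]
    - [0,0,0]
    - [0,0,0]
  grip: [0,0,0]

```text
t: 9.8
tool_pos: [0.4251, 0.101, 0.0259]
tool_rot: [-1.559, 0.15, -0.155]
contact_force: [-9.6, -1.9, 22.1]
opening: -0.0002
```

```bash
python3 -c "
from mv import *
plan([.421,.0997,.027],79)
from h import *
im=ctrl.get_image('scene'); crop(im,185,140,255,210,8,'pics/v5s.png')
im=ctrl.get_image('top'); crop(im,160,155,260,240,8,'pics/v5t.png')
"
```

```text
t=9.80 pos=[0.4251 0.101  0.0259] a=78.87 tilt=0.44 open=-0.0002 F=[-9.6 -1.9 22.1] q1=0.06 q6=-1.32
n 1 D [-0.0041 -0.0013  0.0011] rv [-0.4 -0.1  0.2]
[[-0.0037, -0.0011, -0.0021]] [[-0.4, -0.1, 0.2]]
```

View pics/v5s.png

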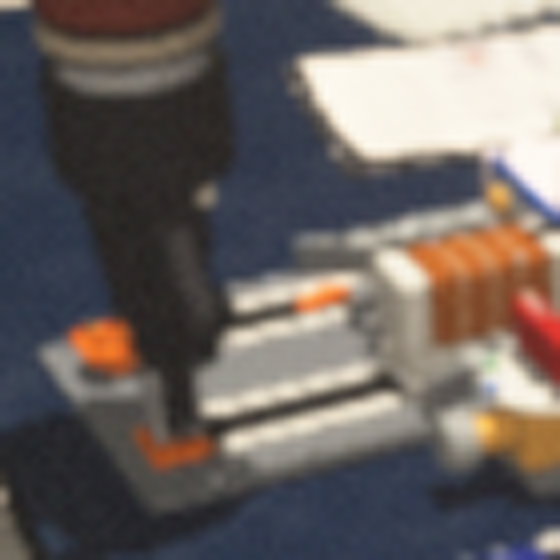

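View pics/v5t.png

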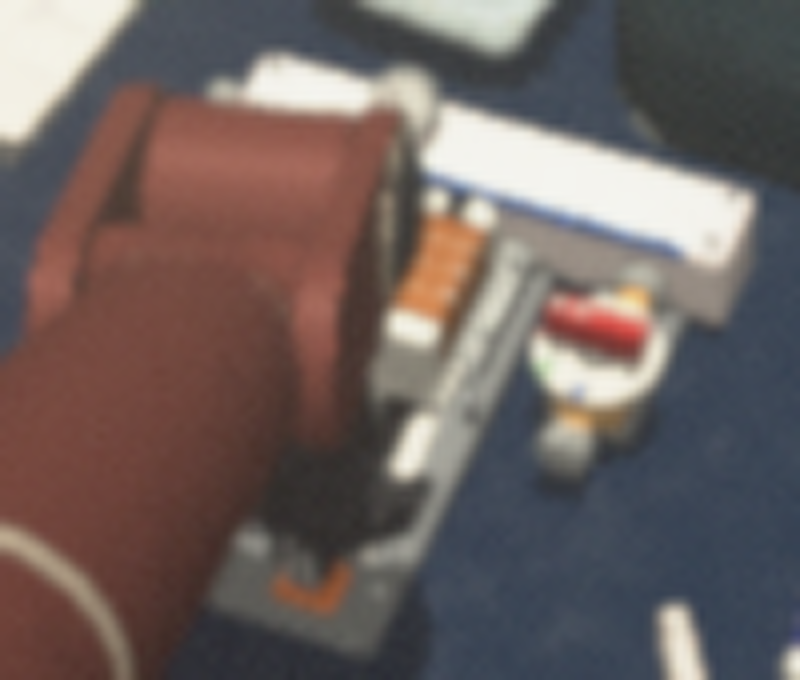

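Emit:
servo_tool:
  delta_pos:
    - [0,-0.015,0]
    - [0,-0.05,0]
    - [-0.02,-0.06,0.03]
    - [-0.03,-0.01,0.04]
  dr:
    - [0,0,0]
    - [0,0,0]
    - [0,0,0]
    - [0,0,0]
  grip: [0,0,0.3,0.7]

```text
t: 10.4
tool_pos: [0.3888, 0.1759, 0.1589]
tool_rot: [-1.558, 0.159, -0.155]
contact_force: [0.2, 0.7, 0.2]
opening: 0.036
```

```bash
python3 -c "
from mv import *
state()
from h import *
im=ctrl.get_image('scene'); crop(im,185,140,295,210,7,'pics/v6s.png')
im=ctrl.get_image('top'); crop(im,160,155,260,240,8,'pics/v6t.png')
"
```

```text
t=10.40 pos=[0.3888 0.1759 0.1589] a=78.51 tilt=0.44 open=0.0360 F=[0.2 0.7 0.2] q1=0.25 q6=-1.13
```

View pics/v6s.png

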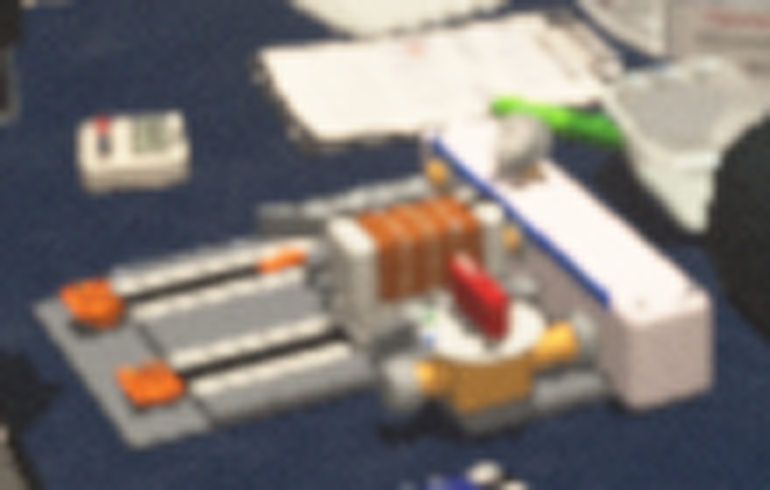

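View pics/v6t.png

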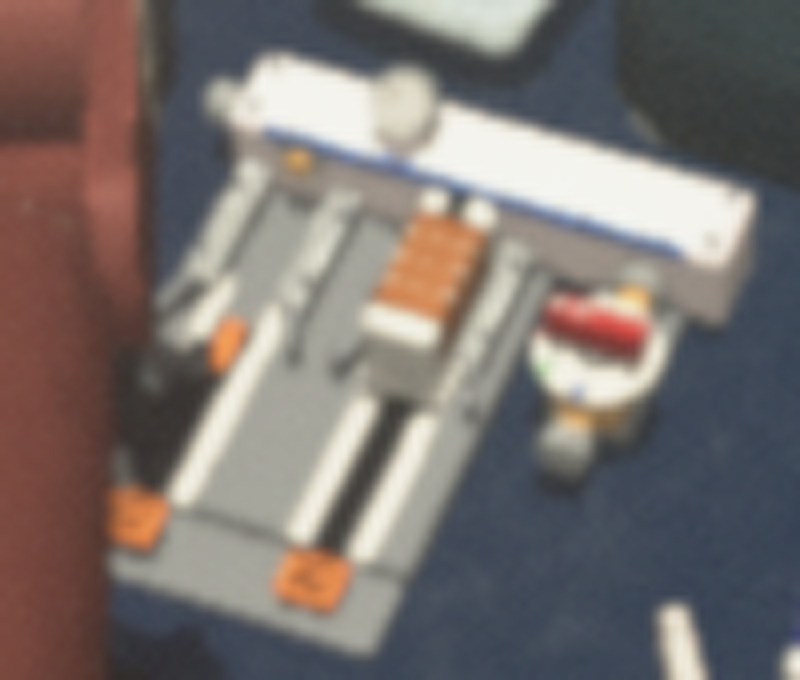

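```bash
python3 -c "
from mv import *
plan([.562,.072,.12],79)"
```

```text
t=10.50 pos=[0.386  0.1779 0.1564] a=78.95 tilt=0.57 open=0.0507 F=[ 0.2 -0.2 -0.3] q1=0.25 q6=-1.13
n 4 D [ 0.176  -0.1059 -0.0364] rv [-0.4 -0.  -0.4]
[[0.0483, 0.0086, -0.0176], [0.0483, 0.0087, -0.0176], [0.0483, 0.0089, -0.0176], [0.0483, 0.009, -0.0176]] [[-0.1, -0.0, -0.1], [-0.1, -0.0, -0.1], [-0.1, -0.0, -0.1], [-0.1, -0.0, -0.1]]
```

Emit:
servo_tool:
  delta_pos:
    - [0.0483,0.008,-0.0176]
    - [0.0483,0.008,-0.0176]
    - [0.0483,0.008,-0.0176]
    - [0.03,0.008,-0.0176]
    - [0,0,0]
  dr:
    - [-0.1,0,-0.1]
    - [-0.1,0,-0.1]
    - [-0.1,0,-0.1]
    - [-0.1,0,-0.1]
    - [0,0,0]
  grip: [0.7,0.7,0.7,0.7,0.7]

```text
t: 11.12
tool_pos: [0.5458, 0.0719, 0.1172]
tool_rot: [-1.567, 0.153, -0.143]
contact_force: [0.3, -0.3, 0.3]
opening: 0.0597
```

```bash
python3 -c "
from mv import *
plan([.562,.072,.1],79)"
```

```text
t=11.12 pos=[0.5458 0.0719 0.1172] a=79.20 tilt=0.40 open=0.0597 F=[ 0.3 -0.3  0.3] q1=-0.00 q6=-1.39
n 1 D [ 0.0162  0.0001 -0.0172] rv [ 0.1  0.2 -0.4]
[[0.016, 0.0171, 0.0032]] [[0.1, 0.2, -0.4]]
```

Emit:
servo_tool:
  delta_pos:
    - [0.015,0.017,0.003]
    - [0,0.02,0]
    - [0,0.018,0]
    - [0,0,0]
  dr:
    - [0.1,0,-0.4]
    - [0,0,0]
    - [0,0,0]
    - [0,0,0]
  grip: [0.7,0.7,0.7,0.7]

```text
t: 11.62
tool_pos: [0.5568, 0.0724, 0.0569]
tool_rot: [-1.566, 0.153, -0.142]
contact_force: [0.2, -0.5, 0.8]
opening: 0.0596
```

```bash
python3 -c "
from mv import *
plan([.562,.072,.052],79)
from h import *
im=ctrl.get_image('scene'); crop(im,185,140,295,210,7,'pics/v7s.png')
"
```

```text
t=11.62 pos=[0.5568 0.0724 0.0569] a=79.22 tilt=0.39 open=0.0596 F=[ 0.2 -0.5  0.8] q1=-0.00 q6=-1.39
n 1 D [ 0.0052 -0.0004 -0.0049] rv [ 0.1  0.2 -0.4]
[[0.0052, 0.0048, 0.0006]] [[0.1, 0.2, -0.4]]
```

View pics/v7s.png

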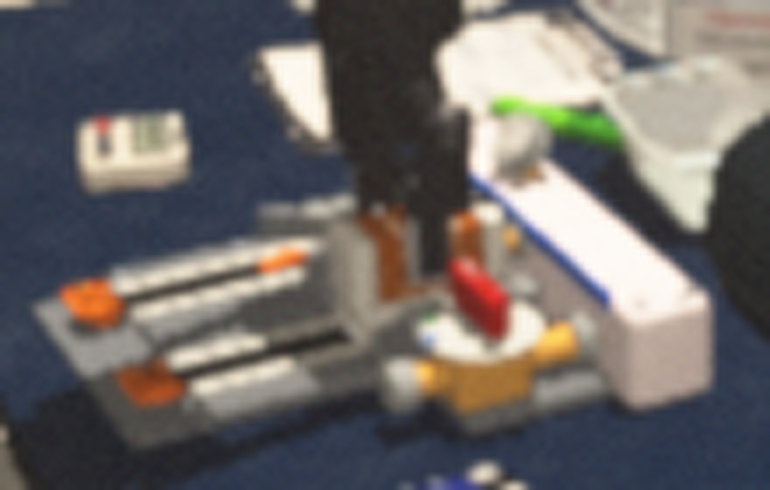

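Emit:
servo_tool:
  delta_pos:
    - [0,0.004,0]
    - [0,0,0]
    - [0,0,0]
    - [0,0,0]
    - [0,0,0]
  dr:
    - [0.1,0,-0.3]
    - [0,0,0]
    - [0,0,0]
    - [0,0,0]
    - [0,0,0]
  grip: [0.6,0.45,0.3,0.3,0.3]
  grip_force: 50

```text
t: 12.3
tool_pos: [0.5582, 0.0727, 0.0554]
tool_rot: [-1.565, 0.144, -0.15]
contact_force: [0.7, -1.2, -1.0]
opening: 0.0371
```

```bash
python3 -c "
from mv import *
import numpy as np
o,_,_=state()
d=np.array([np.cos(np.radians(-11)),np.sin(np.radians(-11)),0])
plan(o['tool_pos']-.09*d,79)
"
```

```text
t=12.30 pos=[0.5582 0.0727 0.0554] a=79.25 tilt=0.22 open=0.0371 F=[ 0.7 -1.2 -1. ] q1=-0.00 q6=-1.39
t=12.30 pos=[0.5582 0.0727 0.0554] a=79.25 tilt=0.22 open=0.0371 F=[ 0.7 -1.2 -1. ] q1=-0.00 q6=-1.39
n 2 D [-0.0883  0.0172  0.    ] rv [-0.1  0.3  0.2]
[[-0.045, -0.0002, 0.0002], [-0.045, -0.0001, 0.0001]] [[-0.0, 0.1, 0.1], [-0.0, 0.1, 0.1]]
```

Emit:
servo_tool:
  delta_pos:
    - [-0.015,0,0]
    - [-0.025,0,0]
    - [-0.025,0,0]
    - [-0.025,0,0]
  dr:
    - [0,0.1,0.1]
    - [0,0,0]
    - [0,0,0]
    - [0,0,0]
  grip: [0.3,0.3,0.3,0.3]

```text
t: 12.8
tool_pos: [0.4666, 0.0901, 0.0553]
tool_rot: [-1.564, 0.148, -0.152]
contact_force: [1.3, -0.8, 0.5]
opening: 0.0371
```

```bash
python3 -c "
from mv import *
state()
"
```

```text
t=12.80 pos=[0.4666 0.0901 0.0553] a=79.08 tilt=0.18 open=0.0371 F=[ 1.3 -0.8  0.5] q1=0.03 q6=-1.35
```

Emit:
servo_tool:
  delta_pos:
    - [0,-0.02,0]
    - [0,-0.05,0]
    - [0,-0.05,0]
    - [0,0,0]
  dr:
    - [0,0,0]
    - [0,0,0]
    - [0,0,0]
    - [0,0,0]
  grip: [0.3,0.3,0.3,0.3]

```text
t: 13.3
tool_pos: [0.4598, 0.0909, 0.1756]
tool_rot: [-1.564, 0.15, -0.147]
contact_force: [1.0, -0.2, -2.4]
opening: 0.0377
```

```bash
python3 -c "
from mv import *
from h import *
print(onz('top',[(337,192)],0), onz('top',uc([(615,130)],240,180,5),0))
im=ctrl.get_image('scene'); crop(im,270,170,410,300,5,'pics/tr_s.png'); np.save('pics/tr_s.npy',im)
M=R.from_euler('z',np.radians(-14.5)).as_matrix()
c=np.array([[.09,.075,.022],[.09,-.075,.022],[-.09,-.075,.022],[-.09,.075,.022]])@M.T+[.4926,-.4289,0]
print((proj('scene',c)-[270,170]+.5)*5-.5)
print((proj('top',c)-[240,180]+.5)*5-.5)
im2=cv2.imread('pics/tr_s.png'); q=np.round((proj('scene',c)-[270,170]+.5)*5-.5).astype(np.int32); cv2.polylines(im2,[q],True,(0,255,0),1); cv2.imwrite('pics/tr_s.png',im2)
plan([.4926,-.4289,.16],75.5)
"
```

```text
[[ 0.66727627 -0.39191474  0.        ]] [[ 0.61827295 -0.49110528  0.        ]]
[[384.67807434 322.6351605 ]
 [551.6381535  479.31112782]
 [238.99022305 585.59060548]
 [ 98.47436635 407.56547636]]
[[469.39477859 116.06547916]
 [664.26297694 182.36814463]
 [597.39205054 381.39591782]
 [392.9310057  307.6747889 ]]
t=13.35 pos=[0.458  0.0908 0.1726] a=79.15 tilt=0.45 open=0.0370 F=[ 0.1 -0.6 -4. ] q1=0.04 q6=-1.35
n 10 D [ 0.0346 -0.5197 -0.0126] rv [ 0.   3.6 -0.5]
[[0.0132, 0.0012, -0.0504], [0.0135, 0.0012, -0.0503], [0.0138, 0.0012, -0.0502], [0.0142, 0.0012, -0.0501], [0.0145, 0.0012, -0.05]] [[0.0, 0.4, -0.0], [0.0, 0.4, -0.0], [0.0, 0.4, -0.0], [0.0, 0.4, -0.0], [0.0, 0.4, -0.0]]
[[0.0148, 0.0012, -0.0499], [0.0151, 0.0012, -0.0499], [0.0154, 0.0012, -0.0498], [0.0157, 0.0012, -0.0497], [0.0161, 0.0012, -0.0496]] [[0.0, 0.4, -0.0], [0.0, 0.4, -0.0], [0.0, 0.4, -0.0], [0.0, 0.4, -0.0], [0.0, 0.4, -0.0]]
```

View pics/tr_s.png

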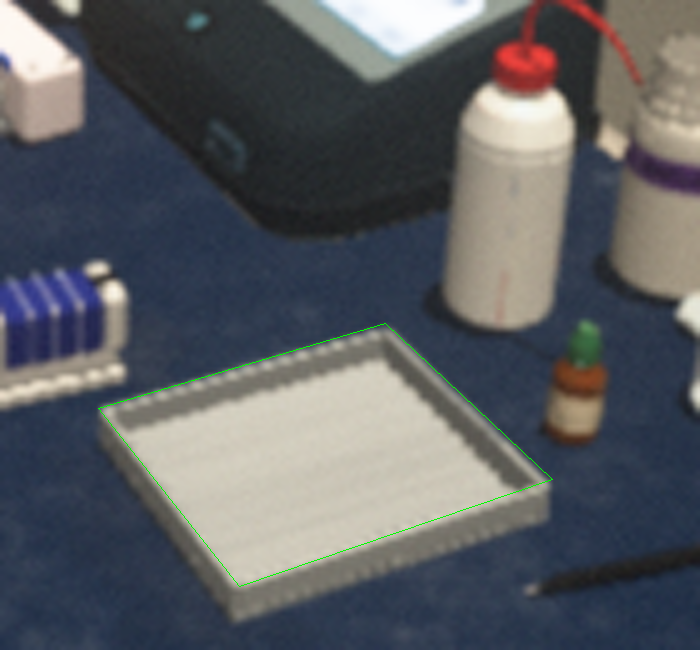

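Emit:
servo_tool:
  delta_pos:
    - [0.0135,0,-0.05]
    - [0.0135,0,-0.05]
    - [0.0138,0,-0.05]
    - [0.0142,0,-0.05]
    - [0.0145,0,-0.05]
  dr:
    - [0,0.4,0]
    - [0,0.4,0]
    - [0,0.4,0]
    - [0,0.4,0]
    - [0,0.4,0]
  grip: [0.3,0.3,0.3,0.3,0.3]

```text
t: 13.98
tool_pos: [0.467, -0.1685, 0.1564]
tool_rot: [-1.558, 0.193, -0.147]
contact_force: [1.3, -0.1, -1.6]
opening: 0.0371
```

Emit:
servo_tool:
  delta_pos:
    - [0.0145,0,-0.05]
    - [0.0145,0,-0.05]
    - [0.015,0,-0.05]
    - [0.015,0,-0.04]
    - [0,0,0]
  dr:
    - [0,0.4,0]
    - [0,0.4,0]
    - [0,0.4,0]
    - [0,0.4,0]
    - [0,0,0]
  grip: [0.3,0.3,0.3,0.3,0.3]

```text
t: 14.6
tool_pos: [0.4721, -0.3693, 0.1353]
tool_rot: [-1.54, 0.237, -0.155]
contact_force: [0.1, 0.8, -3.3]
opening: 0.0374
```

```bash
python3 -c "
from mv import *
plan([.4926,-.4289,.1],75.5)
"
```

```text
t=14.60 pos=[ 0.4721 -0.3693  0.1353] a=75.62 tilt=3.23 open=0.0374 F=[ 0.1  0.8 -3.3] q1=-0.78 q6=-2.10
n 2 D [ 0.0205 -0.0596 -0.0353] rv [-0.9  0.1 -3.1]
[[0.0182, 0.0163, -0.0266], [0.0178, 0.017, -0.0264]] [[-0.4, 0.1, -1.6], [-0.4, 0.1, -1.6]]
```

Emit:
servo_tool:
  delta_pos:
    - [0.018,0.0,-0.027]
    - [0.018,0.0,-0.027]
    - [0,0,0]
  dr:
    - [-0.4,0.1,-1.6]
    - [-0.4,0.1,-1.6]
    - [0,0,0]
  grip: [0.3,0.3,0.3]

```text
t: 14.98
tool_pos: [0.4901, -0.4256, 0.1234]
tool_rot: [-1.55, 0.206, -0.191]
contact_force: [-0.0, 0.1, -3.1]
opening: 0.0379
```

```bash
python3 -c "
from mv import *
plan([.4926,-.4289,.08],75.5)
"
```

```text
t=14.97 pos=[ 0.4901 -0.4256  0.1234] a=75.48 tilt=0.85 open=0.0379 F=[-0.   0.1 -3.1] q1=-0.83 q6=-2.15
n 1 D [ 0.0025 -0.0033 -0.0434] rv [-0.6 -0.  -0.6]
[[0.0037, 0.0433, -0.003]] [[-0.6, -0.0, -0.6]]
```

Emit:
servo_tool:
  delta_pos:
    - [0.004,0.03,-0.003]
    - [0,0.025,0]
    - [0,0.01,0]
    - [0,0,0]
  dr:
    - [-0.6,0,-0.6]
    - [0,0,0]
    - [0,0,0]
    - [0,0,0]
  grip: [0.3,0.3,0.3,0.3]

```text
t: 15.48
tool_pos: [0.4899, -0.4208, 0.0506]
tool_rot: [-1.552, 0.204, -0.189]
contact_force: [0.6, 0.1, -2.5]
opening: 0.0376
```

```bash
python3 -c "
from mv import *
plan([.4926,-.4289,.049],75.5)
"
```

```text
t=15.47 pos=[ 0.4899 -0.4208  0.0506] a=75.65 tilt=0.77 open=0.0376 F=[ 0.6  0.1 -2.5] q1=-0.83 q6=-2.15
n 1 D [ 0.0027 -0.0081 -0.0016] rv [-0.5  0.2 -0.6]
[[0.0046, 0.0015, -0.0072]] [[-0.5, 0.2, -0.6]]
```

Emit:
servo_tool:
  delta_pos:
    - [0.003,0.002,-0.005]
    - [0,0.0015,0]
    - [0,0,0]
    - [0,0,0]
    - [0,0,0]
  dr:
    - [-0.5,0.2,-0.6]
    - [0,0,0]
    - [0,0,0]
    - [0,0,0]
    - [0,0,0]
  grip: [0.3,0.3,0.55,0.7,0.7]

```text
t: 16.1
tool_pos: [0.4943, -0.4291, 0.0526]
tool_rot: [-1.569, 0.194, -0.205]
contact_force: [-0.1, 0.1, -0.7]
opening: 0.0595
```

Emit:
servo_tool:
  delta_pos:
    - [0,-0.04,0]
    - [0,-0.05,0.01]
    - [-0.01,-0.01,0.05]
    - [-0.01,0,0.05]
  dr:
    - [0,0,0]
    - [0,0,0]
    - [0,0,0]
    - [0,0,0]
  grip: [0.7,0.7,0.7,0.7]

```text
t: 16.6
tool_pos: [0.5029, -0.3181, 0.1573]
tool_rot: [-1.57, 0.195, -0.213]
contact_force: [1.4, 0.1, 0.4]
opening: 0.0599
```

```bash
python3 -c "
from mv import *
state()
from h import *
im=ctrl.get_image('scene'); crop(im,220,170,410,300,4,'pics/p1s.png'); np.save('pics/p1s.npy',im)
im=ctrl.get_image('top'); crop(im,240,180,400,280,5,'pics/p1t.png');np.save('pics/p1t.npy',im)
"
```

```text
t=16.60 pos=[ 0.5029 -0.3181  0.1573] a=75.14 tilt=0.83 open=0.0599 F=[1.4 0.1 0.4] q1=-0.69 q6=-2.00
```

View pics/p1s.png

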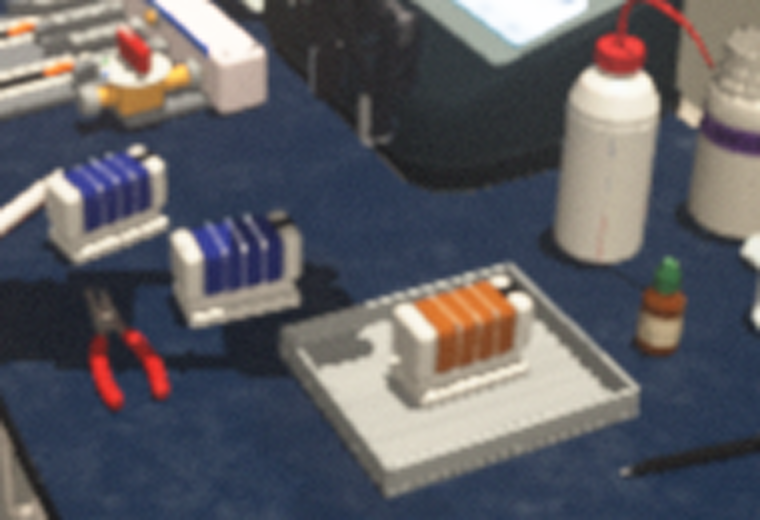

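View pics/p1t.png

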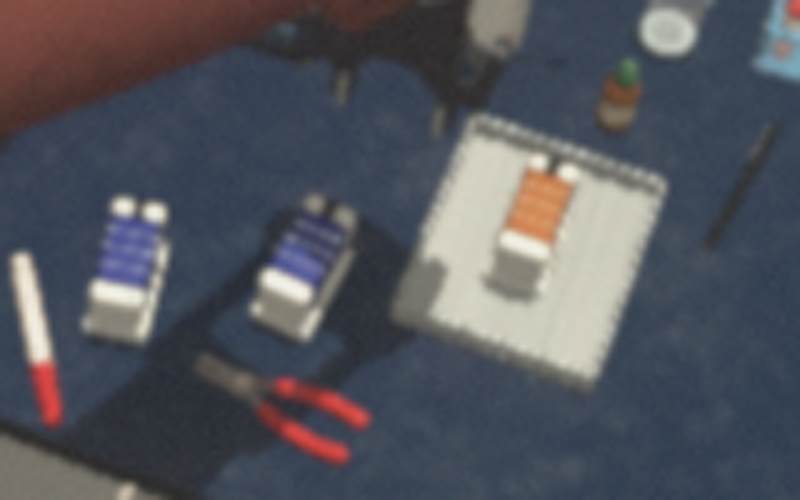

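```bash
python3 -c "
from mv import *
plan([.434,-.268,.12],71.5)
from h import *
print(tri(uc([(405,90)],160,155,8),uc([(520,133)],185,140,7)), tri(uc([(755,195)],160,155,8),uc([(712,303)],185,140,7)))
"
```

```text
t=16.70 pos=[ 0.5029 -0.315   0.1562] a=75.43 tilt=0.68 open=0.0597 F=[ 0.3 -0.9 -0.5] q1=-0.68 q6=-2.00
n 2 D [-0.0689  0.047  -0.0362] rv [0.3 3.9 0.6]
[[-0.0394, 0.0176, 0.0142], [-0.0398, 0.0179, 0.0128]] [[0.1, 2.0, 0.3], [0.1, 2.0, 0.3]]
[[0.65383869 0.1003669  0.07802009 0.00699899]] [[ 0.64035158 -0.07004147  0.04925312  0.00507729]]
```

Emit:
servo_tool:
  delta_pos:
    - [-0.038,0.012,0.014]
    - [-0.038,0.012,0.013]
    - [0,0,0]
  dr:
    - [0.1,2,0.3]
    - [0.1,2,0.3]
    - [0,0,0]
  grip: [0.75,0.75,0.75]

```text
t: 17.08
tool_pos: [0.436, -0.2685, 0.1314]
tool_rot: [-1.559, 0.254, -0.256]
contact_force: [0.8, 0.1, 0.1]
opening: 0.0643
```

```bash
python3 -c "
from mv import *
plan([.434,-.268,.08],71.5)
from h import *
im=ctrl.get_image('scene'); crop(im,220,170,320,260,6,'pics/p2s.png')
im=ctrl.get_image('top'); crop(im,240,180,340,260,6,'pics/p2t.png')
"
```

```text
t=17.07 pos=[ 0.436  -0.2685  0.1314] a=71.39 tilt=0.21 open=0.0643 F=[0.8 0.1 0.1] q1=-0.70 q6=-1.94
n 1 D [-0.002   0.0005 -0.0514] rv [ 0.2 -0.1  0.1]
[[-0.0021, 0.0514, 0.0]] [[0.2, -0.1, 0.1]]
```

View pics/p2s.png

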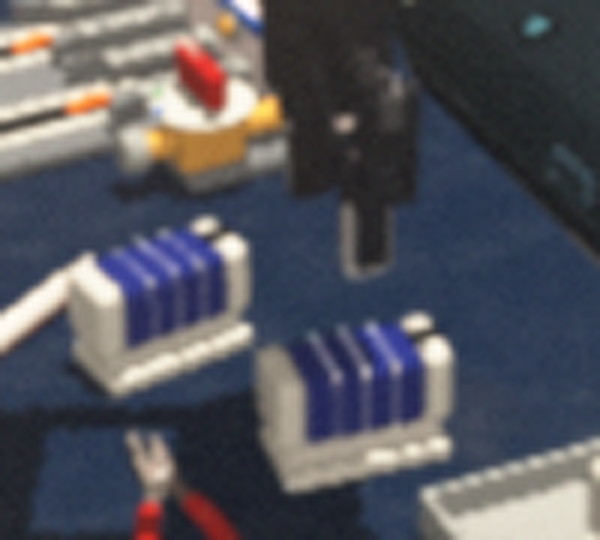

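View pics/p2t.png

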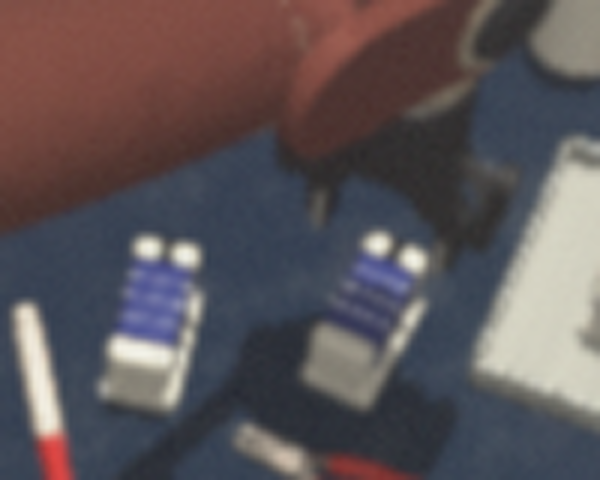

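Emit:
servo_tool:
  delta_pos:
    - [-0.002,0.03,0]
    - [0,0.03,0]
    - [0,0.024,0]
    - [0,0,0]
  dr:
    - [0.2,0,0.1]
    - [0,0,0]
    - [0,0,0]
    - [0,0,0]
  grip: [0.75,0.75,0.75,0.75]

```text
t: 17.68
tool_pos: [0.4441, -0.278, 0.0539]
tool_rot: [-1.565, 0.243, -0.268]
contact_force: [0.7, 0.2, 0.4]
opening: 0.0639
```

```bash
python3 -c "
from mv import *
plan([.434,-.268,.044],71.5)
from h import *
im=ctrl.get_image('scene'); crop(im,220,170,320,260,6,'pics/p3s.png')
im=ctrl.get_image('top'); crop(im,240,180,340,260,6,'pics/p3t.png')
"
```

```text
t=17.68 pos=[ 0.4441 -0.278   0.0539] a=71.35 tilt=1.07 open=0.0639 F=[0.7 0.2 0.4] q1=-0.70 q6=-1.95
n 1 D [-0.0101  0.01   -0.0099] rv [ 0.4 -0.2  1. ]
[[-0.0129, 0.0097, 0.0063]] [[0.4, -0.2, 1.0]]
```

View pics/p3s.png

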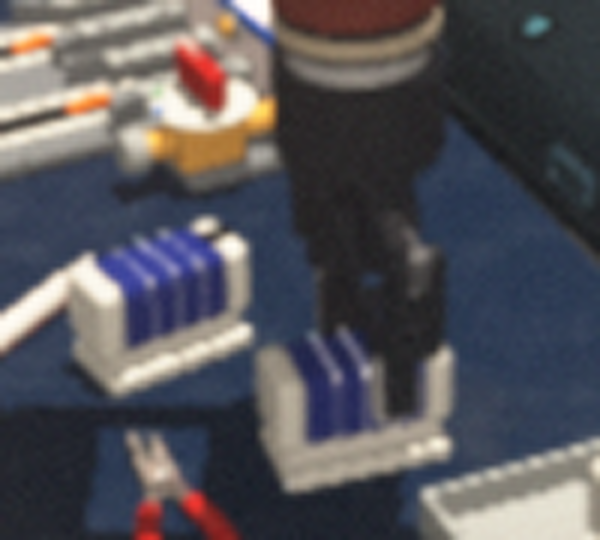

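View pics/p3t.png

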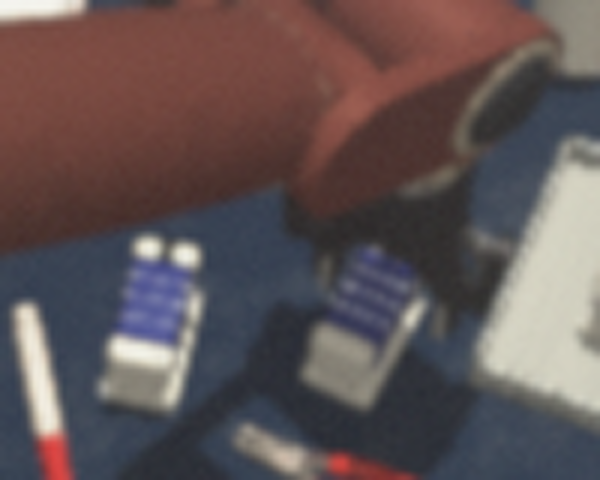

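```bash
python3 -c "
from h import *
from mv import *
o,M,a=state()
p=np.array(o['tool_pos'])
for dx in(-.011,.011):
  for dz in (-.032,-.045):
    for dy in(.009,.0):
      print(dx,dz,dy,(proj('scene',p+M@[dx,dy,dz])-[220,170]+.5)*6-.5)
for c in ((.4435,-.271,-18.5),(.4384,-.2767,-18.3)):
  Rz=R.from_euler('z',np.radians(c[2])).as_matrix()
  print((proj('scene',np.array([[-.043,-.019,.057],[.043,-.019,.057],[0,-.019,.057],[0,-.019,.038]])@Rz.T+[c[0],c[1],0])-[220,170]+.5)*6-.5)
"
```

```text
t=17.77 pos=[ 0.4454 -0.279   0.0564] a=71.35 tilt=1.33 open=0.0639 F=[-0.7 -0.6  1.1] q1=-0.70 q6=-1.95
-0.011 -0.032 0.009 [[378.79368018 413.81214651]]
-0.011 -0.032 0.0 [[378.16954659 397.40294703]]
-0.011 -0.045 0.009 [[389.41322611 429.789626  ]]
-0.011 -0.045 0.0 [[388.82750452 413.27707614]]
0.011 -0.032 0.009 [[424.3047386  402.38361573]]
0.011 -0.032 0.0 [[423.87351366 386.01816497]]
0.011 -0.045 0.009 [[435.33424273 418.15375579]]
0.011 -0.045 0.0 [[434.94493598 401.68511694]]
[[286.74868574 389.47532296]
 [463.3340184  349.20646572]
 [376.03594111 369.11408635]
 [376.37972579 403.2730306 ]]
[[285.83768132 399.63314116]
 [463.29604579 358.53292618]
 [375.58300599 378.84769017]
 [375.93285625 413.13404656]]
```

Emit:
servo_tool:
  delta_pos:
    - [-0.014,0.008,0.006]
    - [-0.003,0.003,0]
    - [0,0,0]
  dr:
    - [0.4,-0.2,1.0]
    - [0,0,0.3]
    - [0,0,0]
  grip: [0.75,0.75,0.75]

```text
t: 18.15
tool_pos: [0.4323, -0.2689, 0.0475]
tool_rot: [-1.559, 0.251, -0.254]
contact_force: [-0.5, 0.1, 0.9]
opening: 0.0638
```

```bash
python3 -c "
from mv import *
plan([.434,-.268,.044],71.5)
"
```

```text
t=18.15 pos=[ 0.4323 -0.2689  0.0475] a=71.57 tilt=0.22 open=0.0638 F=[-0.5  0.1  0.9] q1=-0.70 q6=-1.95
n 1 D [ 0.0017  0.0009 -0.0035] rv [0.2 0.1 0.1]
[[0.0013, 0.0035, 0.0014]] [[0.2, 0.1, 0.1]]
```

Emit:
servo_tool:
  delta_pos:
    - [0.001,0.004,0.001]
    - [0,0,0]
    - [0,0,0]
    - [0,0,0]
    - [0,0,0]
  dr:
    - [0.2,0,0]
    - [0,0,0]
    - [0,0,0]
    - [0,0,0]
    - [0,0,0]
  grip: [0.7,0.5,0.3,0.3,0.3]
  grip_force: 70

```text
t: 18.77
tool_pos: [0.4343, -0.2686, 0.0442]
tool_rot: [-1.556, 0.249, -0.255]
contact_force: [-0.1, 0.5, 0.7]
opening: 0.0368
```

```bash
python3 -c "
from mv import *
state()
from h import *
im=ctrl.get_image('scene'); crop(im,220,170,320,260,6,'pics/p4s.png')
"
```

```text
t=18.77 pos=[ 0.4343 -0.2686  0.0442] a=71.58 tilt=0.23 open=0.0368 F=[-0.1  0.5  0.7] q1=-0.70 q6=-1.95
```

View pics/p4s.png

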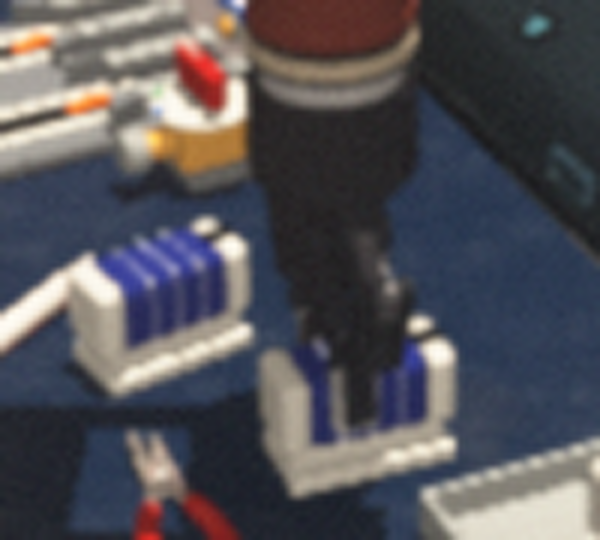

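Emit:
servo_tool:
  delta_pos:
    - [0,-0.03,0]
    - [0,-0.045,0]
    - [0,-0.045,0]
    - [0,0,0]
  dr:
    - [0,0,0]
    - [0,0,0]
    - [0,0,0]
    - [0,0,0]
  grip: [0.3,0.3,0.3,0.3]

```text
t: 19.32
tool_pos: [0.4315, -0.2669, 0.163]
tool_rot: [-1.553, 0.255, -0.25]
contact_force: [-0.3, 0.2, -2.9]
opening: 0.0372
```

```bash
python3 -c "
from mv import *
plan([.476,.089,.15],79)
"
```

```text
t=19.32 pos=[ 0.4315 -0.2669  0.163 ] a=71.58 tilt=0.24 open=0.0372 F=[-0.3  0.2 -2.9] q1=-0.70 q6=-1.95
n 7 D [ 0.0445  0.3559 -0.013 ] rv [-0.2 -7.4 -0.2]
[[-0.01, 0.002, 0.0502], [-0.0091, 0.002, 0.0504], [-0.0082, 0.002, 0.0506], [-0.0072, 0.0019, 0.0507], [-0.0063, 0.0019, 0.0509]] [[-0.0, -1.1, -0.0], [-0.0, -1.1, -0.0], [-0.0, -1.1, -0.0], [-0.0, -1.1, -0.0], [-0.0, -1.1, -0.0]]
[[-0.0053, 0.0019, 0.051], [-0.0044, 0.0019, 0.0511]] [[-0.0, -1.1, -0.0], [-0.0, -1.1, -0.0]]
```

Emit:
servo_tool:
  delta_pos:
    - [-0.01,0,0.05]
    - [-0.009,0,0.05]
    - [-0.008,0,0.05]
    - [-0.007,0,0.05]
    - [-0.006,0,0.045]
  dr:
    - [0,-1.1,0]
    - [0,-1.1,0]
    - [0,-1.1,0]
    - [0,-1.1,0]
    - [0,-1.1,0]
  grip: [0.3,0.3,0.3,0.3,0.3]

```text
t: 19.95
tool_pos: [0.4572, -0.0148, 0.1531]
tool_rot: [-1.557, 0.194, -0.168]
contact_force: [1.3, -0.5, -3.3]
opening: 0.0369
```

```bash
python3 -c "
from mv import *
plan([.476,.089,.14],79)
"
```

```text
t=19.95 pos=[ 0.4572 -0.0148  0.1531] a=76.79 tilt=1.00 open=0.0369 F=[ 1.3 -0.5 -3.3] q1=-0.20 q6=-1.54
n 2 D [ 0.0188  0.1038 -0.0131] rv [-0.3 -2.2 -1. ]
[[-0.0026, 0.0068, 0.0527], [-0.0016, 0.0067, 0.0527]] [[-0.1, -1.1, -0.5], [-0.1, -1.1, -0.5]]
```

Emit:
servo_tool:
  delta_pos:
    - [-0.002,0.005,0.042]
    - [-0.001,0.005,0.035]
    - [0,0,0]
    - [0,0,0]
  dr:
    - [-0.1,-1.1,-0.5]
    - [-0.1,-1.1,-0.5]
    - [0,0,0]
    - [0,0,0]
  grip: [0.3,0.3,0.3,0.3]

```text
t: 20.45
tool_pos: [0.4655, 0.066, 0.1335]
tool_rot: [-1.566, 0.156, -0.136]
contact_force: [0.1, -0.3, -2.7]
opening: 0.0366
```

```bash
python3 -c "
from mv import *
plan([.476,.089,.1],79)
"
```

```text
t=20.45 pos=[0.4655 0.066  0.1335] a=79.36 tilt=0.74 open=0.0366 F=[ 0.1 -0.3 -2.7] q1=-0.02 q6=-1.40
n 1 D [ 0.0105  0.023  -0.0335] rv [ 0.1  0.4 -0.7]
[[0.0065, 0.0334, 0.0246]] [[0.1, 0.4, -0.7]]
```

Emit:
servo_tool:
  delta_pos:
    - [0.0065,0.015,0.023]
    - [0,0.012,0]
    - [0,0,0]
  dr:
    - [0.1,0.4,-0.7]
    - [0,0,0]
    - [0,0,0]
  grip: [0.3,0.3,0.3]

```text
t: 20.82
tool_pos: [0.475, 0.0846, 0.1038]
tool_rot: [-1.567, 0.157, -0.152]
contact_force: [0.2, 0.7, -1.9]
opening: 0.0369
```

```bash
python3 -c "
from mv import *
plan([.476,.089,.07],79)
from h import *
im=ctrl.get_image('scene'); crop(im,185,140,295,210,7,'pics/q1s.png')
im=ctrl.get_image('top'); crop(im,160,155,260,240,8,'pics/q1t.png')
"
```

```text
t=20.82 pos=[0.475  0.0846 0.1038] a=78.70 tilt=0.20 open=0.0369 F=[ 0.2  0.7 -1.9] q1=0.02 q6=-1.35
n 1 D [ 0.001   0.0044 -0.0338] rv [ 0.1 -0.3 -0.2]
[[0.0002, 0.0338, 0.0046]] [[0.1, -0.3, -0.2]]
```

View pics/q1s.png

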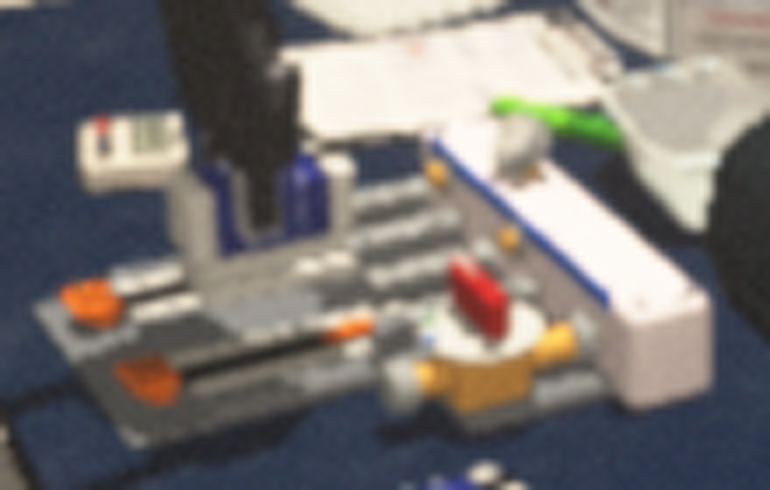

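View pics/q1t.png

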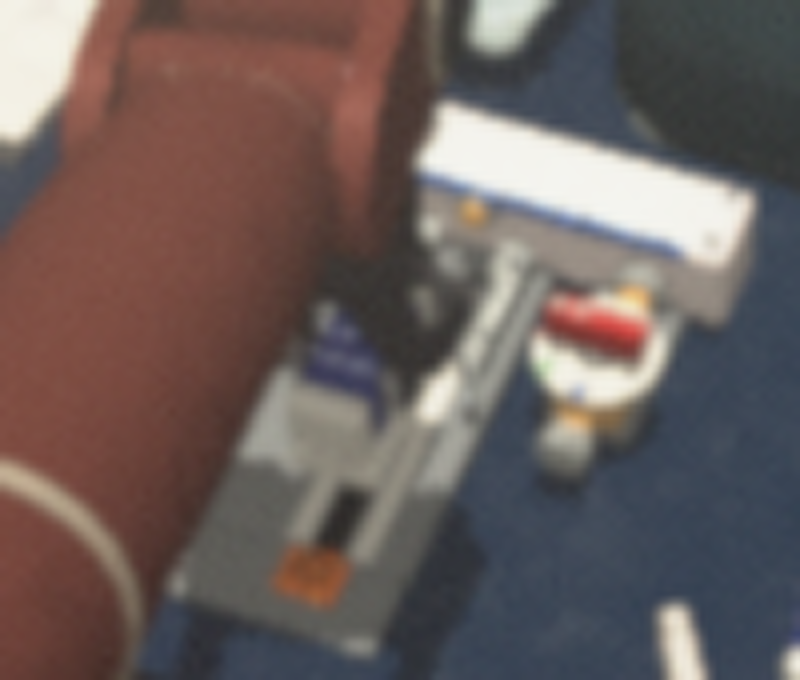

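Emit:
servo_tool:
  delta_pos:
    - [0,0.02,0.0045]
    - [0,0.018,0]
    - [0,0.006,0]
    - [0,0,0]
  dr:
    - [0.1,-0.3,-0.2]
    - [0,0,0]
    - [0,0,0]
    - [0,0,0]
  grip: [0.3,0.3,0.3,0.3]

```text
t: 21.42
tool_pos: [0.4798, 0.0871, 0.0639]
tool_rot: [-1.564, 0.145, -0.161]
contact_force: [-0.3, 0.8, -2.0]
opening: 0.037
```

```bash
python3 -c "
from mv import *
plan([.476,.089,.056],79)
"
```

```text
t=21.43 pos=[0.4798 0.0871 0.0639] a=78.82 tilt=0.58 open=0.0370 F=[-0.3  0.8 -2. ] q1=0.03 q6=-1.35
n 1 D [-0.0038  0.0019 -0.0079] rv [-0.1 -0.2  0.6]
[[-0.0041, 0.0079, 0.0011]] [[-0.1, -0.2, 0.6]]
```

Emit:
servo_tool:
  delta_pos:
    - [-0.002,0.004,0.001]
    - [0,0.003,0]
    - [0,0.001,0]
  dr:
    - [-0.1,-0.2,0.6]
    - [0,0,0]
    - [0,0,0]
  grip: [0.3,0.3,0.3]

```text
t: 21.8
tool_pos: [0.4794, 0.0884, 0.0575]
tool_rot: [-1.565, 0.149, -0.152]
contact_force: [-0.4, 0.6, -1.9]
opening: 0.0369
```

```bash
python3 -c "
from mv import *
plan([.476,.089,.056],79)
"
```

```text
t=21.80 pos=[0.4794 0.0884 0.0575] a=79.02 tilt=0.14 open=0.0369 F=[-0.4  0.6 -1.9] q1=0.03 q6=-1.35
n 1 D [-0.0034  0.0006 -0.0015] rv [-0.   0.   0.1]
[[-0.0035, 0.0015, -0.0001]] [[-0.0, 0.0, 0.1]]
```

Emit:
servo_tool:
  delta_pos:
    - [0,0.0015,0]
    - [0,0.001,0]
    - [0,0,0]
  dr:
    - [0,0,0]
    - [0,0,0]
    - [0,0,0]
  grip: [0.3,0.3,0.3]

```text
t: 22.18
tool_pos: [0.4803, 0.0885, 0.0563]
tool_rot: [-1.565, 0.147, -0.153]
contact_force: [0.2, -0.3, -2.5]
opening: 0.0365
```

```bash
python3 -c "
from mv import *
state()
"
```

```text
t=22.18 pos=[0.4803 0.0885 0.0563] a=79.03 tilt=0.22 open=0.0365 F=[ 0.2 -0.3 -2.5] q1=0.03 q6=-1.35
```

Emit:
servo_tool:
  delta_pos:
    - [0,0.0015,0]
    - [0,0.001,0]
    - [0,0,0]
  dr:
    - [0,0,0]
    - [0,0,0]
    - [0,0,0]
  grip: [0.3,0.3,0.3]

```text
t: 22.55
tool_pos: [0.4814, 0.0886, 0.0562]
tool_rot: [-1.565, 0.146, -0.154]
contact_force: [-0.7, -0.6, -2.1]
opening: 0.0369
```

```bash
python3 -c "
from mv import *
state()
from h import *
im=ctrl.get_image('scene'); crop(im,185,140,295,210,7,'pics/q2s.png')
"
```

```text
t=22.55 pos=[0.4814 0.0886 0.0562] a=79.04 tilt=0.29 open=0.0369 F=[-0.7 -0.6 -2.1] q1=0.03 q6=-1.35
```

View pics/q2s.png

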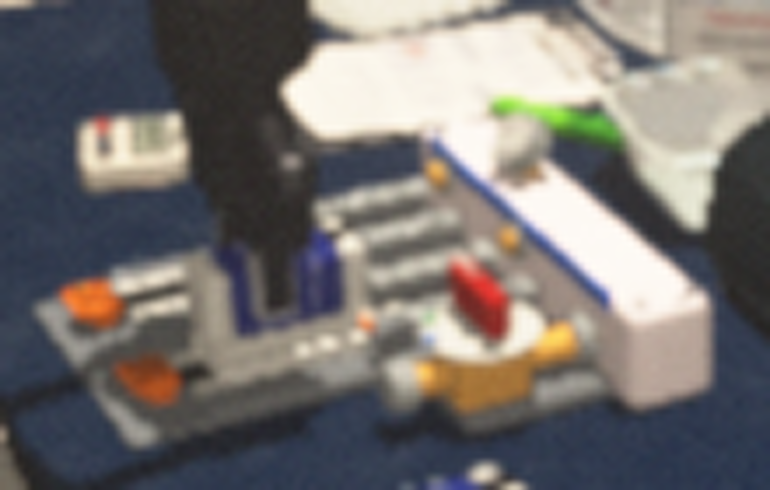

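Emit:
servo_tool:
  delta_pos:
    - [-0.001,0.0025,0]
    - [0,0.002,0]
  dr:
    - [0,0,0.3]
    - [0,0,0]
  grip: [0.3,0.3]

```text
t: 22.85
tool_pos: [0.4827, 0.0886, 0.0562]
tool_rot: [-1.565, 0.148, -0.152]
contact_force: [-4.5, 0.9, 10.9]
opening: 0.0367
```

```bash
python3 -c "
from mv import *
state()
"
```

```text
t=22.85 pos=[0.4827 0.0886 0.0562] a=79.06 tilt=0.13 open=0.0367 F=[-4.5  0.9 10.9] q1=0.03 q6=-1.35
```

Emit:
servo_tool:
  delta_pos:
    - [0.01,-0.002,-0.001]
    - [0.015,0,0]
    - [0.015,0,0]
    - [0,0,0]
  dr:
    - [0,0,0]
    - [0,0,0]
    - [0,0,0]
    - [0,0,0]
  grip: [0.3,0.3,0.3,0.3]

```text
t: 23.35
tool_pos: [0.524, 0.0794, 0.0568]
tool_rot: [-1.565, 0.149, -0.151]
contact_force: [-0.1, -0.3, -2.4]
opening: 0.0369
```

```bash
python3 -c "
from mv import *
plan([.5662,.0714,.0565],79)
"
```

```text
t=23.35 pos=[0.524  0.0794 0.0568] a=79.05 tilt=0.10 open=0.0369 F=[-0.1 -0.3 -2.4] q1=0.01 q6=-1.37
n 1 D [ 0.0422 -0.008  -0.0003] rv [-0.   0.   0.1]
[[0.043, 0.0003, 0.0002]] [[-0.0, 0.0, 0.1]]
```

Emit:
servo_tool:
  delta_pos:
    - [0.015,0.0005,0]
    - [0.012,0,0]
    - [0.004,0,0]
  dr:
    - [0,0,0]
    - [0,0,0]
    - [0,0,0]
  grip: [0.3,0.3,0.3]

```text
t: 23.72
tool_pos: [0.5556, 0.0734, 0.0563]
tool_rot: [-1.565, 0.15, -0.15]
contact_force: [-2.6, 0.8, 3.7]
opening: 0.0368
```

```bash
python3 -c "
from mv import *
plan([.5662,.0714,.0565],79)
from h import *
im=ctrl.get_image('scene'); crop(im,185,140,295,210,7,'pics/q3s.png')
"
```

```text
t=23.73 pos=[0.5556 0.0734 0.0563] a=79.05 tilt=0.04 open=0.0368 F=[-2.6  0.8  3.7] q1=-0.00 q6=-1.38
n 1 D [ 0.0106 -0.002   0.0002] rv [-0.  0. -0.]
[[0.0107, -0.0002, 0.0001]] [[-0.0, 0.0, -0.0]]
```

View pics/q3s.png

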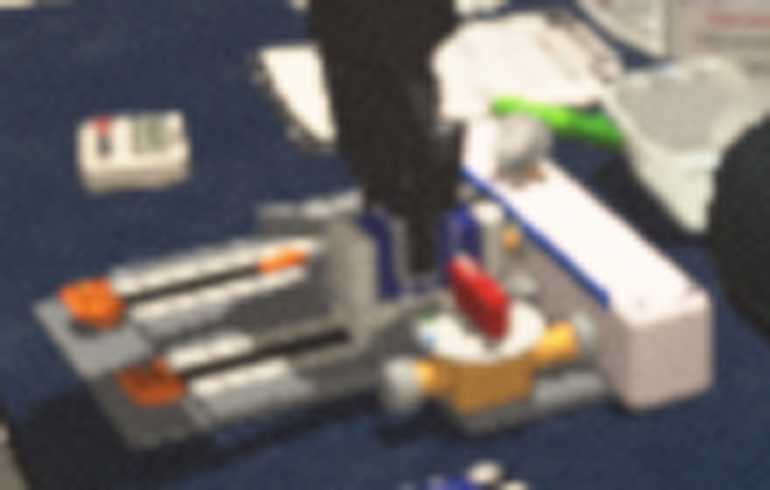

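Emit:
servo_tool:
  delta_pos:
    - [0.005,0,0]
    - [0.004,0,0]
  dr:
    - [0,0,0]
    - [0,0,0]
  grip: [0.3,0.3]

```text
t: 24.02
tool_pos: [0.5621, 0.0722, 0.0566]
tool_rot: [-1.565, 0.157, -0.143]
contact_force: [-12.4, 1.4, 10.9]
opening: 0.0367
```

```bash
python3 -c "
from mv import *
plan([.5662,.0714,.0565],79)
"
```

```text
t=24.02 pos=[0.5621 0.0722 0.0566] a=79.06 tilt=0.49 open=0.0367 F=[-12.4   1.4  10.9] q1=-0.00 q6=-1.38
n 1 D [ 0.0041 -0.0008 -0.0001] rv [ 0.   0.1 -0.5]
[[0.0041, 0.0, -0.0]] [[0.0, 0.1, -0.5]]
```

Emit:
servo_tool:
  delta_pos:
    - [0.005,0,0]
    - [0.005,0,0]
  dr:
    - [0,0,-0.3]
    - [0,0,0]
  grip: [0.3,0.3]

```text
t: 24.28
tool_pos: [0.5673, 0.0712, 0.0569]
tool_rot: [-1.566, 0.163, -0.136]
contact_force: [-12.0, 0.2, 9.2]
opening: 0.0365
```

```bash
python3 -c "
from mv import *
plan([.5662,.0714,.0565],79)
from h import *
im=ctrl.get_image('scene'); crop(im,185,140,295,210,7,'pics/q4s.png')
"
```

```text
t=24.27 pos=[0.5673 0.0712 0.0569] a=79.08 tilt=1.01 open=0.0365 F=[-12.    0.2   9.2] q1=-0.01 q6=-1.39
n 1 D [-0.0011  0.0002 -0.0004] rv [ 0.1  0.1 -1. ]
[[-0.0011, 0.0004, 0.0]] [[0.1, 0.1, -1.0]]
```

View pics/q4s.png

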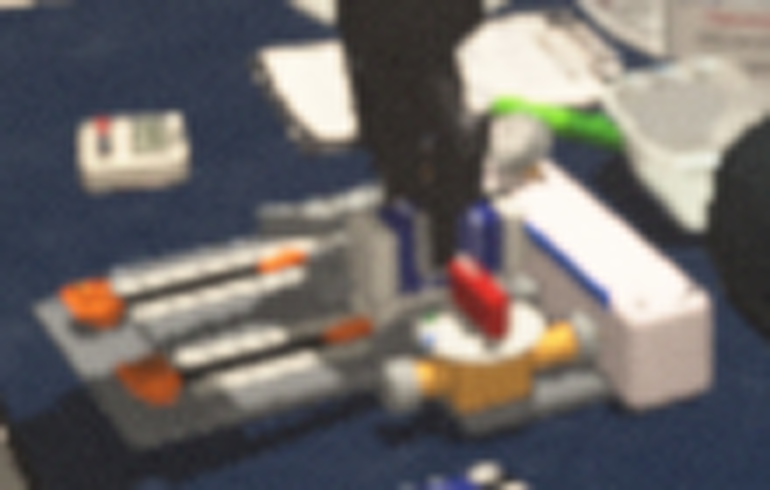

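Emit:
servo_tool:
  delta_pos:
    - [0.004,0,0]
    - [0.003,0,0]
  dr:
    - [0,0,-0.6]
    - [0,0,0]
  grip: [0.3,0.3]

```text
t: 24.58
tool_pos: [0.5691, 0.0709, 0.0569]
tool_rot: [-1.566, 0.167, -0.132]
contact_force: [-15.6, 1.6, 12.8]
opening: 0.0369
```

```bash
python3 -c "
from mv import *
state()
"
```

```text
t=24.57 pos=[0.5691 0.0709 0.0569] a=79.07 tilt=1.28 open=0.0369 F=[-15.6   1.6  12.8] q1=-0.01 q6=-1.39
```

Emit:
servo_tool:
  delta_pos:
    - [0.004,0,0]
    - [0.003,0,0]
  dr:
    - [0,0,-0.6]
    - [0,0,-0.3]
  grip: [0.3,0.3]

```text
t: 24.82
tool_pos: [0.5691, 0.071, 0.0571]
tool_rot: [-1.567, 0.171, -0.13]
contact_force: [-12.6, 0.9, 11.4]
opening: 0.0369
```

```bash
python3 -c "
from mv import *
state()
"
```

```text
t=24.82 pos=[0.5691 0.071  0.0571] a=79.03 tilt=1.50 open=0.0369 F=[-12.6   0.9  11.4] q1=-0.01 q6=-1.39
```

Emit:
servo_tool:
  delta_pos:
    - [0,0,0]
    - [0,0,0]
    - [0,0,0]
    - [0,0,0]
  dr:
    - [0,0,0]
    - [0,0,0]
    - [0,0,0]
    - [0,0,0]
  grip: [0.3,0.5,0.65,0.65]

```text
t: 25.32
tool_pos: [0.5686, 0.0711, 0.0577]
tool_rot: [-1.568, 0.171, -0.129]
contact_force: [-0.5, -0.2, 0.3]
opening: 0.0554
```

```bash
python3 -c "
from mv import *
state()
from h import *
im=ctrl.get_image('scene'); crop(im,185,140,295,210,7,'pics/q5s.png')
"
```

```text
t=25.32 pos=[0.5686 0.0711 0.0577] a=79.05 tilt=1.51 open=0.0554 F=[-0.5 -0.2  0.3] q1=-0.01 q6=-1.39
```

View pics/q5s.png

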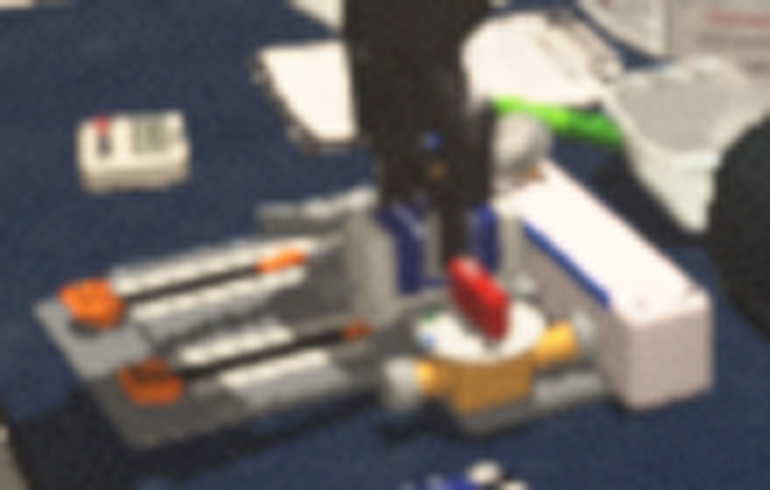

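Emit:
servo_tool:
  delta_pos:
    - [0,-0.03,0]
    - [0,-0.05,0]
    - [0,-0.02,-0.04]
    - [0,0,-0.06]
    - [0,0,-0.06]
  dr:
    - [0,0,-0.8]
    - [0,0,-0.4]
    - [0,0,0]
    - [0,0,0]
    - [0,0,0]
  grip: [0.65,0.65,0.75,0.75,0.75]

```text
t: 26.0
tool_pos: [0.5408, -0.087, 0.1622]
tool_rot: [-1.571, 0.146, -0.142]
contact_force: [0.4, 0.1, -0.4]
opening: 0.0645
```

```bash
python3 -c "
from mv import *
plan([.411,-.145,.13],84.5)
from h import *
im=ctrl.get_image('scene'); crop(im,185,140,295,210,7,'pics/q6s.png');np.save('pics/q6s.npy',im)
im=ctrl.get_image('top'); crop(im,160,155,260,240,8,'pics/q6t.png'); crop(im,240,180,400,280,5,'pics/q6b.png');np.save('pics/q6t.npy',im)
"
```

```text
t=26.00 pos=[ 0.5408 -0.087   0.1622] a=79.49 tilt=0.34 open=0.0645 F=[ 0.4  0.1 -0.4] q1=-0.29 q6=-1.68
n 3 D [-0.1298 -0.058  -0.0322] rv [ 0.3 -5.  -0.1]
[[-0.039, 0.0109, -0.0269], [-0.0398, 0.0109, -0.0257], [-0.0405, 0.0108, -0.0246]] [[0.1, -1.7, -0.0], [0.1, -1.7, -0.0], [0.1, -1.7, -0.0]]
```

View pics/q6s.png

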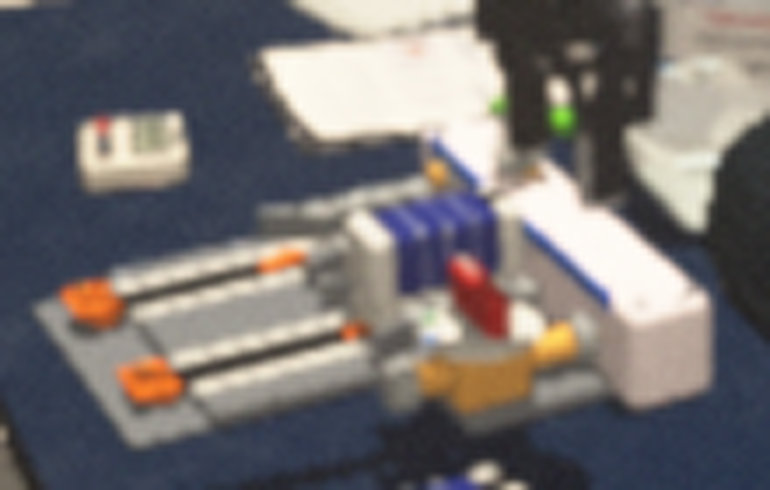

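View pics/q6t.png

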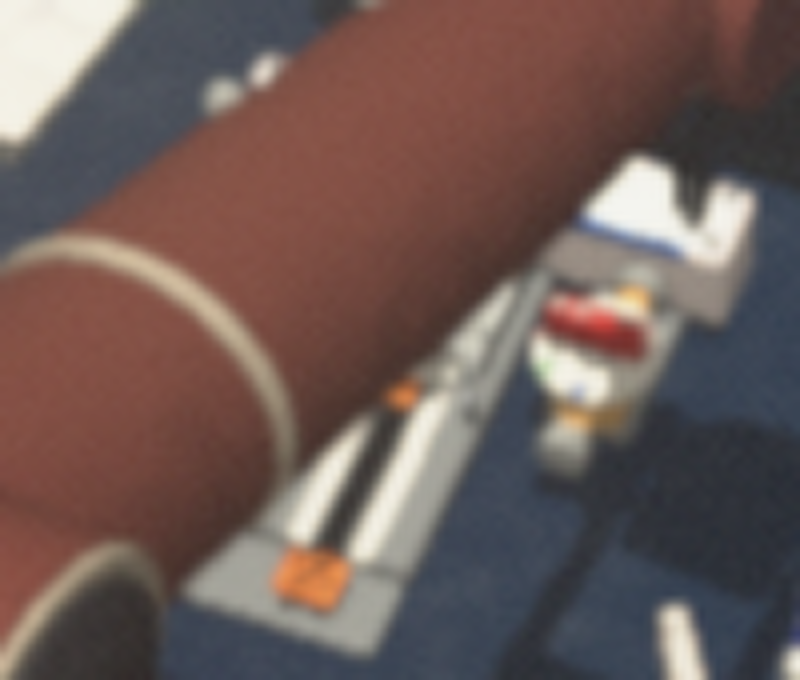

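View pics/q6b.png

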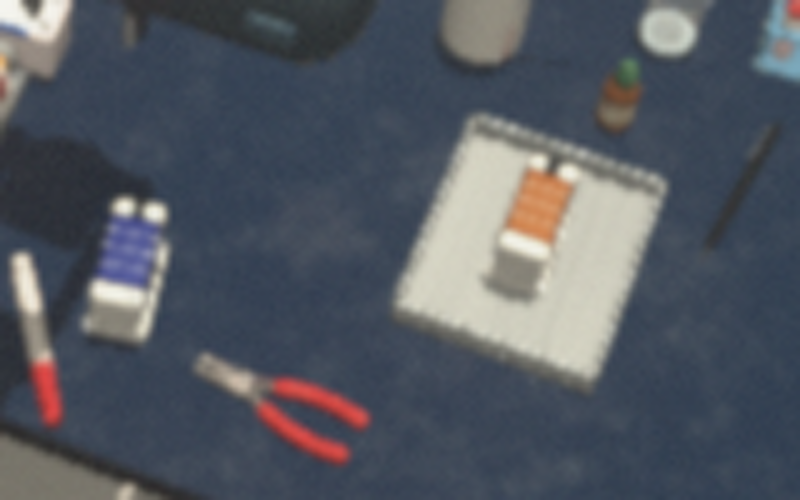

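```bash
python3 -c "
from h import *
a=np.load('pics/scene_avg.npy').astype(np.uint8); b=np.mean([ctrl.get_image('scene').astype(float) for _ in range(5)],0).astype(np.uint8)
f=lambda im:cv2.resize(im[165:200,195:255],None,fx=12,fy=12,interpolation=cv2.INTER_CUBIC)
c=np.vstack([f(a)[:300],f(b)[:300]]); cv2.imwrite('pics/cmp.png',c[:,:,::-1])
"
```

```text
(no output)
```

View pics/cmp.png

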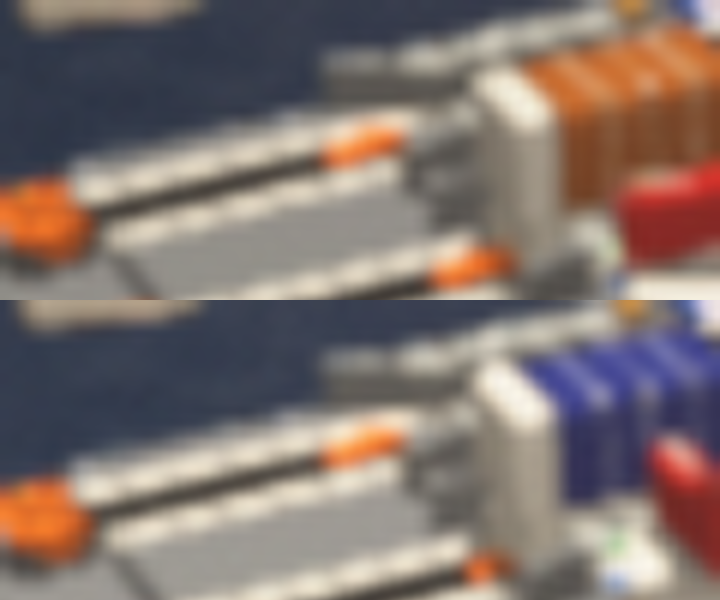

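```bash
python3 -c "
from mv import *
plan([.495,.0853,.14],79)
"
```

```text
t=26.35 pos=[ 0.5408 -0.0845  0.161 ] a=79.49 tilt=0.38 open=0.0642 F=[ 0.4  0.5 -0.3] q1=-0.29 q6=-1.67
n 4 D [-0.0458  0.1698 -0.021 ] rv [ 0.3  0.5 -0.2]
[[-0.019, 0.0051, 0.0397], [-0.0191, 0.0052, 0.0396], [-0.0192, 0.0052, 0.0396], [-0.0192, 0.0052, 0.0395]] [[0.1, 0.1, -0.1], [0.1, 0.1, -0.1], [0.1, 0.1, -0.1], [0.1, 0.1, -0.1]]
```

Emit:
servo_tool:
  delta_pos:
    - [-0.022,0,0.038]
    - [-0.022,0,0.038]
    - [-0.022,0,0.035]
    - [-0.015,0,0.03]
    - [0,0,0]
  dr:
    - [0.1,0.1,-0.1]
    - [0.1,0.1,-0.1]
    - [0.1,0.1,-0.1]
    - [0,0,0]
    - [0,0,0]
  grip: [0.3,0,0,0,0]

```text
t: 26.98
tool_pos: [0.4851, 0.0797, 0.16]
tool_rot: [-1.565, 0.14, -0.14]
contact_force: [-0.5, -0.2, -0.6]
opening: 0.0003
```

```bash
python3 -c "
from mv import *
plan([.495,.0853,.08],79)
"
```

```text
t=26.98 pos=[0.4851 0.0797 0.16  ] a=79.77 tilt=0.07 open=0.0003 F=[-0.5 -0.2 -0.6] q1=0.01 q6=-1.38
n 2 D [ 0.0099  0.0056 -0.08  ] rv [-0.1  0.8  0. ]
[[0.0043, 0.04, 0.0036], [0.0043, 0.04, 0.0037]] [[-0.0, 0.4, 0.0], [-0.0, 0.4, 0.0]]
```

Emit:
servo_tool:
  delta_pos:
    - [0.002,0.04,0.004]
    - [0,0.035,0.001]
    - [0,0.025,0]
    - [0,0,0]
  dr:
    - [0,0.4,0]
    - [0,0.4,0]
    - [0,0,0]
    - [0,0,0]
  grip: [0,0,0,0]

```text
t: 27.48
tool_pos: [0.4898, 0.0861, 0.0585]
tool_rot: [-1.566, 0.144, -0.15]
contact_force: [-0.6, -0.2, 0.6]
opening: 0.0
```

```bash
python3 -c "
from mv import *
plan([.505,.0833,.052],79)
"
```

```text
t=27.48 pos=[0.4898 0.0861 0.0585] a=79.30 tilt=0.22 open=0.0000 F=[-0.6 -0.2  0.6] q1=0.02 q6=-1.36
n 1 D [ 0.0152 -0.0028 -0.0065] rv [-0.   0.3  0.2]
[[0.0154, 0.0066, 0.0]] [[-0.0, 0.3, 0.2]]
```

Emit:
servo_tool:
  delta_pos:
    - [0.008,0.006,0]
    - [0.008,0,0]
    - [0.005,0,0]
  dr:
    - [0,0.3,0.2]
    - [0,0,0]
    - [0,0,0]
  grip: [0,0,0]

```text
t: 27.85
tool_pos: [0.5145, 0.0818, 0.0555]
tool_rot: [-1.565, 0.146, -0.155]
contact_force: [0.2, -1.1, 0.1]
opening: 0.0003
```

```bash
python3 -c "
from mv import *
plan([.523,.0798,.052],79)
from h import *
im=ctrl.get_image('scene'); crop(im,185,140,295,210,7,'pics/q7s.png')
"
```

```text
t=27.85 pos=[0.5145 0.0818 0.0555] a=79.01 tilt=0.33 open=0.0003 F=[ 0.2 -1.1  0.1] q1=0.01 q6=-1.36
n 1 D [ 0.0085 -0.002  -0.0035] rv [-0.1  0.   0.3]
[[0.0087, 0.0035, -0.0004]] [[-0.1, 0.0, 0.3]]
```

View pics/q7s.png

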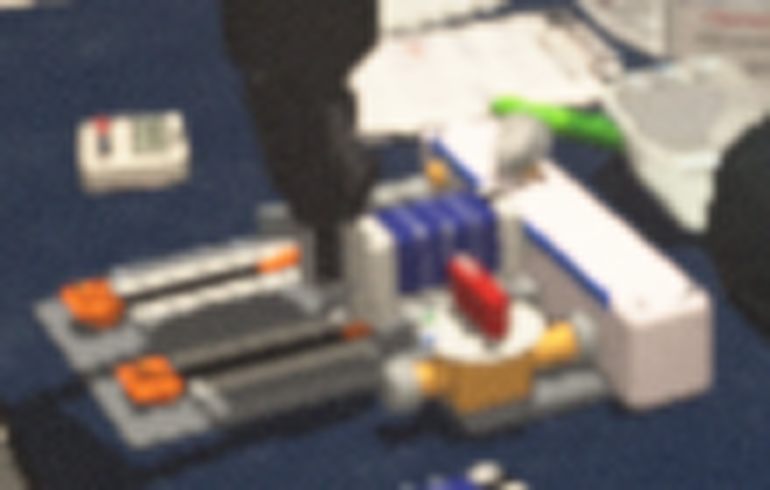

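Emit:
servo_tool:
  delta_pos:
    - [0.006,0.003,0]
    - [0.005,0,0]
    - [0.005,0,0]
  dr:
    - [0,0,0.2]
    - [0,0,0]
    - [0,0,0]
  grip: [0,0,0]

```text
t: 28.28
tool_pos: [0.5251, 0.0799, 0.0526]
tool_rot: [-1.563, 0.164, -0.137]
contact_force: [-23.6, 2.9, 16.7]
opening: 0.0003
```

```bash
python3 -c "
from mv import *
state()
"
```

```text
t=28.27 pos=[0.5251 0.0799 0.0526] a=79.00 tilt=1.01 open=0.0003 F=[-23.6   2.9  16.7] q1=0.01 q6=-1.37
```

```bash
python3 -c "
from mv import *
from h import *
im=np.mean([ctrl.get_image('scene').astype(float) for _ in range(3)],0).astype(np.uint8); crop(im,190,160,260,205,11,'pics/q8s.png')
state()
"
```

```text
t=28.43 pos=[0.5251 0.0799 0.0525] a=79.01 tilt=0.97 open=-0.0003 F=[-19.    2.3  14.7] q1=0.01 q6=-1.37
```

View pics/q8s.png

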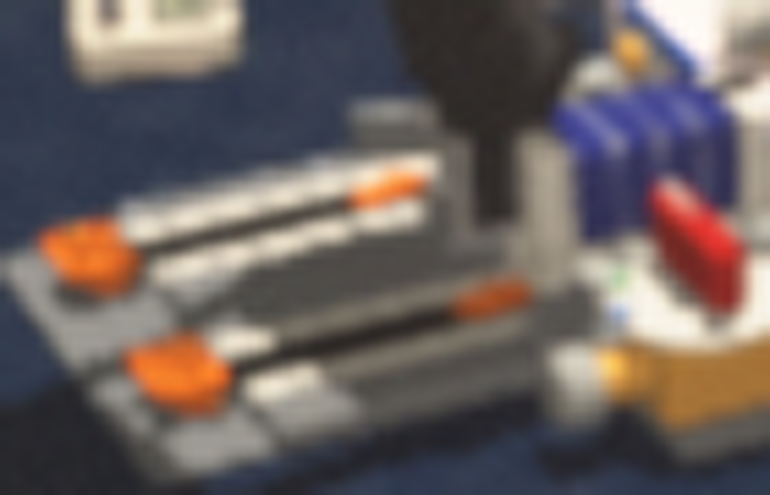

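Emit:
servo_tool:
  delta_pos:
    - [-0.006,0,0]
    - [-0.015,-0.005,0]
    - [-0.02,-0.03,0]
    - [0,-0.06,0]
    - [0,-0.03,0]
  dr:
    - [0,0,0]
    - [0,0,0]
    - [0,0,0]
    - [0,0,0]
    - [0,0,0]
  grip: [0,0,0,0,0]

```text
t: 29.05
tool_pos: [0.4837, 0.0873, 0.1778]
tool_rot: [-1.564, 0.17, -0.131]
contact_force: [0.0, -0.2, 0.2]
opening: -0.0002
```

```bash
python3 -c "
from mv import *
from h import *
im=np.mean([ctrl.get_image('scene').astype(float) for _ in range(3)],0).astype(np.uint8); crop(im,190,160,260,205,11,'pics/q9s.png')
plan([.411,-.145,.15],84.5)
"
```

```text
t=29.20 pos=[0.4836 0.0873 0.1759] a=79.02 tilt=1.46 open=-0.0001 F=[-0.1 -1.1 -1.2] q1=0.02 q6=-1.35
n 5 D [-0.0726 -0.2323 -0.0259] rv [ 0.  -5.5 -1.5]
[[-0.0053, 0.0054, -0.0484], [-0.0062, 0.0054, -0.0483], [-0.0072, 0.0053, -0.0481], [-0.0081, 0.0053, -0.048], [-0.0091, 0.0052, -0.0478]] [[0.0, -1.1, -0.3], [0.0, -1.1, -0.3], [0.0, -1.1, -0.3], [0.0, -1.1, -0.3], [0.0, -1.1, -0.3]]
```

View pics/q9s.png

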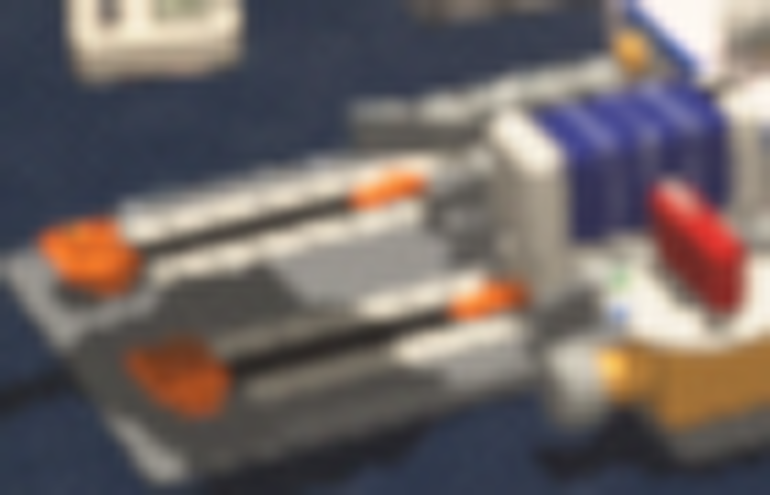

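Emit:
servo_tool:
  delta_pos:
    - [-0.006,0,-0.048]
    - [-0.006,0,-0.048]
    - [-0.007,0,-0.048]
    - [-0.008,0,-0.045]
    - [0,0,0]
  dr:
    - [0,-1.1,-0.4]
    - [0,-1.1,-0.4]
    - [0,-1.1,-0.4]
    - [0,-1.1,-0.4]
    - [0,0,0]
  grip: [0.75,0.75,0.75,0.75,0.75]

```text
t: 29.82
tool_pos: [0.4211, -0.0986, 0.1663]
tool_rot: [-1.567, 0.094, -0.079]
contact_force: [0.4, 0.9, 0.4]
opening: 0.064
```

```bash
python3 -c "
from mv import *
plan([.4115,-.1455,.12],84)
from h import *
im=ctrl.get_image('scene'); crop(im,220,170,320,260,6,'pics/r1s.png')
im=ctrl.get_image('top'); crop(im,240,180,340,260,6,'pics/r1t.png')
"
```

```text
t=29.82 pos=[ 0.4211 -0.0986  0.1663] a=83.69 tilt=0.57 open=0.0640 F=[0.4 0.9 0.4] q1=-0.40 q6=-1.86
n 2 D [-0.0096 -0.0469 -0.0463] rv [-0.1 -0.3 -0.6]
[[-0.002, 0.0231, -0.0239], [-0.0022, 0.0231, -0.0239]] [[-0.0, -0.2, -0.3], [-0.0, -0.2, -0.3]]
```

View pics/r1s.png

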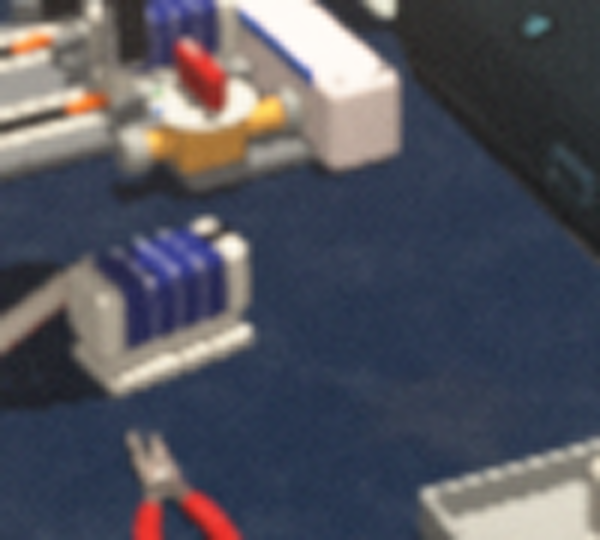

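View pics/r1t.png

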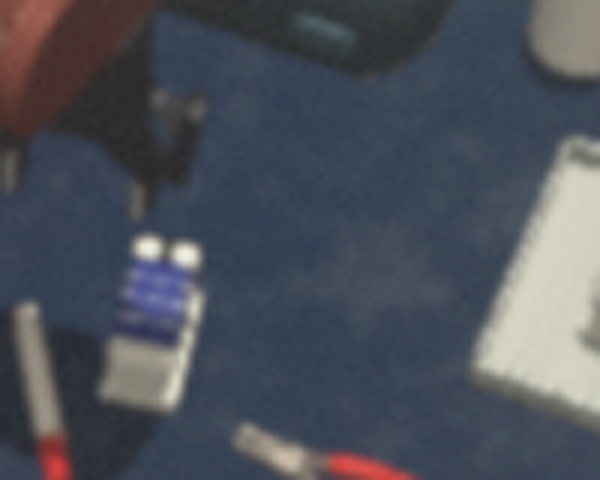

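Emit:
servo_tool:
  delta_pos:
    - [-0.002,0.015,-0.022]
    - [-0.003,0.02,-0.02]
    - [0,0.01,0]
    - [0,0,0]
  dr:
    - [0,-0.2,-0.3]
    - [0,-0.2,-0.3]
    - [0,0,0]
    - [0,0,0]
  grip: [0.75,0.75,0.75,0.75]

```text
t: 30.42
tool_pos: [0.4133, -0.1334, 0.118]
tool_rot: [-1.564, 0.074, -0.071]
contact_force: [0.8, 0.1, 0.9]
opening: 0.0638
```

```bash
python3 -c "
from mv import *
plan([.4115,-.1455,.07],84)
"
```

```text
t=30.43 pos=[ 0.4133 -0.1334  0.118 ] a=84.71 tilt=0.33 open=0.0638 F=[0.8 0.1 0.9] q1=-0.49 q6=-1.97
n 1 D [-0.0018 -0.0121 -0.048 ] rv [-0.3  0.7 -0.1]
[[-0.0006, 0.0479, -0.0125]] [[-0.3, 0.7, -0.1]]
```

Emit:
servo_tool:
  delta_pos:
    - [-0.001,0.015,-0.012]
    - [-0.004,0.02,0]
    - [-0.003,0.01,0]
    - [0,0,0]
  dr:
    - [-0.3,0.7,0]
    - [0,0,0.2]
    - [0,0,0]
    - [0,0,0]
  grip: [0.75,0.75,0.75,0.75]

```text
t: 30.92
tool_pos: [0.4055, -0.1444, 0.0718]
tool_rot: [-1.571, 0.083, -0.078]
contact_force: [-0.3, 0.4, 0.6]
opening: 0.0639
```

```bash
python3 -c "
from mv import *
plan([.4115,-.1455,.044],84)
from h import *
im=ctrl.get_image('scene'); crop(im,220,170,320,260,6,'pics/r2s.png')
im=ctrl.get_image('top'); crop(im,240,180,340,260,6,'pics/r2t.png')
"
```

```text
t=30.93 pos=[ 0.4055 -0.1444  0.0718] a=84.15 tilt=0.19 open=0.0639 F=[-0.3  0.4  0.6] q1=-0.51 q6=-1.98
n 1 D [ 0.006  -0.0011 -0.0278] rv [ 0.1  0.1 -0.2]
[[0.0062, 0.0277, -0.0004]] [[0.1, 0.1, -0.2]]
```

View pics/r2s.png

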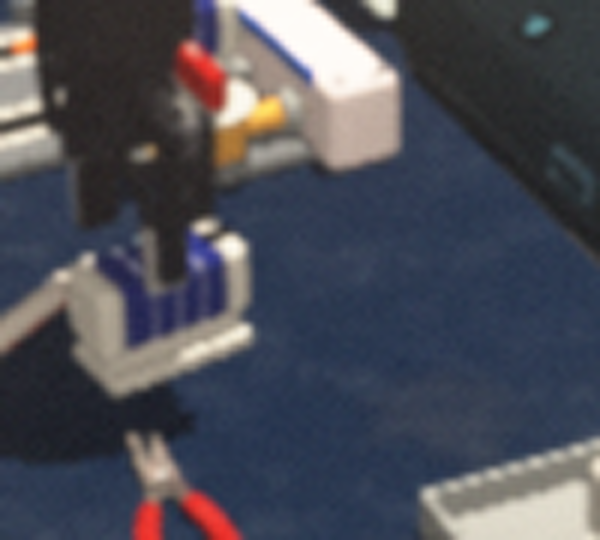

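View pics/r2t.png

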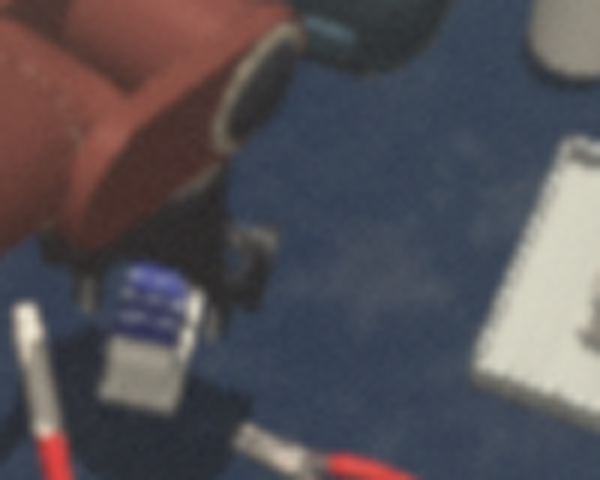

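Fingers straddle the cassette (scene finger at about (170,275) of the crop, body 75–250). Lowering and closing.

Emit:
servo_tool:
  delta_pos:
    - [0.003,0.018,0]
    - [0,0.01,0]
    - [0,0,0]
  dr:
    - [0,0.1,0]
    - [0,0,0]
    - [0,0,0]
  grip: [0.75,0.75,0.75]

```text
t: 31.4
tool_pos: [0.4115, -0.1464, 0.0469]
tool_rot: [-1.574, 0.079, -0.085]
contact_force: [-0.4, -0.4, -0.7]
opening: 0.0639
```

```bash
python3 -c "
from mv import *
plan([.4115,-.1455,.044],84)
"
```

```text
t=31.40 pos=[ 0.4115 -0.1464  0.0469] a=84.06 tilt=0.35 open=0.0639 F=[-0.4 -0.4 -0.7] q1=-0.51 q6=-1.98
n 1 D [-0.      0.0009 -0.0029] rv [0.3 0.1 0.2]
[[-0.0001, 0.0029, 0.0009]] [[0.3, 0.1, 0.2]]
```

Emit:
servo_tool:
  delta_pos:
    - [0,0.003,0.001]
    - [0,0,0]
    - [0,0,0]
    - [0,0,0]
    - [0,0,0]
  dr:
    - [0.3,0.1,0.2]
    - [0,0,0]
    - [0,0,0]
    - [0,0,0]
    - [0,0,0]
  grip: [0.75,0.5,0.3,0.3,0.3]
  grip_force: 70

```text
t: 32.02
tool_pos: [0.4128, -0.1459, 0.0456]
tool_rot: [-1.57, 0.08, -0.086]
contact_force: [1.1, 0.2, 0.2]
opening: 0.0369
```

```bash
python3 -c "
from mv import *
state()
from h import *
im=ctrl.get_image('scene'); crop(im,220,170,320,260,6,'pics/r3s.png')
"
```

```text
t=32.02 pos=[ 0.4128 -0.1459  0.0456] a=83.96 tilt=0.20 open=0.0369 F=[1.1 0.2 0.2] q1=-0.51 q6=-1.98
```

View pics/r3s.png

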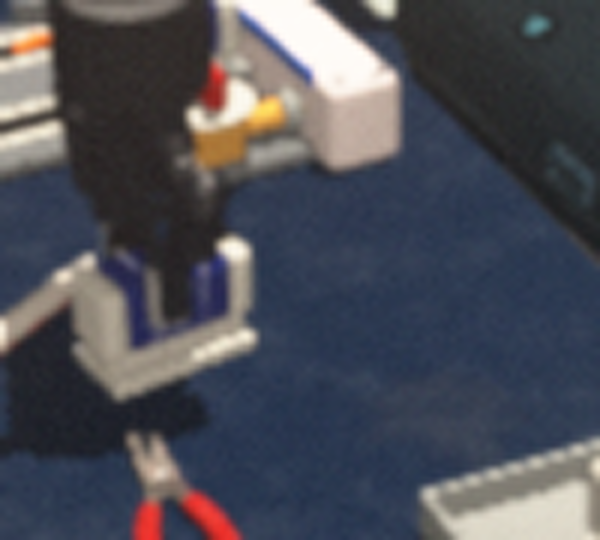

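Emit:
servo_tool:
  delta_pos:
    - [0,-0.03,0]
    - [0,-0.045,0]
    - [0,-0.05,0]
    - [0,0,0]
  dr:
    - [0,0,0]
    - [0,0,0]
    - [0,0,0]
    - [0,0,0]
  grip: [0.3,0.3,0.3,0.3]

```text
t: 32.58
tool_pos: [0.4098, -0.1447, 0.1706]
tool_rot: [-1.567, 0.086, -0.08]
contact_force: [-0.0, -0.3, -2.5]
opening: 0.0371
```

```bash
python3 -c "
from mv import *
plan([.495,.177,.16],79)
"
```

```text
t=32.58 pos=[ 0.4098 -0.1447  0.1706] a=83.95 tilt=0.27 open=0.0371 F=[-0.  -0.3 -2.5] q1=-0.51 q6=-1.98
n 7 D [ 0.0852  0.3217 -0.0106] rv [-0.1  4.9 -0.2]
[[0.0073, 0.0016, 0.047], [0.0067, 0.0016, 0.0471], [0.0061, 0.0016, 0.0471], [0.0055, 0.0016, 0.0472], [0.0049, 0.0015, 0.0473]] [[-0.0, 0.7, -0.0], [-0.0, 0.7, -0.0], [-0.0, 0.7, -0.0], [-0.0, 0.7, -0.0], [-0.0, 0.7, -0.0]]
[[0.0043, 0.0015, 0.0473], [0.0038, 0.0015, 0.0474]] [[-0.0, 0.7, -0.0], [-0.0, 0.7, -0.0]]
```

Emit:
servo_tool:
  delta_pos:
    - [0.0075,0,0.048]
    - [0.007,0,0.048]
    - [0.006,0,0.048]
    - [0.0055,0,0.048]
    - [0.005,0,0.045]
  dr:
    - [0,0.7,0]
    - [0,0.7,0]
    - [0,0.7,0]
    - [0,0.7,0]
    - [0,0.7,0]
  grip: [0.3,0.3,0.3,0.3,0.3]

```text
t: 33.2
tool_pos: [0.4682, 0.0904, 0.1615]
tool_rot: [-1.565, 0.152, -0.126]
contact_force: [0.9, -0.2, -2.8]
opening: 0.0367
```

```bash
python3 -c "
from mv import *
plan([.495,.177,.15],79)
"
```

```text
t=33.20 pos=[0.4682 0.0904 0.1615] a=79.84 tilt=0.96 open=0.0367 F=[ 0.9 -0.2 -2.8] q1=0.03 q6=-1.36
n 2 D [ 0.0268  0.0866 -0.0115] rv [-0.   0.8 -1. ]
[[0.0057, 0.0057, 0.045], [0.0053, 0.0057, 0.045]] [[-0.0, 0.4, -0.5], [-0.0, 0.4, -0.5]]
```

Emit:
servo_tool:
  delta_pos:
    - [0.006,0.002,0.038]
    - [0.006,0.002,0.035]
    - [0,0,0]
    - [0,0,0]
  dr:
    - [0,0.4,-0.5]
    - [0,0.4,-0.5]
    - [0,0,0]
    - [0,0,0]
  grip: [0.3,0.3,0.3,0.3]

```text
t: 33.7
tool_pos: [0.4882, 0.1639, 0.1477]
tool_rot: [-1.57, 0.157, -0.136]
contact_force: [0.4, -0.3, -2.2]
opening: 0.0371
```

```bash
python3 -c "
from mv import *
plan([.495,.177,.12],79)
"
```

```text
t=33.70 pos=[0.4882 0.1639 0.1477] a=79.32 tilt=0.82 open=0.0371 F=[ 0.4 -0.3 -2.2] q1=0.18 q6=-1.20
n 1 D [ 0.0068  0.0131 -0.0277] rv [ 0.3  0.3 -0.8]
[[0.0046, 0.0275, 0.0143]] [[0.3, 0.3, -0.8]]
```

Emit:
servo_tool:
  delta_pos:
    - [0.0035,0.02,0.013]
    - [-0.002,0.03,0]
    - [-0.002,0.02,0]
    - [0,0,0]
  dr:
    - [0.3,0.3,-0.8]
    - [0,0,0]
    - [0,0,0]
    - [0,0,0]
  grip: [0.3,0.3,0.3,0.3]

```text
t: 34.2
tool_pos: [0.4879, 0.1725, 0.0735]
tool_rot: [-1.568, 0.157, -0.153]
contact_force: [-0.7, 0.4, -2.0]
opening: 0.0368
```

```bash
python3 -c "
from mv import *
plan([.495,.177,.0576],79)
from h import *
im=ctrl.get_image('scene'); crop(im,185,140,295,210,7,'pics/u1s.png')
im=ctrl.get_image('top'); crop(im,160,155,260,240,8,'pics/u1t.png')
"
```

```text
t=34.20 pos=[0.4879 0.1725 0.0735] a=78.70 tilt=0.21 open=0.0368 F=[-0.7  0.4 -2. ] q1=0.20 q6=-1.18
n 1 D [ 0.0071  0.0045 -0.0159] rv [ 0.2 -0.3 -0.1]
[[0.0061, 0.0158, 0.0059]] [[0.2, -0.3, -0.1]]
```

View pics/u1s.png

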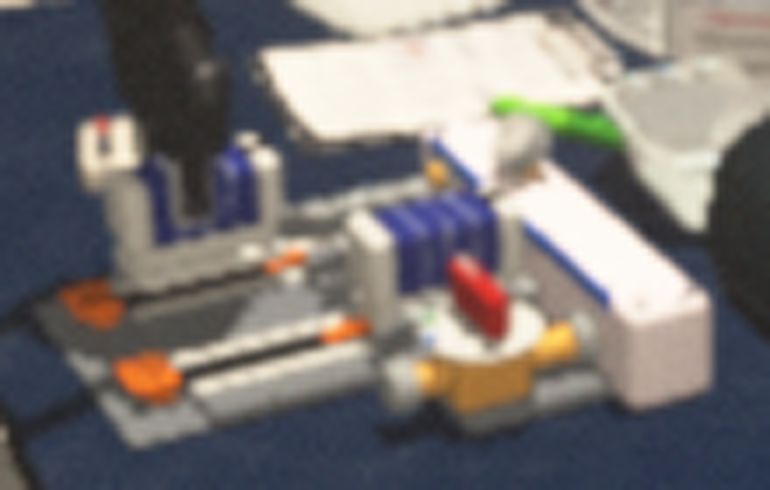

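View pics/u1t.png

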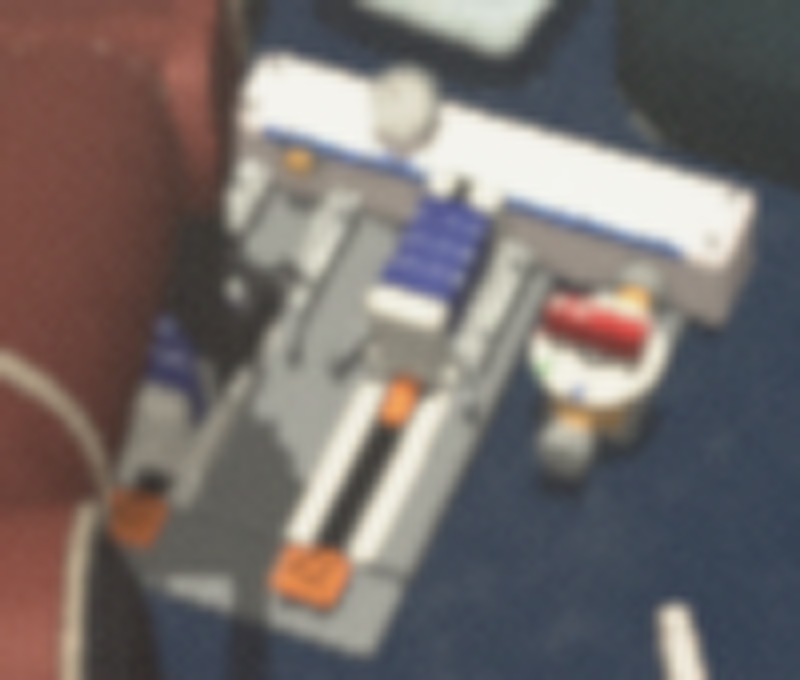

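Emit:
servo_tool:
  delta_pos:
    - [0.004,0.007,0.006]
    - [0.001,0.006,0]
    - [0,0.003,0]
    - [0,0,0]
  dr:
    - [0.2,-0.3,0]
    - [0,0,0]
    - [0,0,0]
    - [0,0,0]
  grip: [0.3,0.3,0.3,0.3]

```text
t: 34.8
tool_pos: [0.4989, 0.1783, 0.0619]
tool_rot: [-1.562, 0.145, -0.157]
contact_force: [1.0, -0.3, -2.5]
opening: 0.0367
```

```bash
python3 -c "
from mv import *
plan([.495,.177,.0576],79)
"
```

```text
t=34.80 pos=[0.4989 0.1783 0.0619] a=79.00 tilt=0.50 open=0.0367 F=[ 1.  -0.3 -2.5] q1=0.20 q6=-1.18
n 1 D [-0.0039 -0.0013 -0.0043] rv [-0.3 -0.   0.4]
[[-0.0036, 0.0043, -0.0021]] [[-0.3, -0.0, 0.4]]
```

Emit:
servo_tool:
  delta_pos:
    - [-0.004,0.004,-0.002]
    - [0,0.004,0]
    - [0,0.002,0]
  dr:
    - [-0.3,0,0.4]
    - [0,0,0]
    - [0,0,0]
  grip: [0.3,0.3,0.3]

```text
t: 35.17
tool_pos: [0.4958, 0.1773, 0.0576]
tool_rot: [-1.567, 0.151, -0.151]
contact_force: [-5.8, -1.6, 6.3]
opening: 0.0368
```

```bash
python3 -c "
from mv import *
plan([.495,.177,.0576],79)
"
```

```text
t=35.17 pos=[0.4958 0.1773 0.0576] a=78.99 tilt=0.10 open=0.0368 F=[-5.8 -1.6  6.3] q1=0.20 q6=-1.17
n 1 D [-0.0008 -0.0003  0.    ] rv [ 0.1 -0.   0. ]
[[-0.0008, -0.0, -0.0004]] [[0.1, -0.0, 0.0]]
```

Emit:
servo_tool:
  delta_pos:
    - [0.01,-0.0015,0]
    - [0.015,0,0]
    - [0.015,0,0]
    - [0,0,0]
  dr:
    - [0,0,0]
    - [0,0,0]
    - [0,0,0]
    - [0,0,0]
  grip: [0.3,0.3,0.3,0.3]

```text
t: 35.67
tool_pos: [0.5362, 0.1686, 0.0583]
tool_rot: [-1.569, 0.153, -0.149]
contact_force: [-0.2, 0.5, -3.2]
opening: 0.0368
```

```bash
python3 -c "
from mv import *
plan([.5834,.1597,.0578],79)
"
```

```text
t=35.67 pos=[0.5362 0.1686 0.0583] a=78.99 tilt=0.27 open=0.0368 F=[-0.2  0.5 -3.2] q1=0.17 q6=-1.20
n 1 D [ 0.0472 -0.0089 -0.0005] rv [ 0.2 -0.  -0.1]
[[0.048, 0.0004, 0.0003]] [[0.2, -0.0, -0.1]]
```

Emit:
servo_tool:
  delta_pos:
    - [0.014,0.0005,0]
    - [0.012,0,0]
    - [0.002,0,0]
  dr:
    - [0.2,0,0]
    - [0,0,0]
    - [0,0,0]
  grip: [0.3,0.3,0.3]

```text
t: 36.05
tool_pos: [0.5648, 0.1628, 0.0579]
tool_rot: [-1.566, 0.155, -0.147]
contact_force: [-2.8, -1.6, 0.8]
opening: 0.0366
```

```bash
python3 -c "
from mv import *
plan([.5834,.1597,.0578],79)
from h import *
im=ctrl.get_image('scene'); crop(im,185,140,295,210,7,'pics/u2s.png')
"
```

```text
t=36.05 pos=[0.5648 0.1628 0.0579] a=78.98 tilt=0.26 open=0.0366 F=[-2.8 -1.6  0.8] q1=0.15 q6=-1.22
n 1 D [ 0.0186 -0.0031 -0.0001] rv [ 0.1 -0.  -0.3]
[[0.0188, -0.0, 0.0005]] [[0.1, -0.0, -0.3]]
```

View pics/u2s.png

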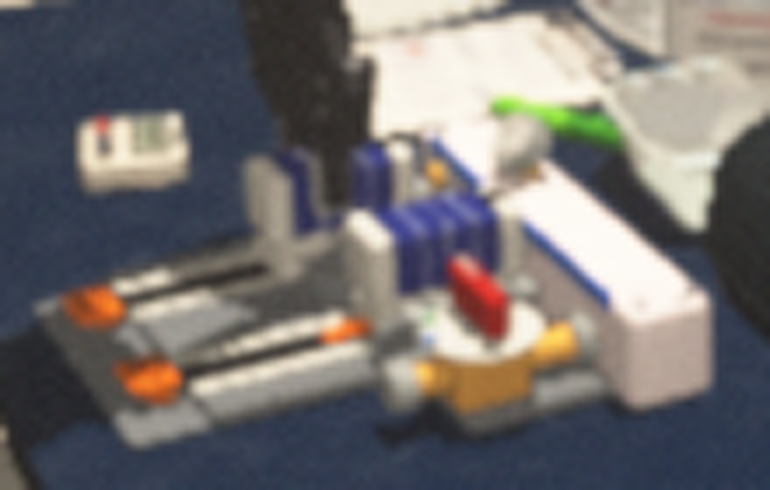

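Emit:
servo_tool:
  delta_pos:
    - [0,0,0]
    - [0,0,0]
    - [0,-0.02,0]
    - [0,-0.04,0]
    - [-0.03,-0.01,0]
  dr:
    - [0,0,0]
    - [0,0,0]
    - [0,0,0]
    - [0,0,0]
    - [0,0,0]
  grip: [0.5,0.65,0.65,0.65,0.5]

```text
t: 36.72
tool_pos: [0.5371, 0.1694, 0.1338]
tool_rot: [-1.564, 0.151, -0.151]
contact_force: [-0.8, -0.1, 0.4]
opening: 0.0432
```

```bash
python3 -c "
from mv import *
plan([.502,.1755,.13],79)
"
```

```text
t=36.73 pos=[0.5371 0.1694 0.1338] a=78.98 tilt=0.11 open=0.0432 F=[-0.8 -0.1  0.4] q1=0.17 q6=-1.21
n 1 D [-0.0351  0.0061 -0.0038] rv [-0.1 -0.   0. ]
[[-0.0356, 0.0037, -0.0008]] [[-0.1, -0.0, 0.0]]
```

Emit:
servo_tool:
  delta_pos:
    - [-0.035,0,-0.001]
    - [-0.006,0.02,0]
    - [0,0.03,0]
    - [0,0.02,0]
    - [0,0,0]
  dr:
    - [0,0,0]
    - [0,0,0]
    - [0,0,0]
    - [0,0,0]
    - [0,0,0]
  grip: [0.2,0,0,0,0]

```text
t: 37.35
tool_pos: [0.4991, 0.1779, 0.0678]
tool_rot: [-1.56, 0.14, -0.16]
contact_force: [0.6, -0.4, 0.2]
opening: 0.0001
```

```bash
python3 -c "
from mv import *
plan([.502,.1755,.053],79)
from h import *
im=ctrl.get_image('scene'); crop(im,185,140,295,210,7,'pics/u3s.png')
"
```

```text
t=37.35 pos=[0.4991 0.1779 0.0678] a=79.07 tilt=0.79 open=0.0001 F=[ 0.6 -0.4  0.2] q1=0.20 q6=-1.18
n 1 D [ 0.0029 -0.0024 -0.0148] rv [-0.4  0.1  0.7]
[[0.0032, 0.0148, -0.0019]] [[-0.4, 0.1, 0.7]]
```

View pics/u3s.png

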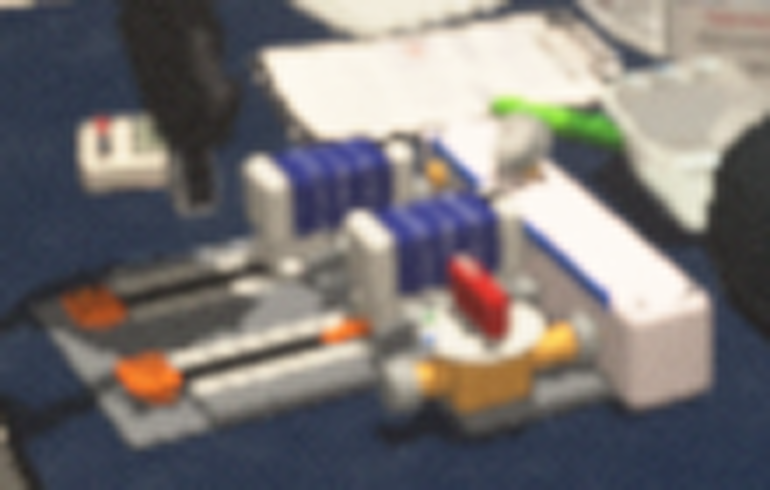

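Emit:
servo_tool:
  delta_pos:
    - [0,0.01,-0.002]
    - [0,0.006,0]
    - [0,0,0]
  dr:
    - [-0.4,0,0.7]
    - [0,0,0]
    - [0,0,0]
  grip: [0,0,0]

```text
t: 37.78
tool_pos: [0.5016, 0.1762, 0.0538]
tool_rot: [-1.565, 0.147, -0.153]
contact_force: [-0.7, -0.8, 0.6]
opening: 0.0001
```

```bash
python3 -c "
from mv import *
plan([.5403,.1681,.053],79)
"
```

```text
t=37.77 pos=[0.5016 0.1762 0.0538] a=79.05 tilt=0.24 open=0.0001 F=[-0.7 -0.8  0.6] q1=0.20 q6=-1.18
n 1 D [ 0.0387 -0.0081 -0.0008] rv [-0.1  0.   0.2]
[[0.0395, 0.0009, -0.0006]] [[-0.1, 0.0, 0.2]]
```

Emit:
servo_tool:
  delta_pos:
    - [0.01,0,0]
    - [0.01,0,0]
    - [0.008,0,0]
    - [0.005,0,0]
  dr:
    - [0,0,0.2]
    - [0,0,0]
    - [0,0,0]
    - [0,0,0]
  grip: [0,0,0,0]

```text
t: 38.28
tool_pos: [0.5347, 0.17, 0.0542]
tool_rot: [-1.564, 0.154, -0.147]
contact_force: [-12.2, 3.1, 9.3]
opening: -0.0001
```

```bash
python3 -c "
from mv import *
plan([.5423,.1677,.053],79)
"
```

```text
t=38.27 pos=[0.5347 0.17   0.0542] a=79.03 tilt=0.29 open=-0.0001 F=[-12.2   3.1   9.3] q1=0.17 q6=-1.21
n 1 D [ 0.0076 -0.0023 -0.0012] rv [-0.1  0.  -0.3]
[[0.0079, 0.0012, -0.0008]] [[-0.1, 0.0, -0.3]]
```

Emit:
servo_tool:
  delta_pos:
    - [0.006,0,-0.001]
    - [0.005,0,0]
    - [0.005,0,0]
  dr:
    - [0,0,0]
    - [0,0,0]
    - [0,0,0]
  grip: [0,0,0]

```text
t: 38.65
tool_pos: [0.5426, 0.1686, 0.0544]
tool_rot: [-1.562, 0.174, -0.126]
contact_force: [-14.4, 2.9, 11.3]
opening: -0.0
```

```bash
python3 -c "
from mv import *
plan([.5423,.1677,.053],79)
from h import *
im=np.mean([ctrl.get_image('scene').astype(float) for _ in range(3)],0).astype(np.uint8); crop(im,190,155,260,205,11,'pics/u4s.png')
"
```

```text
t=38.65 pos=[0.5426 0.1686 0.0544] a=79.03 tilt=1.75 open=-0.0000 F=[-14.4   2.9  11.3] q1=0.16 q6=-1.22
n 1 D [-0.0003 -0.0009 -0.0014] rv [-0.   0.  -1.8]
[[-0.0001, 0.0015, -0.0009]] [[-0.0, 0.0, -1.8]]
```

View pics/u4s.png

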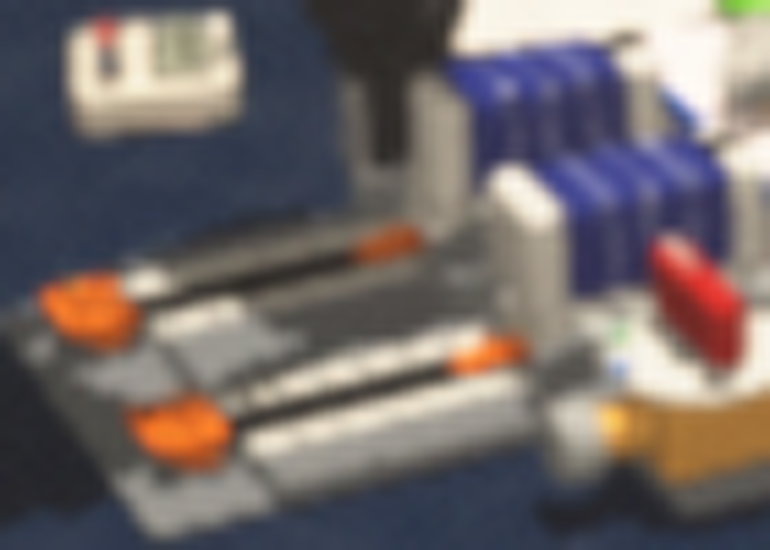

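Emit:
servo_tool:
  delta_pos:
    - [0.007,0,-0.001]
    - [0.007,0,0]
  dr:
    - [0,0,-1.0]
    - [0,0,-0.5]
  grip: [0,0]

```text
t: 39.05
tool_pos: [0.5428, 0.1686, 0.0545]
tool_rot: [-1.563, 0.184, -0.116]
contact_force: [-31.1, 1.4, 25.5]
opening: 0.0001
```

```bash
python3 -c "
from mv import *
state()
from h import *
im=np.mean([ctrl.get_image('scene').astype(float) for _ in range(3)],0).astype(np.uint8); crop(im,190,155,260,205,11,'pics/u5s.png')
"
```

```text
t=39.05 pos=[0.5428 0.1686 0.0545] a=79.07 tilt=2.50 open=0.0001 F=[-31.1   1.4  25.5] q1=0.16 q6=-1.22
```

View pics/u5s.png

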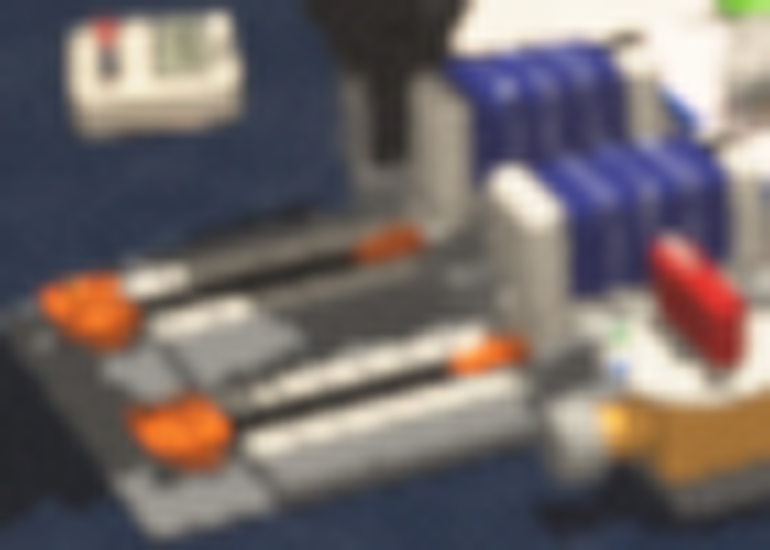

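Emit:
servo_tool:
  delta_pos:
    - [-0.005,0,0]
    - [-0.015,0,0]
    - [-0.015,-0.03,0]
    - [0,-0.05,0]
    - [0,-0.03,0]
  dr:
    - [0,0,0]
    - [0,0,0]
    - [0,0,-1]
    - [0,0,-1]
    - [0,0,0]
  grip: [0,0,0,0,0]

```text
t: 39.83
tool_pos: [0.507, 0.1749, 0.1652]
tool_rot: [-1.569, 0.16, -0.139]
contact_force: [-0.2, 0.6, -0.6]
opening: -0.0001
```

```bash
python3 -c "
from mv import *
from h import *
im=np.mean([ctrl.get_image('scene').astype(float) for _ in range(3)],0).astype(np.uint8); crop(im,190,155,260,205,11,'pics/u6s.png')
plan([.5425,-.0115,.15],-11)
"
```

```text
t=39.98 pos=[0.5077 0.175  0.1646] a=79.08 tilt=0.75 open=0.0000 F=[-0.4 -1.6 -1. ] q1=0.19 q6=-1.19
n 10 D [ 0.0348 -0.1865 -0.0146] rv [ 0.7 90.1 -0.4]
[[0.007, 0.0014, -0.0176], [0.0096, 0.0014, -0.0163], [0.0121, 0.0014, -0.0146], [0.0142, 0.0014, -0.0126], [0.016, 0.0014, -0.0102]] [[0.1, 9.0, -0.0], [0.1, 9.0, -0.0], [0.1, 9.0, -0.0], [0.1, 9.0, -0.0], [0.1, 9.0, -0.0]]
[[0.0174, 0.0014, -0.0075], [0.0184, 0.0014, -0.0047], [0.0189, 0.0014, -0.0018], [0.0189, 0.0014, 0.0012], [0.0185, 0.0014, 0.0041]] [[0.1, 9.0, -0.0], [0.1, 9.0, -0.0], [0.1, 9.0, -0.0], [0.1, 9.0, -0.0], [0.1, 9.0, -0.0]]
```

View pics/u6s.png

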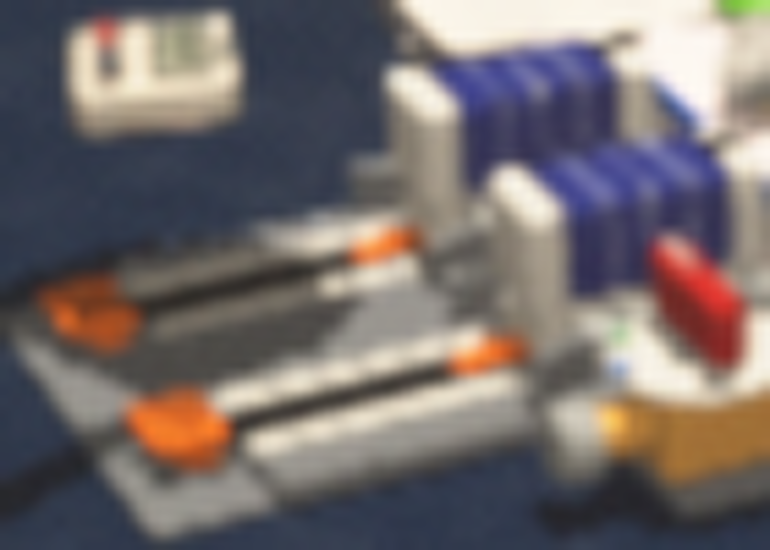

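Emit:
servo_tool:
  delta_pos:
    - [0.008,0,-0.018]
    - [0.01,0,-0.017]
    - [0.0125,0,-0.015]
    - [0.0145,0,-0.013]
    - [0.016,0,-0.01]
  dr:
    - [0.1,9,0]
    - [0.1,9,0]
    - [0.1,9,0]
    - [0.1,9,0]
    - [0.1,9,0]
  grip: [0,0,0.5,0.5,0.5]

```text
t: 40.6
tool_pos: [0.5206, 0.0769, 0.1531]
tool_rot: [-1.433, 0.797, -0.763]
contact_force: [0.2, -0.2, 1.2]
opening: 0.0428
```

```bash
python3 -c "
from mv import *
plan([.5425,-.0115,.15],-11)
"
```

```text
t=40.60 pos=[0.5206 0.0769 0.1531] a=32.71 tilt=1.26 open=0.0428 F=[ 0.2 -0.2  1.2] q1=0.00 q6=-0.57
n 5 D [ 0.0219 -0.0884 -0.0031] rv [ 1.2 43.7 -0.5]
[[0.0172, 0.0004, -0.0059], [0.0179, 0.0005, -0.0032], [0.0182, 0.0005, -0.0004], [0.0181, 0.0005, 0.0024], [0.0175, 0.0006, 0.0051]] [[0.2, 8.7, -0.1], [0.2, 8.7, -0.1], [0.2, 8.7, -0.1], [0.2, 8.7, -0.1], [0.2, 8.7, -0.1]]
```

Emit:
servo_tool:
  delta_pos:
    - [0.018,-0.003,-0.006]
    - [0.018,-0.003,-0.003]
    - [0.018,0,0]
    - [0.017,0,0.002]
    - [0.01,0,0.004]
  dr:
    - [0.2,8.7,-0.1]
    - [0.2,8.7,-0.1]
    - [0.2,8.7,-0.1]
    - [0.2,8.7,-0.1]
    - [0.2,8.5,-0.1]
  grip: [0.5,0.5,0.5,0.5,0.5]

```text
t: 41.22
tool_pos: [0.5359, -0.0069, 0.1456]
tool_rot: [-1.117, 1.378, -1.357]
contact_force: [-0.2, 1.1, 0.4]
opening: 0.043
```

Emit:
servo_tool:
  delta_pos:
    - [0,0,0]
  dr:
    - [0,0,0]
  grip: [0.5]

```text
t: 41.35
tool_pos: [0.5348, -0.0074, 0.1434]
tool_rot: [-1.12, 1.381, -1.355]
contact_force: [-0.1, 0.2, 0.5]
opening: 0.043
```

```bash
python3 -c "
from mv import *
plan([.5425,-.0115,.11],-11)
"
```

```text
t=41.35 pos=[ 0.5348 -0.0074  0.1434] a=-12.20 tilt=1.31 open=0.0430 F=[-0.1  0.2  0.5] q1=-0.15 q6=0.06
n 1 D [ 0.0077 -0.0041 -0.0334] rv [ 1.3 -1.2  0.3]
[[0.0023, 0.0332, 0.0091]] [[1.3, -1.2, 0.3]]
```

Emit:
servo_tool:
  delta_pos:
    - [0.0023,0.015,0.007]
    - [0,0.025,0]
    - [0,0.025,0]
    - [0,0,0]
  dr:
    - [1.3,-1.2,0.3]
    - [0,0,0]
    - [0,0,0]
    - [0,0,0]
  grip: [0.5,0.5,0.5,0.5]

```text
t: 41.85
tool_pos: [0.5378, -0.0093, 0.0719]
tool_rot: [-1.121, 1.346, -1.336]
contact_force: [0.4, -1.4, 0.3]
opening: 0.0427
```

```bash
python3 -c "
from mv import *
plan([.543,-.0115,.07],-11)
from h import *
im=ctrl.get_image('scene'); crop(im,205,120,295,210,6,'pics/w1s.png')
"
```

```text
t=41.85 pos=[ 0.5378 -0.0093  0.0719] a=-10.33 tilt=0.34 open=0.0427 F=[ 0.4 -1.4  0.3] q1=-0.16 q6=0.02
n 1 D [ 0.0052 -0.0022 -0.0019] rv [ 0.3  0.7 -0.1]
[[0.0013, 0.0018, 0.0055]] [[0.3, 0.7, -0.1]]
```

View pics/w1s.png

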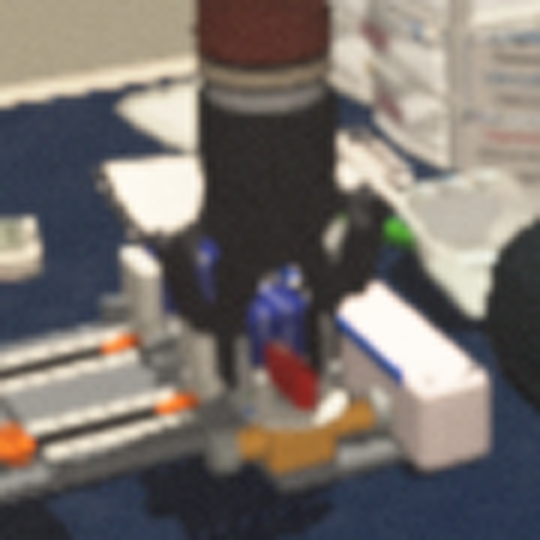

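Emit:
servo_tool:
  delta_pos:
    - [0.001,0.002,0.0055]
    - [0,0,0]
    - [0,0,0]
    - [0,0,0]
    - [0,0,0]
  dr:
    - [0.3,0.7,0]
    - [0,0,0]
    - [0,0,0]
    - [0,0,0]
    - [0,0,0]
  grip: [0.5,0.3,0.1,0,0]
  grip_force: 40

```text
t: 42.52
tool_pos: [0.5442, -0.011, 0.074]
tool_rot: [-1.11, 1.349, -1.348]
contact_force: [-0.0, 0.1, -2.2]
opening: 0.0121
```

Emit:
servo_tool:
  delta_pos:
    - [0,0,0]
  dr:
    - [0,0,0]
  grip: [0]

```text
t: 42.65
tool_pos: [0.5442, -0.011, 0.074]
tool_rot: [-1.11, 1.349, -1.348]
contact_force: [0.2, -0.2, -1.8]
opening: 0.0117
```

```bash
python3 -c "
from mv import *
o,_,_=state();print(o['wrist_torque'])
"
```

```text
t=42.65 pos=[ 0.5442 -0.011   0.074 ] a=-10.98 tilt=0.12 open=0.0117 F=[ 0.2 -0.2 -1.8] q1=-0.16 q6=0.03
[ 0.00274699  0.03611487 -0.02160667]
```

Emit:
servo_tool:
  delta_pos:
    - [0,0,0]
    - [0,0,0]
    - [0,0,0]
    - [0,0,0]
    - [0,0,0]
  dr:
    - [0,-8.5,0]
    - [0,-8.5,0]
    - [0,-8.5,0]
    - [0,-8.5,0]
    - [0,-8,0]
  grip: [0,0,0,0,0]

```text
t: 43.28
tool_pos: [0.5434, -0.0111, 0.074]
tool_rot: [-1.424, 0.786, -0.782]
contact_force: [-1.1, 0.1, -1.3]
opening: 0.0119
```

Emit:
servo_tool:
  delta_pos:
    - [0,0,0]
  dr:
    - [0,0,0]
  grip: [0]

```text
t: 43.4
tool_pos: [0.5434, -0.0112, 0.0739]
tool_rot: [-1.423, 0.786, -0.783]
contact_force: [0.1, 0.1, -3.0]
opening: 0.0116
```

```bash
python3 -c "
from mv import *
o,_,_=state();print(o['wrist_torque'])
"
```

```text
t=43.40 pos=[ 0.5434 -0.0112  0.0739] a=32.29 tilt=0.13 open=0.0116 F=[ 0.1  0.1 -3. ] q1=-0.16 q6=-0.72
[ 0.02491591 -0.06377661  0.03351001]
```

Emit:
servo_tool:
  delta_pos:
    - [0,0,0]
    - [0,0,0]
  dr:
    - [0,-1.9,0]
    - [0,0,0]
  grip: [0,0]

```text
t: 43.65
tool_pos: [0.5434, -0.0112, 0.0739]
tool_rot: [-1.433, 0.762, -0.758]
contact_force: [0.2, 0.4, -2.1]
opening: 0.0117
```

```bash
python3 -c "
from mv import *
o,_,_=state();print(o['wrist_torque'])
"
```

```text
t=43.65 pos=[ 0.5434 -0.0112  0.0739] a=34.14 tilt=0.14 open=0.0117 F=[ 0.2  0.4 -2.1] q1=-0.16 q6=-0.75
[-0.02251666 -0.03086966  0.03735057]
```

Turned 45° from the shut rest angle. Release, lift clear, and look.

Emit:
servo_tool:
  delta_pos:
    - [0,0,0]
    - [0,0,0]
    - [0,-0.02,0]
    - [0,-0.05,0]
    - [0,-0.06,0]
  dr:
    - [0,0,0]
    - [0,0,0]
    - [0,0,0]
    - [0,0,0]
    - [0,0,0]
  grip: [0.25,0.45,0.45,0.45,0.45]

```text
t: 44.28
tool_pos: [0.5416, -0.0111, 0.2056]
tool_rot: [-1.435, 0.768, -0.754]
contact_force: [1.3, -0.3, 0.8]
opening: 0.0382
```

```bash
python3 -c "
from mv import *
plan([.40,-.12,.25],34)
"
```

```text
t=44.27 pos=[ 0.5416 -0.0111  0.2056] a=34.07 tilt=0.51 open=0.0382 F=[ 1.3 -0.3  0.8] q1=-0.16 q6=-0.75
n 4 D [-0.1416 -0.1089  0.0444] rv [ 0.3  0.1 -0.4]
[[0.0027, -0.0109, -0.0446], [0.0027, -0.0109, -0.0446], [0.0027, -0.011, -0.0446], [0.0028, -0.011, -0.0446]] [[0.1, 0.0, -0.1], [0.1, 0.0, -0.1], [0.1, 0.0, -0.1], [0.1, 0.0, -0.1]]
```

Emit:
servo_tool:
  delta_pos:
    - [0.003,-0.015,-0.045]
    - [0.003,-0.015,-0.045]
    - [0.003,-0.015,-0.045]
    - [0.003,-0.015,-0.045]
    - [0,0,0]
  dr:
    - [0,0,0]
    - [0,0,0]
    - [0,0,0]
    - [0,0,0]
    - [0,0,0]
  grip: [0.45,0.45,0.45,0.45,0.45]

```text
t: 44.9
tool_pos: [0.4002, -0.1259, 0.2859]
tool_rot: [-1.432, 0.743, -0.776]
contact_force: [0.2, -0.1, 0.6]
opening: 0.0383
```

```bash
python3 -c "
from mv import *
state()
from h import *
im=np.mean([ctrl.get_image('scene').astype(float) for _ in range(4)],0).astype(np.uint8); crop(im,185,140,295,210,7,'pics/z1s.png'); crop(im,170,130,430,310,3,'pics/z1sf.png')
im=np.mean([ctrl.get_image('top').astype(float) for _ in range(4)],0).astype(np.uint8); crop(im,160,155,260,240,8,'pics/z1t.png')
"
```

```text
t=44.90 pos=[ 0.4002 -0.1259  0.2859] a=34.15 tilt=1.18 open=0.0383 F=[ 0.2 -0.1  0.6] q1=-0.48 q6=-1.08
```

View pics/z1s.png

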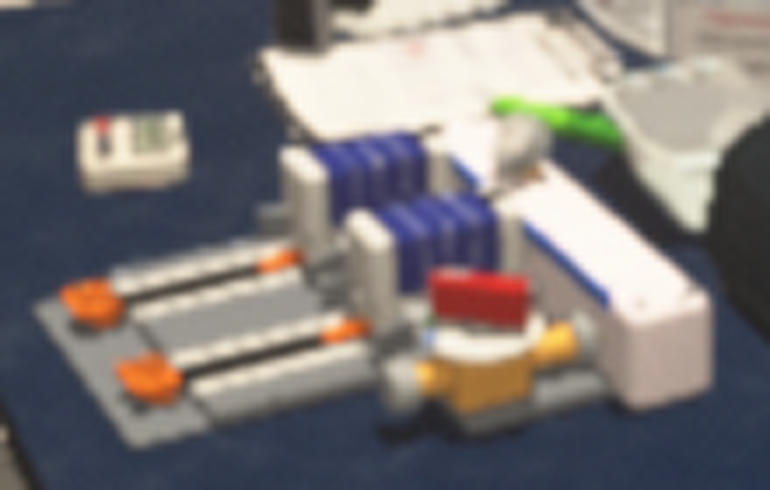

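View pics/z1t.png

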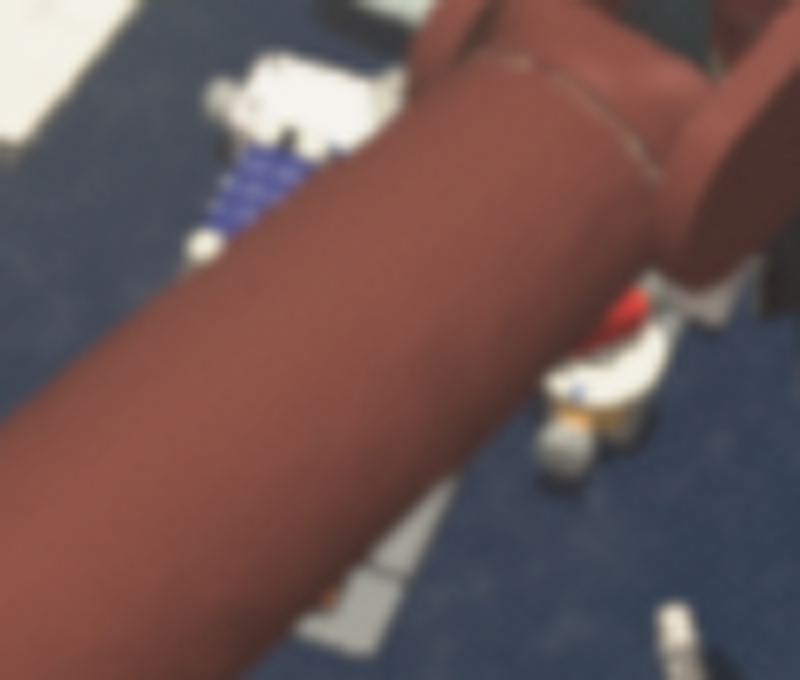

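View pics/z1sf.png

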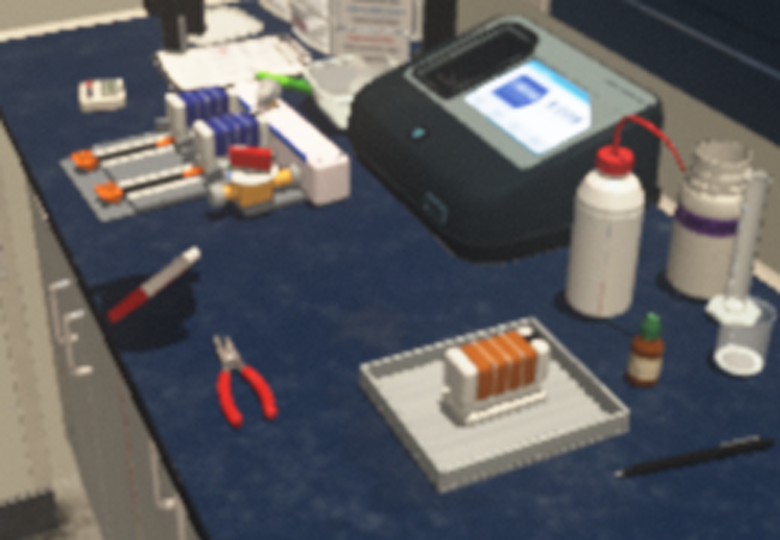

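Emit:
servo_tool:
  delta_pos:
    - [0.045,0,-0.03]
    - [0.045,0,-0.03]
    - [0.045,0,-0.03]
    - [0.03,0,-0.02]
    - [0,0,0]
  dr:
    - [0,0,0]
    - [0,0,0]
    - [0,0,0]
    - [0,0,0]
    - [0,0,0]
  grip: [0.45,0.45,0.45,0.45,0.45]

```text
t: 45.92
tool_pos: [0.4067, -0.3251, 0.2789]
tool_rot: [-1.432, 0.743, -0.755]
contact_force: [-0.7, 0.3, 0.7]
opening: 0.0385
```

```bash
python3 -c "
from mv import *
state()
from h import *
im=np.mean([ctrl.get_image('top').astype(float) for _ in range(4)],0).astype(np.uint8); crop(im,160,155,260,240,8,'pics/z2t.png')
a=np.radians(34+90)
v=np.array([.5434,-.0112,.074]); print((proj('top',[v+.025*np.array([np.cos(a),np.sin(a),0]),v-.025*np.array([np.cos(a),np.sin(a),0])])-[160,155]+.5)*8-.5)
"
```

```text
t=45.92 pos=[ 0.4067 -0.3251  0.2789] a=34.93 tilt=0.53 open=0.0385 F=[-0.7  0.3  0.7] q1=-0.82 q6=-1.43
[[544.88069177 337.14688696]
 [644.75473012 299.27195626]]
```

View pics/z2t.png

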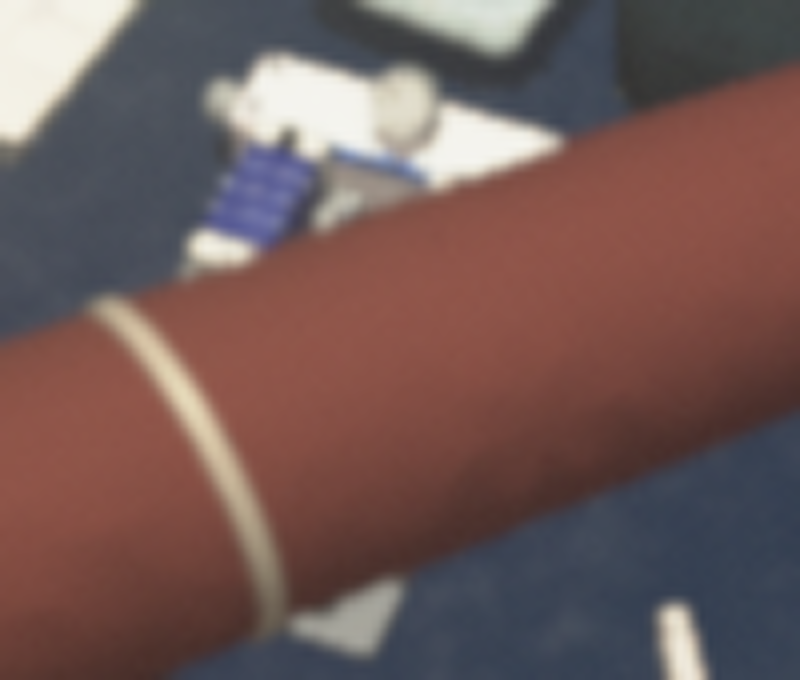

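Emit:
servo_tool:
  delta_pos:
    - [-0.03,0,0.05]
    - [-0.03,0,0.05]
    - [-0.03,0,0.05]
    - [-0.03,0,0.05]
    - [-0.03,0,0.05]
  dr:
    - [0,0,0]
    - [0,0,0]
    - [0,0,0]
    - [0,0,0]
    - [0,0,0]
  grip: [0.45,0.45,0.45,0.45,0.45]

```text
t: 46.75
tool_pos: [0.5263, -0.0455, 0.2827]
tool_rot: [-1.432, 0.735, -0.758]
contact_force: [1.1, 0.2, -0.3]
opening: 0.0386
```

Emit:
servo_tool:
  delta_pos:
    - [-0.05,-0.01,0.035]
    - [-0.05,-0.01,0.035]
    - [-0.05,-0.01,0.035]
    - [-0.05,-0.01,0.03]
    - [-0.05,-0.01,0.03]
  dr:
    - [0,0,0]
    - [0,0,0]
    - [0,0,0]
    - [0,0,0]
    - [0,0,0]
  grip: [0.45,0.45,0.45,0.45,0.45]

```text
t: 47.38
tool_pos: [0.5102, 0.262, 0.3332]
tool_rot: [-1.433, 0.726, -0.751]
contact_force: [0.3, 0.9, 0.2]
opening: 0.0384
```

```bash
python3 -c "
from mv import *
state()
from h import *
im=np.mean([ctrl.get_image('top').astype(float) for _ in range(4)],0).astype(np.uint8); crop(im,160,155,260,240,8,'pics/z3t.png')
"
```

```text
t=47.38 pos=[0.5102 0.262  0.3332] a=35.70 tilt=1.01 open=0.0384 F=[0.3 0.9 0.2] q1=0.35 q6=-0.28
```

View pics/z3t.png

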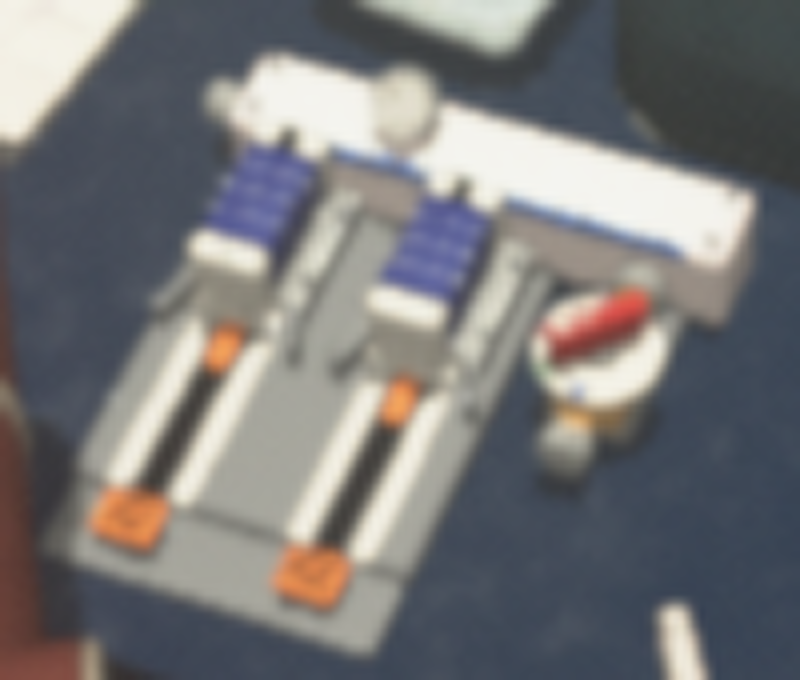

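```bash
python3 -c "
from h import *
im=np.mean([ctrl.get_image('top').astype(float) for _ in range(6)],0)
def ang(im,lab):
    a=im[185:205,222:246]; m=np.clip((a[:,:,0]-np.maximum(a[:,:,1],a[:,:,2])-40)/60,0,1)
    n,l,s,_=cv2.connectedComponentsWithStats((m>.2).astype(np.uint8)); k=1+np.argmax(s[1:,4]); w=m*(l==k)
    v,u=np.nonzero(w>0); P0=onz('top',np.c_[u+222,v+185],.07)[:,:2]; ww=w[v,u]
    c=np.average(P0,axis=0,weights=ww); C=np.cov(P0.T,aweights=ww); e,E=np.linalg.eigh(C); d=E[:,1]; d=d*np.sign(d[1])
    print(lab,c,np.degrees(np.arctan2(d[1],d[0])),np.sqrt(e),s[k])
ang(im,'now')
ang(np.load('pics/q6t.npy').astype(float),'shut')
ang(np.load('pics/top_avg.npy'),'start')
"
```

```text
now [ 0.54627999 -0.01537048] 132.07765708993597 [0.00452316 0.01308813] [ 6  6 13  8 53]
shut [ 0.542612   -0.01026306] 73.8597137601238 [0.00467091 0.01100769] [ 6  7 12  7 47]
start [ 0.5488762  -0.01363087] 167.8874014647759 [0.0035716  0.01374045] [ 9  4  8 12 43]
```

```bash
cat > bar.py <<'E'
from h import *
win=(222,183,248,207)
def red(im):
    a=im[win[1]:win[3],win[0]:win[2]]; m=np.clip((a[:,:,0]-np.maximum(a[:,:,1],a[:,:,2])-15)/90,0,1)
    n,l,s,_=cv2.connectedComponentsWithStats((m>.15).astype(np.uint8)); k=1+np.argmax(s[1:,4]); return m*(l==k)
B=boxpts(-.0065,.0065,-.025,.025,-.012,.012)
def r(p,ss=8):
    q=proj('top',B@R.from_euler('z',p[2]).as_matrix().T+[p[0],p[1],.062]); m=np.zeros(((win[3]-win[1])*ss,(win[2]-win[0])*ss),np.uint8)
    q=(q-[win[0],win[1]]+.5)*ss-.5; cv2.fillConvexPoly(m,cv2.convexHull(np.round(q*16).astype(np.int32)),1,shift=4)
    return cv2.resize(m.astype(np.float32),(win[2]-win[0],win[3]-win[1]),interpolation=cv2.INTER_AREA)
def fit(im,a0):
    m=red(im); best=(9e9,)
    for a in np.arange(a0-20,a0+20.1,1):
        for dx in np.arange(-.005,.0051,.00125):
            for dy in np.arange(-.005,.0051,.00125):
                c=((r((.5434+dx,-.0112+dy,np.radians(a)),4)-m)**2).sum()
                if c<best[0]: best=(c,a,dx,dy)
    return best
now=np.mean([ctrl.get_image('top').astype(float) for _ in range(4)],0)
# bar-axis y direction angle = a+90
print('now',fit(now,34)); print('start',fit(np.load('pics/top_avg.npy'),75)); print('shut',fit(np.load('pics/q6t.npy').astype(float),-11))
E
python3 bar.py
```

```text
now (np.float64(28.81076388888889), np.float64(48.0), np.float64(0.005000000000000002), np.float64(-0.0012499999999999994))
start (np.float64(23.54811406893004), np.float64(85.0), np.float64(0.0037500000000000007), np.float64(-0.0012499999999999994))
shut (np.float64(31.44955825617284), np.float64(-28.0), np.float64(0.0037500000000000007), np.float64(0.0012500000000000011))
```

```bash
python3 -c "
from h import *
outs=[]
now=np.mean([ctrl.get_image('top').astype(float) for _ in range(4)],0).astype(np.uint8); sc=np.mean([ctrl.get_image('scene').astype(float) for _ in range(4)],0).astype(np.uint8)
E=[(1,3),(1,5),(3,7),(5,7),(0,2),(0,4),(2,6),(4,6),(0,1),(2,3),(4,5),(6,7)]
B=boxpts(-.0065,.0065,-.025,.025,-.012,.012)
rows=[]
for cam,im,w in(('top',now,(220,180,250,206)),('scene',sc,(240,166,268,192))):
  row=[]
  for a in(None,30,34,38):
    c=cv2.resize(im[w[1]:w[3],w[0]:w[2]],None,fx=9,fy=9,interpolation=cv2.INTER_CUBIC)[:,:,::-1].copy()
    if a is not None:
      q=(proj(cam,B@R.from_euler('z',np.radians(a)).as_matrix().T+[.5434,-.0112,.062])-[w[0],w[1]]+.5)*9-.5
      for i,j in E[:4]: cv2.line(c,tuple(np.round(q[i]).astype(int).tolist()),tuple(np.round(q[j]).astype(int).tolist()),(0,255,0),1)
    row.append(c[:230,:252])
  rows.append(np.hstack(row))
o=np.vstack(rows); cv2.imwrite('pics/barv.png',cv2.resize(o,None,fx=.79,fy=.79))
"
```

```text
(no output)
```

View pics/barv.png

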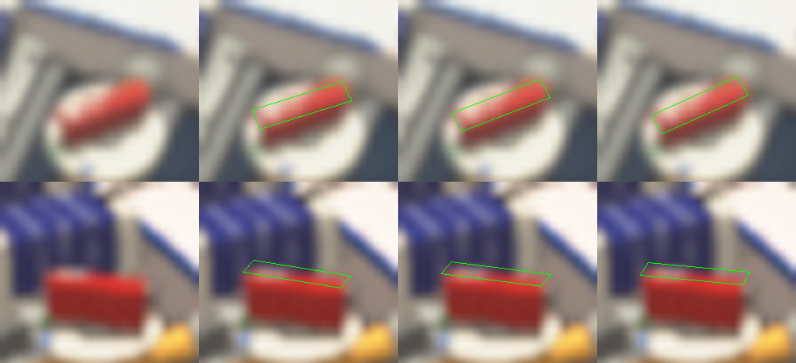

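```bash
python3 -c "
from mv import *
from h import *
state()
im=ctrl.get_image('scene'); crop(im,170,130,430,310,3,'pics/fin.png')
print(ctrl.finish_job())
"
```

```text
t=48.48 pos=[0.5119 0.259  0.3324] a=35.58 tilt=0.95 open=0.0383 F=[-0.4 -0.2  0.4] q1=0.34 q6=-0.28
the job is handed in; nothing more can be done
None
```

View pics/fin.png

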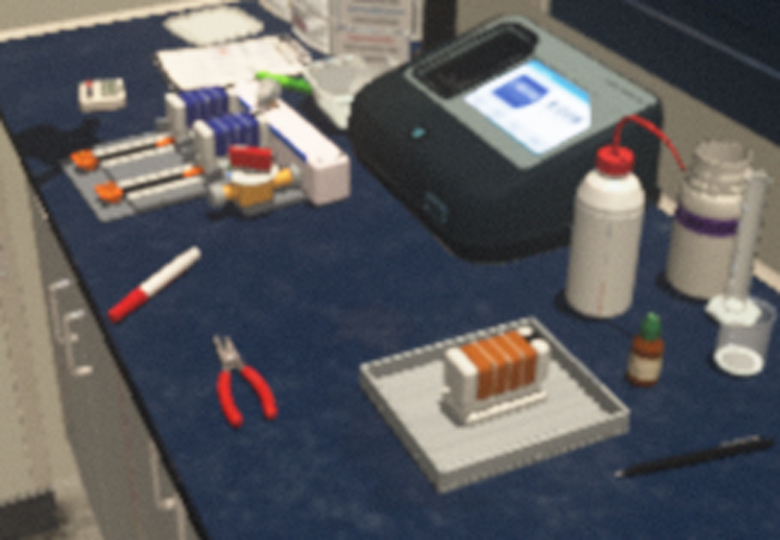

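The job is done and handed in at about 48 s. Only the right bay held a spent cassette. I turned the valve to its shut stop, pressed the right tab, drew the spent cassette off and laid it in the tray. I then slid both new cassettes on, marked end first, and opened the valve by 45°.

**Cassettes:** The last pictures show both catches up behind the new cassettes and both tabs raised. The spent cassette is upright in the tray, and the wash bottle, dropper bottle and timer stand where they were.

- **Right bay:** The first push stopped short, with the tail still on the catch. A second push from behind clicked it home.
- **Left bay:** I pushed this one home from behind. A final check push reached the stop at about 31 N along the rail.

**Valve:** The gripper measured a 45.1° turn from the shut rest angle. Two automatic picture checks of the bar angle gave no usable number. Comparing outlines by eye put it roughly 0 to 4° past the 45° aim. The final angle therefore rests mainly on the gripper reading, good to about 2°.

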